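Book the microscope heads in at the repair bench

TASK

First stand every camera microscope head that lies on the mat upright on the black stage plate, on its narrow lens foot with the camera box on top, let go, and see that they all stay there without wobbling. Then switch on the light controller: lift the toggle's locking collar, flip the lever over to the far side and let the collar drop back; after that pick up the barcode reader, hold it steady for a good second pointing squarely at the middle of the controller's label from a hand's breadth (about 8 cm) away, and lay it back along its rubber rest pad, heads still standing. Leave the phone, the tape roll and the screwdriver where they are.

Things in the scene. Friction and masses are not known exactly. Their poses are not given: they have to be found in the camera images.
- lens_a: microscope head, 125 mm, 0.28 kg: 48 x 48 x 50 mm camera box on a lens barrel with a narrow 32 mm foot. Origin: centre of the foot's end face; z runs from foot to box (box at z = 75 to 125 mm, flats square to x and y). A 48 mm ring 35 to 53 mm from the foot lets it lie level; barrel else 38 mm. Starts lying on the mat, box roughly towards the robot. Centre of mass about 68 mm from the foot. May be absent.
- lens_b: microscope head, 140 mm, 0.28 kg: 48 x 48 x 50 mm camera box on a lens barrel with a narrow 32 mm foot. Origin: centre of the foot's end face; z runs from foot to box (box at z = 90 to 140 mm, flats square to x and y). A 48 mm ring 35 to 53 mm from the foot lets it lie level; barrel else 38 mm. Starts lying on the mat, box roughly towards the robot. Centre of mass about 77 mm from the foot. May be absent.
- lens_c: microscope head, 155 mm, 0.28 kg: 48 x 48 x 50 mm camera box on a lens barrel with a narrow 32 mm foot. Origin: centre of the foot's end face; z runs from foot to box (box at z = 105 to 155 mm, flats square to x and y). A 48 mm ring 35 to 53 mm from the foot lets it lie level; barrel else 38 mm. Starts lying on the mat, box roughly towards the robot. Centre of mass about 85 mm from the foot. May be absent.
- plate: black fixed stage plate, 130 mm (its x) by 300 mm (its y), 10 mm thick; origin at the centre of its underside, flat top 10 mm above. It lies on the 3 mm blue mat that covers the work area.
- toggle_pivot (a point): pivot of the lever-lock toggle on top of the grey light controller (fixed box 90 x 130 x 90 mm; the pivot is 10 mm above its top). x, y, z are the controller's: x points away from its label face, and the lever swings about y.
- toggle (a joint): lever angle: 0 = off, leaning 0.55 rad to the controller's -x (label side); 1.1 = on, 0.55 rad to +x. Stays where left (0.08 N m friction). Lever 8 mm thick, ball tip ends 90 mm from the pivot. Steel horns fixed beside it (within 12 mm of the lever, up to 42 mm from the pivot) block the collar, and so the lever, at both ends of the swing unless the collar is lifted.
- collar (a joint): lift of the locking collar along the lever, 0 = down (locked) to 0.016 m (fully up); at least about 0.010 m is needed before the lever will swing. Sprung down with 3 N at the bottom, 6.5 N at the top; it drops back by itself when let go with the lever fully over (on).
- collar_mid (a point): middle of the collar, a ribbed aluminium sleeve 24 mm across and 28 mm long round the lever, 46 mm from the pivot when down; z runs along the lever towards its tip, y is the lever's swing axis.
- controller: the grey light controller, fixed; origin at the centre of its underside, x pointing away from its label face (-x is the label face, towards the robot at zero yaw).
- label (a point): centre of the barcode label (60 x 40 mm) on the controller's upright front face, 50 mm above the mat; x points into the face.
- scanner: barcode reader, a grey bar 150 mm (x) by 44 mm (y) by 34 mm high (z), 0.18 kg; origin at the centre of its underside; it reads along +x out of the dark red window in its black front end. Reads a label straight ahead of the window, at 30 to 130 mm.
- window (a point): centre of the reader's window, 75 mm ahead of and 17 mm above the reader's origin; x is the reading direction.
- rest: black rubber rest pad of the reader, fixed, 200 mm (x) by 110 mm (y) by 4 mm thick; origin at the centre of its underside. The reader starts lying along it, about in the middle.
- phone: bystander: opened phone frame lying flat, 72 x 150 x 9 mm; origin at the centre of its underside.
- tape_roll: bystander: roll of black tape lying flat, 72 mm across, 19 mm high; origin at the centre of its underside.
- driver: bystander: grey-handled screwdriver lying flat, 170 mm long along its x.
Not all that is in view belongs to the job. Leave any purple or turquoise look-alike of the scanner alone.

How it is judged:
On the way, in this order (a step that is already met when the one before it is completed fails the run):
1. every head present stands upright on the plate on its foot, let go and still, for 1 s (angle between each of lens_a, lens_b, lens_c's own z axis and vertical below 0.06 rad and x of lens_a in the frame of plate between -0.065 and 0.065 m and y of lens_a in the frame of plate between -0.15 and 0.15 m and z of lens_a in the frame of plate between 0.004 and 0.016 m and linear speed of each of lens_a, lens_b, lens_c below 0.03 m/s and angular speed of each of lens_a, lens_b, lens_c below 0.15 rad/s and contact force between the fingers and lens_a below 0.2 N and x of lens_b in the frame of plate between -0.065 and 0.065 m and y of lens_b in the frame of plate between -0.15 and 0.15 m and z of lens_b in the frame of plate between 0.004 and 0.016 m and contact force between the fingers and lens_b below 0.2 N and x of lens_c in the frame of plate between -0.065 and 0.065 m and y of lens_c in the frame of plate between -0.15 and 0.15 m and z of lens_c in the frame of plate between 0.004 and 0.016 m and contact force between the fingers and lens_c below 0.2 N), for 1 s.
2. the toggle is flipped to on with its collar dropped back, let go (value of joint toggle above 0.95 rad and value of joint collar below 0.004 m and contact force between the fingers and controller below 0.2 N), for 0.2 s.
3. the reader's window points at the label, steady for 1 s (30 to 130 mm away, within 15 mm of its middle, within 0.35 rad of square) (x of label in the frame of window between 0.03 and 0.13 m and y of label in the frame of window between -0.015 and 0.015 m and z of label in the frame of window between -0.015 and 0.015 m and angle between the x axis of scanner and the x axis of controller, either way round below 0.35 rad and linear speed of scanner below 0.02 m/s and angular speed of scanner below 0.15 rad/s), for 1 s.
At the end, for the whole second after the job is handed in: Every head present stands on its foot with its axis on the plate, tilted less than 0.06 rad, still and let go; toggle beyond 0.95 rad with its collar down (under 4 mm); the reader lies upright on its rest, within 50 mm along and 35 mm across of its middle and within 0.35 rad of its length, at rest (all of step 1 and all of step 2 and x of scanner in the frame of rest between -0.05 and 0.05 m and y of scanner in the frame of rest between -0.035 and 0.035 m and z of scanner in the frame of rest below 0.012 m and angle between scanner's own z axis and vertical below 0.15 rad and linear speed of scanner below 0.03 m/s and angle between the x axis of scanner and the x axis of rest, either way round below 0.35 rad); the robot touches nothing.
It fails at once if the phone is moved more than 50 mm (distance of phone from where it was at the start of the episode above 0.05 m).
It fails at once if the tape_roll is moved more than 50 mm (distance of tape_roll from where it was at the start of the episode above 0.05 m).
It fails at once if the driver is moved more than 50 mm (distance of driver from where it was at the start of the episode above 0.05 m).
Of lens_a, lens_b, lens_c only 2 to 3 are there at a start; the rules pass over those that are not, and their reading is None.
At some moment in a run one of scanner may be knocked a few centimetres aside while the robot is not near it.
Once in a run the grip may slacken for a moment while it holds something.
It also fails if it takes over 210 s, if anything falls off the work surface, if the arm or the gripper's body presses on something with over 40 N, if the wrist force passes 120 N, or if a joint passes its speed limit or range.

ROBOT

A 6-joint arm with a two-finger parallel gripper is mounted at the origin on the work surface. World frame = base frame: x ahead of the robot, y to its left, z up, the work surface at z = 0. Lengths are in m, angles in rad, forces in N, time in s.
With the tool pointing down it reaches from about 0.35 to 0.875 m from the base axis. Payload 4.2 kg.
Tool frame: the origin (TCP) lies on the front face of the gripper's body, between the roots of the fingers; the fingertips stand 70 mm ahead of it and the grasp point (between the pads) lies 51 mm ahead of it (ctrl.tip_reach is the z of the fingertips in the tool frame, in m); z points along the fingers, x is the direction in which the jaws open and shut, and the axes are right-handed (so a half turn about z gives the same grasp; the last joint's range is limited). The gripper opens to 87 mm and grips with 3 to 60 N. Pads are 19 mm wide; open, the fingers measure 117 mm over their backs; the gripper's body (75 mm by 190 mm) begins 51 mm behind the grasp point.
Start: joints at [1.385, 0.385, 0.008, 0, -1.194, -0.259], TCP at [0.269, 0.564, 0.292] pointing down, gripper open.
Joint ranges: [-3.14, 3.14], [-1.21, 2.06], [-1.07, 1.41], [-3.16, 2.05], [-2.99, -0.16], [-3.1, 3.1]. Speed limits (rad/s): [2.79, 2.79, 3.14, 3.14, 3.14, 3.14].

INTERFACE

Orientations are given as a unit quaternion [x, y, z, w].
In Python, from station import ctrl gives the robot as it stands. The module is installed in compiled form; this text tells all that it offers.
- The arm moves only by the shell command python3 -m jog 'ROWS' [OPENING] [FORCE]. ROWS is a JSON object of lists of equal length, an entry for each row: "delta_pos": the shift along the tool's x, y, z in mm, a list of three; "twist": the turn, a rotation vector about the tool's x, y, z in degrees, a list of three. A call has 1 to 20 rows; each row shifts and turns the commanded pose from where the row before left it, along the tool's axes as they then stand; what a row does not reach is not made up. A row lasts 1/10 s, in which the tool goes at most 50 mm and 8.59 degrees, less where a joint would pass 70% of its speed; a pose out of reach is approached as far as the arm can. A call with a gripper value outside its range is refused whole. OPENING is the opening, from -1 (shut) to 1 (fully open), so that 0 is half open, set as the call begins (- or left out, the last holds). The fingers move at their own pace and stop on an object; FORCE is the grip in N (left out, the last holds). Time passes only in rows, so rows that do not move let the fingers close. It gives the time, the measured TCP pose, the force and the opening at its end, in the units of the state.
- ctrl.read_state(): the state, without advancing time (a new reading comes with each control period).
- ctrl.grab_frame(name): name is "scene" or "top"; returns a dict with "color" (420x560x3 uint8, red, green, blue), "intrinsics" (3x3 intrinsics, pixels), "T" (4x4, takes a point from camera to world coordinates). Camera axes: x right, y down, z forward; pixel columns grow to the right and rows downward; lengths in m; the calibration is good to about 2 mm. A picture is of the moment at which its call begins. There is no depth.
- ctrl.hand_in(): hands the job in, once; it reports no verdict.
The state is a dict: "time_s": time; "joints": joint angles; "joint_velocities": joint speeds; "effort": joint torques, N m; "ee_pos": TCP position; "orientation": TCP orientation; "contact_force": force on the tool from outside, world axes, zero at the start; "wrist_torque": the same for the moment, N m; "gripper_width": finger opening in m.
Only numpy, scipy, OpenCV 4.12 (cv2) and the standard library are available. Lean on these libraries where they do the work, as an engineer would, in place of code of your own. Each camera call takes 0.05 s, during which the arm holds its last target.

## Working session

There is one attempt and no reset: what is moved stays moved. The work goes in short steps, Python scripts to look and compute and a shell command to move; the robot and the scene stay as the last step left them, time stands still between calls to the robot, and variables do not carry over. Pictures are saved under pics/ and viewed, and the job is handed in when it is done.

```bash
ls; mkdir -p pics; python3 - <<'E'
from station import ctrl
import cv2
s=ctrl.read_state(); print(s)
for n in("scene","top"):
    f=ctrl.grab_frame(n); cv2.imwrite(f"pics/{n}0.png",f["color"][:,:,::-1]); print(n,f["intrinsics"],f["T"])
E
```

```text
pics
{'time_s': 0.0, 'joints': array([ 1.38461086e+00,  3.85562975e-01,  6.64141924e-03, -5.03434480e-04,
       -1.19400392e+00, -2.58630203e-01]), 'joint_velocities': array([-0.00093772,  0.00190574, -0.00011653,  0.00055121,  0.00014962,
       -0.00122252]), 'effort': array([-1.90814094e-04, -3.90666211e+01,  1.87406731e+01,  4.22012866e+00,
        1.09537636e-02, -1.89736343e-04]), 'ee_pos': array([0.26869852, 0.56379808, 0.29116101]), 'orientation': array([-5.33638539e-01,  8.45711962e-01, -6.20199659e-04, -8.96330522e-04]), 'contact_force': array([ 0.21563967, -0.78188435,  0.40223055]), 'wrist_torque': array([ 0.02105435, -0.06494169, -0.00697934]), 'gripper_width': 0.08696191708351085}
scene [[466.58606666   0.         292.25025161]
 [  0.         466.58606666 208.44729177]
 [  0.           0.           1.        ]] [[-0.0552398   0.74063632 -0.66963154  1.44518166]
 [ 0.99842414  0.04761586 -0.029698    0.10721694]
 [ 0.00988967 -0.67021681 -0.74209947  1.18052427]
 [ 0.          0.          0.          1.        ]]
top [[451.83962192   0.         284.26352112]
 [  0.         451.83962192 211.59646628]
 [  0.           0.           1.        ]] [[ 5.56734465e-03 -9.88781653e-01  1.49264357e-01  2.92245770e-01]
 [-9.99581316e-01 -1.26447005e-03  2.89066258e-02  5.45538492e-02]
 [-2.83936009e-02 -1.49362795e-01 -9.88374706e-01  1.43552692e+00]
 [ 0.00000000e+00  0.00000000e+00  0.00000000e+00  1.00000000e+00]]
```

View pics/scene0.png

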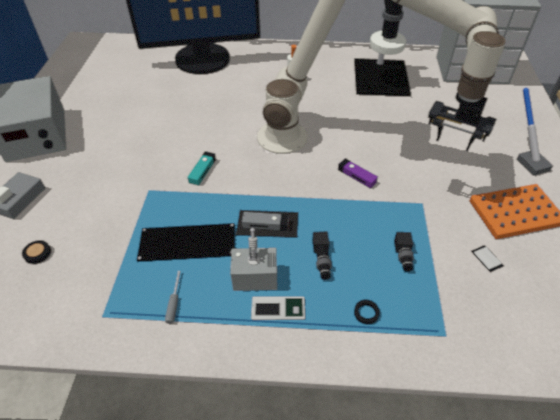

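View pics/top0.png

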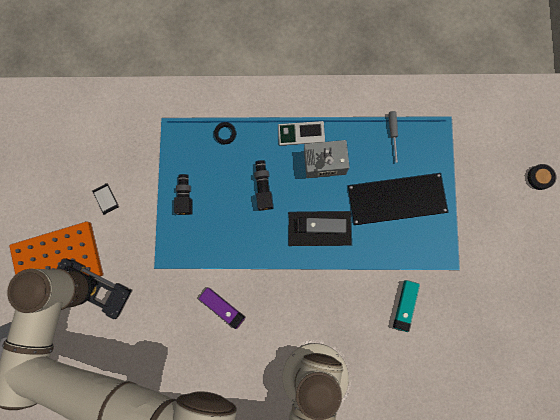

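The top view shows two heads, at (182,194) and (263,185). The plate is at (398,199), the controller at (327,158) with its toggle, and the grey reader on its rest at (320,226). The purple reader at (221,307) and the turquoise one at (407,305) are look-alikes outside the mat. Next I'll write helpers and take close crops.

```bash
cat > h.py <<'E'
from station import ctrl
import numpy as np, cv2
from scipy.spatial.transform import Rotation as R
def grab(n): return ctrl.grab_frame(n)
def ray(f,u,v):
    d=np.linalg.inv(f["intrinsics"])@np.array([u,v,1.]); T=f["T"]; return T[:3,3],T[:3,:3]@d
def onz(f,u,v,z):
    o,d=ray(f,u,v); return o+d*(z-o[2])/d[2]
def tri(f1,p1,f2,p2):
    o1,d1=ray(f1,*p1);o2,d2=ray(f2,*p2)
    d1=d1/np.linalg.norm(d1);d2=d2/np.linalg.norm(d2)
    s=np.linalg.lstsq(np.c_[d1,-d2],o2-o1,rcond=None)[0]
    a=o1+s[0]*d1;b=o2+s[1]*d2
    return (a+b)/2,np.linalg.norm(a-b)
def proj(f,P):
    T=f["T"];c=T[:3,:3].T@(np.asarray(P)-T[:3,3]);q=f["intrinsics"]@c;return q[:2]/q[2]
def crop(f,name,x0,y0,x1,y1,k):
    im=f["color"][y0:y1,x0:x1,::-1]; im=cv2.resize(im,None,fx=k,fy=k,interpolation=cv2.INTER_CUBIC)
    for x in range((x0+9)//10*10,x1,10):
        cv2.line(im,((x-x0)*k,0),((x-x0)*k,4 if x%50 else 12),(0,255,255),1)
        if x%20==0: cv2.putText(im,str(x),((x-x0)*k+2,14),0,.35,(0,255,255),1)
    for y in range((y0+9)//10*10,y1,10):
        cv2.line(im,(0,(y-y0)*k),(6,(y-y0)*k),(0,255,255),1)
        if y%20==0: cv2.putText(im,str(y),(8,(y-y0)*k+4),0,.35,(0,255,255),1)
    cv2.imwrite("pics/"+name+".png",im)
def tool(s=None):
    s=s or ctrl.read_state(); return s["ee_pos"],R.from_quat(s["orientation"]).as_matrix()
E
python3 - <<'E'
from h import *
f=grab("top");g=grab("scene")
crop(f,"t1",150,110,290,225,5); crop(f,"t2",280,105,460,250,4); crop(g,"s1",295,220,435,325,5); crop(g,"s2",125,200,315,330,4)
E
```

```text
(no output)
```

View pics/t1.png

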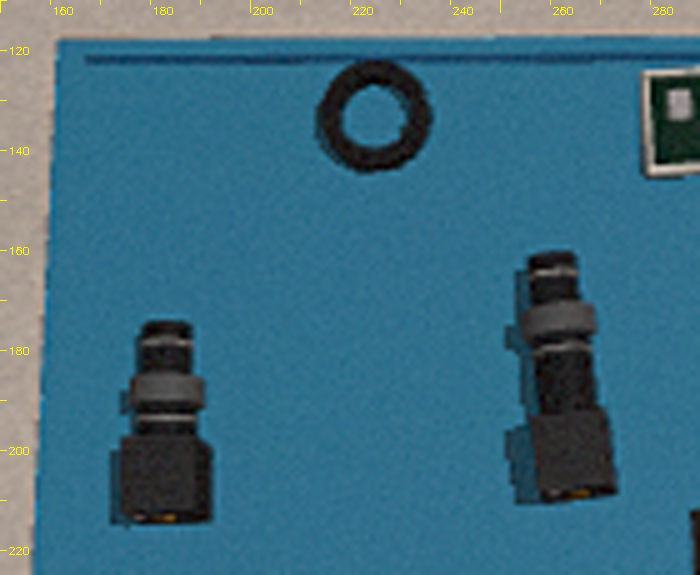

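View pics/t2.png

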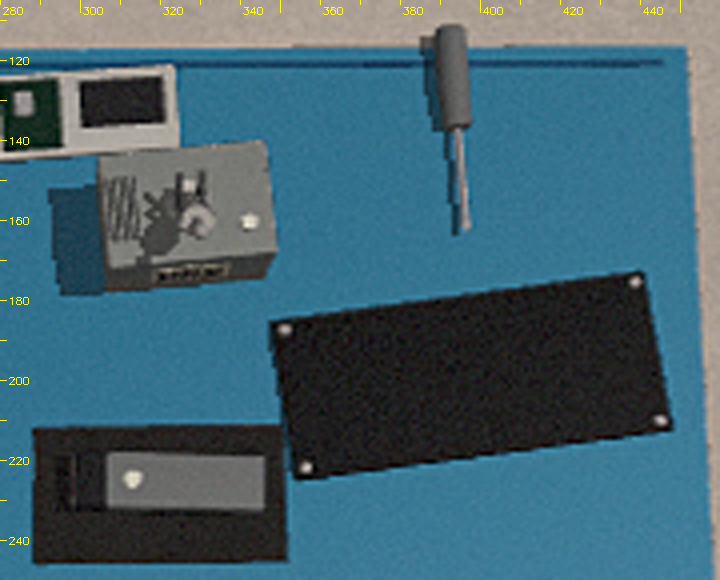

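View pics/s1.png

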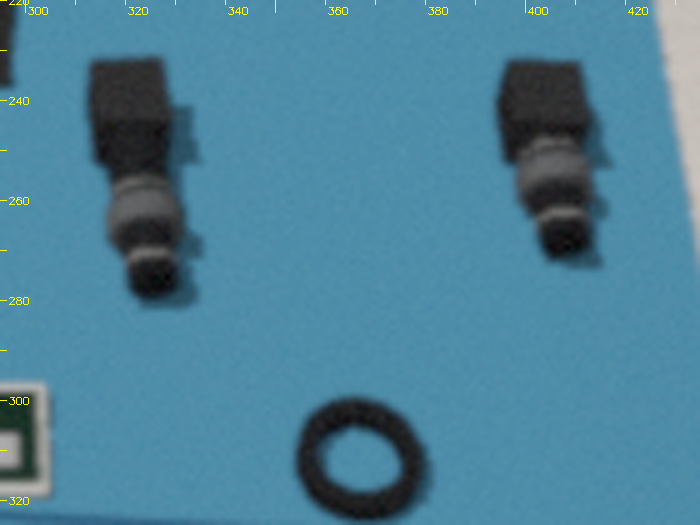

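View pics/s2.png

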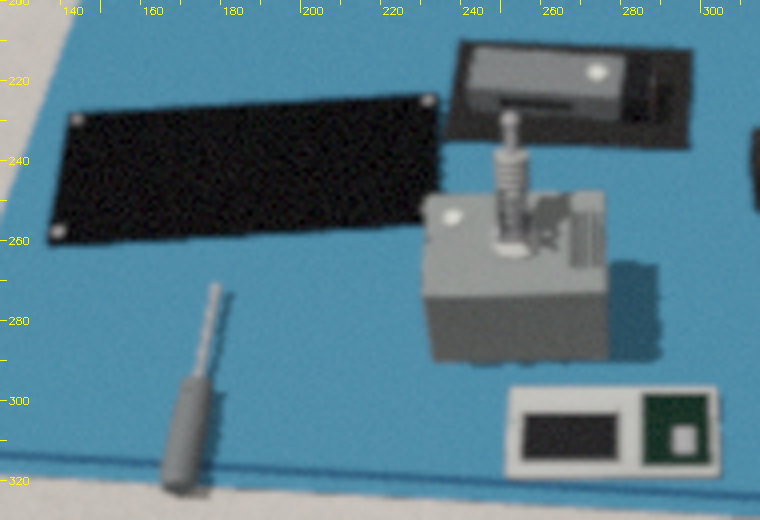

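```bash
python3 - <<'E'
from h import *
np.set_printoptions(precision=4,suppress=True)
f=grab("top");g=grab("scene")
def T(n,a,b): p,e=tri(f,a,g,b); print(n,p,"gap %.4f"%e)
T("L box back +y",(173.5,212),(409,232)); T("L box back -y",(192,212),(395.5,232))
T("R box back +y",(256,208.5),(326.5,231.5)); T("R box back -y",(270.5,207),(312.5,232))
for n,a,b in(("L foot",(182,174),(407,271.5)),("R foot",(260,160.5),(325,278.5))): T(n,a,b)
print("L len", onz(f,182,174,.025), onz(f,182.7,212,.051), "R",onz(f,260,160.5,.025),onz(f,263.5,207.8,.051))
for n,a,b in (("p1",(350.5,187.5),(234.5,224)),("p2",(438.5,175.5),(141,229.5)),("p3",(445,210),(136,257.5)),("p4",(355.8,222),None)):
    print(n, onz(f,*a,.013), onz(g,*b,.013) if b else ""); 
    if b: T(n,a,b)
for n,a,b in (("c1 far+y",(304,143.5),None),("c2",(346,140),None),("c3",(348,167),None),("c4",(304.5,172.5),None)): print(n,onz(f,*a,.093))
for n,a in (("s1 -y far",(231,249.5)),("s2 +y",(275.5,247.5)),("s3",(276.5,273)),("s4",(231.5,274.5))): print(n,onz(g,*a,.093))
T("c near",(348,167),(231,249.5));T("c near+y",(304.5,172.5),(275.5,247.5)); T("far",(346,140),(231.5,274.5))
for n,a in (("r1",(288,212)),("r2",(350.5,211)),("r3",(352,245)),("r4",(288.5,246))): print(n,onz(f,*a,.007))
for n,a in (("sc1",(295,218)),("sc2",(345.5,219)),("sc3",(346,232)),("sc4",(295,232.5))): print(n,onz(f,*a,.041))
T("sc -y near",(346,232),(240,211.5)) 
T("toggle tip",(323.5,160),(250.5,229))
E
```

```text
L box back +y [0.4996 0.437  0.0496] gap 0.0084
L box back -y [0.5006 0.3876 0.0458] gap 0.0069
R box back +y [0.5118 0.179  0.0464] gap 0.0089
R box back -y [0.5166 0.1344 0.0462] gap 0.0075
L foot [0.6284 0.4229 0.0188] gap 0.0090
R foot [0.672  0.1738 0.0229] gap 0.0025
L len [0.6273 0.4259 0.025 ] [0.4997 0.412  0.051 ] R [0.6715 0.1749 0.025 ] [0.5132 0.1597 0.051 ]
p1 [ 0.5853 -0.1153  0.013 ] [ 0.4722 -0.1241  0.013 ]
p1 [ 0.5629 -0.1024  0.1218] gap 0.0002
p2 [ 0.6243 -0.3958  0.013 ] [ 0.5144 -0.4215  0.013 ]
p2 [ 0.6003 -0.3674  0.1199] gap 0.0105
p3 [ 0.5128 -0.4111  0.013 ] [ 0.6248 -0.4066  0.013 ]
p3 [ 0.5338 -0.4587 -0.1172] gap 0.0096
p4 [ 0.4741 -0.1302  0.013 ] 
c1 far+y [0.7067 0.0343 0.093 ]
c2 [ 0.7174 -0.0944  0.093 ]
c3 [ 0.6323 -0.0992  0.093 ]
c4 [0.6154 0.0329 0.093 ]
s1 -y far [ 0.6357 -0.105   0.093 ]
s2 +y [0.6204 0.0234 0.093 ]
s3 [0.7091 0.0332 0.093 ]
s4 [ 0.7218 -0.0912  0.093 ]
c near [ 0.6334 -0.1026  0.0899] gap 0.0060
c near+y [0.6168 0.0279 0.0885] gap 0.0098
far [ 0.7187 -0.0935  0.0883] gap 0.0028
r1 [0.5067 0.0844 0.007 ]
r2 [ 0.5102 -0.1148  0.007 ]
r3 [ 0.4018 -0.1177  0.007 ]
r4 [0.398  0.0823 0.007 ]
sc1 [0.4827 0.0618 0.041 ]
sc2 [ 0.4799 -0.0949  0.041 ]
sc3 [ 0.4393 -0.0958  0.041 ]
sc4 [0.4374 0.0617 0.041 ]
sc -y near [ 0.4401 -0.1021  0.0395] gap 0.0122
toggle tip [ 0.6307 -0.0315  0.1853] gap 0.0238
```

Some scene pixels were misread off the crop ticks, so I'll get subpixel features by masks instead and check the agreement between the two cameras.

```bash
cat > m.py <<'E'
from h import *
np.set_printoptions(precision=4,suppress=True)
def blobs(f,box,lo,hi=256,minA=3,key=None):
    x0,y0,x1,y1=box; im=f["color"][y0:y1,x0:x1].astype(float); g=im.mean(2)
    m=((g>=lo)&(g<hi)).astype(np.uint8)
    n,l,s,c=cv2.connectedComponentsWithStats(m)
    out=[]
    for i in range(1,n):
        if s[i,4]>=minA:
            ys,xs=np.nonzero(l==i); w=np.abs(g[ys,xs]-lo)+1
            out.append((s[i,4],x0+(xs*w).sum()/w.sum(),y0+(ys*w).sum()/w.sum()))
    return out
E
python3 - <<'E'
from m import *
f=grab("top");g=grab("scene")
a=[b[1:] for b in blobs(f,(350,175,447,222),75,256,2)];b=[b[1:] for b in blobs(g,(136,223,236,261),75,256,2)]
print(a,b)
for q in a: print("top",q,onz(f,*q,.013))
for q in b: print("scn",q,onz(g,*q,.013))
# non-blue masks of heads
def nb(f,box):
    x0,y0,x1,y1=box; im=f["color"][y0:y1,x0:x1].astype(int); m=((im[...,2]-im[...,0])<25).astype(np.uint8)
    cs=cv2.findContours(m,cv2.RETR_EXTERNAL,cv2.CHAIN_APPROX_NONE)[0]; c=max(cs,key=cv2.contourArea)+np.array([x0,y0]); return c
for n,ff,box in(("L top",f,(165,165,200,222)),("R top",f,(245,150,280,216)),("L scn",g,(385,225,425,282)),("R scn",g,(303,225,345,290)),("tape top",f,(205,120,240,148)),("tape scn",g,(348,295,385,328))):
    c=nb(ff,box); r=cv2.minAreaRect(c); x,y,w,h=cv2.boundingRect(c); print(n,cv2.contourArea(c),r,(x,y,w,h))
    if "tape" in n: 
        mm=cv2.moments(c);q=(mm["m10"]/mm["m00"],mm["m01"]/mm["m00"]); print(onz(ff,*q,.012))
E
```

```text
[(np.float64(374.11283708958126), np.float64(177.77076411960132)), (np.float64(438.3721198156682), np.float64(175.21658986175115)), (np.float64(444.7370543026333), np.float64(183.93990172609298)), (np.float64(350.8665318503539), np.float64(186.8442871587462)), (np.float64(444.7934156378601), np.float64(209.5514403292181)), (np.float64(424.2810753883509), np.float64(218.47371500453443)), (np.float64(351.0), np.float64(218.15384615384616)), (np.float64(356.25697503671074), np.float64(220.93392070484583))] [(np.float64(159.18200796785024), np.float64(228.66956037647222)), (np.float64(235.0), np.float64(237.48314606741573)), (np.float64(217.48608997731907), np.float64(257.3433148631966))]
top (np.float64(374.11283708958126), np.float64(177.77076411960132)) [ 0.617  -0.1912  0.013 ]
top (np.float64(438.3721198156682), np.float64(175.21658986175115)) [ 0.6252 -0.3954  0.013 ]
top (np.float64(444.7370543026333), np.float64(183.93990172609298)) [ 0.5967 -0.4142  0.013 ]
top (np.float64(350.8665318503539), np.float64(186.8442871587462)) [ 0.5874 -0.1165  0.013 ]
top (np.float64(444.7934156378
[... 464 characters left out ...]
237.48314606741573)) [ 0.5279 -0.1147  0.013 ]
scn (np.float64(217.48608997731907), np.float64(257.3433148631966)) [ 0.6087 -0.1577  0.013 ]
L top 519.0 ((182.5, 194.0), (40.0, 17.0), 90.0) (174, 174, 18, 41)
R top 561.5 ((262.0, 185.0), (49.11775207519531, 15.13223648071289), 82.87498474121094) (254, 161, 19, 50)
L scn 477.5 ((403.5, 251.5), (37.0, 17.0), 90.0) (395, 233, 18, 38)
R scn 536.0 ((322.0733642578125, 255.11122131347656), (46.62549591064453, 15.131441116333008), 83.1572265625) (313, 232, 19, 47)
tape top 343.5 ((224.5, 132.5), (21.0, 21.0), 90.0) (214, 122, 22, 22)
[0.7693 0.2942 0.012 ]
tape scn 412.0 ((366.5, 311.5), (23.0, 23.0), 90.0) (355, 300, 24, 24)
[0.7688 0.2908 0.012 ]
```

```bash
python3 - <<'E'
from m import *
f=grab("top");g=grab("scene")
print("L foot",onz(f,182,173.5,.043),"back bottom",onz(f,183,214.5,.003),"back top row212",onz(f,183,211.8,.051))
print("R foot",onz(f,260,160.5,.043),"back bottom",onz(f,263.5,210,.003))
print("scene L foot bottom",onz(g,406.5,271,.011),"back top",onz(g,402,232.5,.051)); print("scene R foot bottom",onz(g,325.5,279,.011),"back top",onz(g,319.5,231.5,.051))
# ring centroid, light grey barrel ring & bright line for axis
for n,ff,box in(("L",f,(170,170,196,216)),("R",f,(248,157,276,213)),):
    x0,y0,x1,y1=box; im=ff["color"][y0:y1,x0:x1].astype(int); m=(im[...,2]-im[...,0])<22
    for r in range(m.shape[0]):
        xs=np.nonzero(m[r])[0]
        if len(xs)>3: print(n,y0+r,x0+xs.min(),x0+xs.max(),(2*x0+xs.min()+xs.max())/2, end=" | ")
    print()
E
```

```text
L foot [0.6246 0.4212 0.043 ] back bottom [0.4987 0.4231 0.003 ] back top row212 [0.5003 0.4111 0.051 ]
R foot [0.6666 0.1733 0.043 ] back bottom [0.5137 0.1632 0.003 ]
scene L foot bottom [0.622 0.419 0.011] back top [0.5051 0.4101 0.051 ]
scene R foot bottom [0.6658 0.1747 0.011 ] back top [0.5174 0.1524 0.051 ]
L 174 181 184 182.5 | L 175 179 187 183.0 | L 176 179 187 183.0 | L 177 179 187 183.0 | L 178 178 187 182.5 | L 179 178 188 183.0 | L 180 179 187 183.0 | L 181 178 187 182.5 | L 182 178 187 182.5 | L 183 179 187 183.0 | L 184 178 187 182.5 | L 185 177 188 182.5 | L 186 176 190 183.0 | L 187 176 190 183.0 | L 188 176 190 183.0 | L 189 176 190 183.0 | L 190 176 190 183.0 | L 191 176 190 183.0 | L 192 177 188 182.5 | L 193 177 188 182.5 | L 194 177 188 182.5 | L 195 178 188 183.0 | L 196 177 188 182.5 | L 197 176 188 182.0 | L 198 174 190 182.0 | L 199 174 191 182.5 | L 200 174 191 182.5 | L 201 174 191 182.5 | L 202 174 191 182.5 | L 203 174 191 182.5 | L 204 174 191 182.5 | L 205 174 191 182.5 | L 206 174 191 182.5 | L 207 174 191 182.5 | L 208 174 191 182.5 | L 209 174 191 
[... 496 characters left out ...]
78 255 267 261.0 | R 179 256 267 261.5 | R 180 256 267 261.5 | R 181 256 267 261.5 | R 182 257 267 262.0 | R 183 257 267 262.0 | R 184 257 267 262.0 | R 185 257 267 262.0 | R 186 258 268 263.0 | R 187 257 268 262.5 | R 188 258 268 263.0 | R 189 258 268 263.0 | R 190 258 268 263.0 | R 191 258 269 263.5 | R 192 258 270 264.0 | R 193 256 270 263.0 | R 194 256 270 263.0 | R 195 256 270 263.0 | R 196 256 271 263.5 | R 197 256 271 263.5 | R 198 257 271 264.0 | R 199 257 271 264.0 | R 200 257 271 264.0 | R 201 257 271 264.0 | R 202 257 271 264.0 | R 203 257 271 264.0 | R 204 257 272 264.5 | R 205 257 272 264.5 | R 206 257 272 264.5 | R 207 258 272 265.0 | R 208 258 272 265.0 | R 209 258 267 262.5 |
```

Lengths come out at about 126 mm for the left head, so lens_a. The right head measures about 154 mm, so lens_c. lens_b is absent. The plan is to grip the box flats with the tool tilted about 50° forward, lift, turn 90° about the jaw axis so the foot points down, then place.

```bash
cat >> m.py <<'E'
def goal(p,x,z):
    "tool pose target: p grasp point, x jaw axis, z approach; prints row totals"
    z=np.array(z,float);z/=np.linalg.norm(z);x=np.array(x,float);x-=z*(x@z);x/=np.linalg.norm(x)
    M=np.c_[x,np.cross(z,x),z]; return np.array(p)-.051*z,M
def go(p,x,z):
    tp,M=goal(p,x,z); c,Rc=tool(); M2=M@np.diag([-1,-1,1])
    for m in(M,M2):
        rv=R.from_matrix(Rc.T@m).as_rotvec(degrees=True)
        print("twist(tool) deg",rv.round(2),"|%.1f|"%np.linalg.norm(rv),"then dpos in new frame mm",(m.T@(tp-c)*1e3).round(1),"dpos in cur frame",(Rc.T@(tp-c)*1e3).round(1),"TCP goal",tp.round(4))
E
python3 - <<'E'
from m import *
f=grab("top")
for n,ft,bx in(("L",(182.75,180),(182.5,205)),("R",(260.1,165),(264.1,201))):
    a=onz(f,*ft,.027);b=onz(f,*bx,.027);u=(a-b);u[2]=0;u/=np.linalg.norm(u);print(n,a,b,u,np.degrees(np.arctan2(u[1],u[0])))
s=ctrl.read_state();print(s["time_s"],s["ee_pos"])
# L: back end x .4995, len .125 -> box centre 25mm in
u=np.array([1,0.0,0])
go((.527,.419,.10),(0,-1,0),(np.sin(np.radians(50)),0,-np.cos(np.radians(50))))
E
```

```text
L [0.6071 0.4222 0.027 ] [0.5258 0.4198 0.027 ] [0.9996 0.0295 0.    ] 1.691053365509736
R [0.6561 0.1742 0.027 ] [0.5388 0.1599 0.027 ] [0.9926 0.121  0.    ] 6.951210276427755
0.55 [0.2689 0.5642 0.2922]
twist(tool) deg [ 49.15 -11.12 -23.84] |55.7| then dpos in new frame mm [145.2 -18.7 270.3] dpos in cur frame [  36.8 -260.2  159.5] TCP goal [0.4879 0.419  0.1328]
twist(tool) deg [-14.93 -66.02 141.59] |156.9| then dpos in new frame mm [-145.2   18.7  270.3] dpos in cur frame [  36.8 -260.2  159.5] TCP goal [0.4879 0.419  0.1328]
```

```bash
python3 -m jog '{"delta_pos":[[0,0,0],[0,0,0],[0,0,0],[0,0,0],[0,0,0],[0,0,0],[0,0,0],[0,0,0]],"twist":[[6.15,-1.39,-2.98],[6.15,-1.39,-2.98],[6.15,-1.39,-2.98],[6.15,-1.39,-2.98],[6.15,-1.39,-2.98],[6.15,-1.39,-2.98],[6.15,-1.39,-2.98],[6.15,-1.39,-2.98]]}' 1 30
python3 - <<'E'
from m import *
s=ctrl.read_state();print(s["joints"],tool()[1])
go((.525,.4195,.12),(0.0295,-.9996,0),(np.sin(np.radians(50)),0.0226,-np.cos(np.radians(50))))
E
```

```text
time_s: 1.35
ee_pos: [0.2682, 0.5646, 0.2926]
orientation: [0.641, -0.639, 0.3, -0.301]
contact_force: [-0.5, 0.4, 0.2]
gripper_width: 0.0869
[ 1.5407  0.3527 -0.5636  1.124  -1.0208 -0.7758] [[ 0.0038 -0.6389  0.7693]
 [-1.     -0.0025  0.0029]
 [ 0.0001 -0.7693 -0.6389]]
twist(tool) deg [-0.28 -1.13 -0.94] |1.5| then dpos in new frame mm [152.6 -30.  253.3] dpos in cur frame [147.  -31.2 256.4] TCP goal [0.4859 0.4183 0.1528]
twist(tool) deg [ -1.77   0.43 179.05] |179.1| then dpos in new frame mm [-152.6   30.   253.3] dpos in cur frame [147.  -31.2 256.4] TCP goal [0.4859 0.4183 0.1528]
```

```bash
python3 -m jog '{"delta_pos":[[0,0,0],[19,-3.75,31.7],[19,-3.75,31.7],[19,-3.75,31.7],[19,-3.75,31.7],[19,-3.75,31.7],[19,-3.75,31.7],[19,-3.75,31.7],[19,-3.75,31.7],[0,0,0],[0,0,0]],"twist":[[-0.28,-1.13,-0.94],[0,0,0],[0,0,0],[0,0,0],[0,0,0],[0,0,0],[0,0,0],[0,0,0],[0,0,0],[0,0,0],[0,0,0]]}'
python3 - <<'E'
from m import *
s=ctrl.read_state();print(s["joints"],tool()[1])
go((.525,.4195,.029),(0.0295,-.9996,0),(np.sin(np.radians(50)),0.0226,-np.cos(np.radians(50))))
g=grab("scene");f=grab("top");crop(g,"s3",330,130,530,290,4);crop(f,"t3",120,150,320,310,4)
E
```

```text
time_s: 2.45
ee_pos: [0.485, 0.4261, 0.1602]
orientation: [0.647, -0.638, 0.297, -0.293]
contact_force: [-0.4, 1.1, -0.2]
gripper_width: 0.0867
[ 0.8078  0.4556 -0.7859  2.05   -0.6657 -1.1685] [[ 0.009  -0.6521  0.7581]
 [-0.9999 -0.0139 -0.0002]
 [ 0.0107 -0.758  -0.6521]]
twist(tool) deg [ 0.72 -1.29 -0.3 ] |1.5| then dpos in new frame mm [ 7.8 75.  63.8] dpos in cur frame [ 6.7 74.1 64.9] TCP goal [0.4859 0.4183 0.0618]
twist(tool) deg [ -2.03  -1.13 179.69] |179.7| then dpos in new frame mm [ -7.8 -75.   63.8] dpos in cur frame [ 6.7 74.1 64.9] TCP goal [0.4859 0.4183 0.0618]
```

View pics/s3.png

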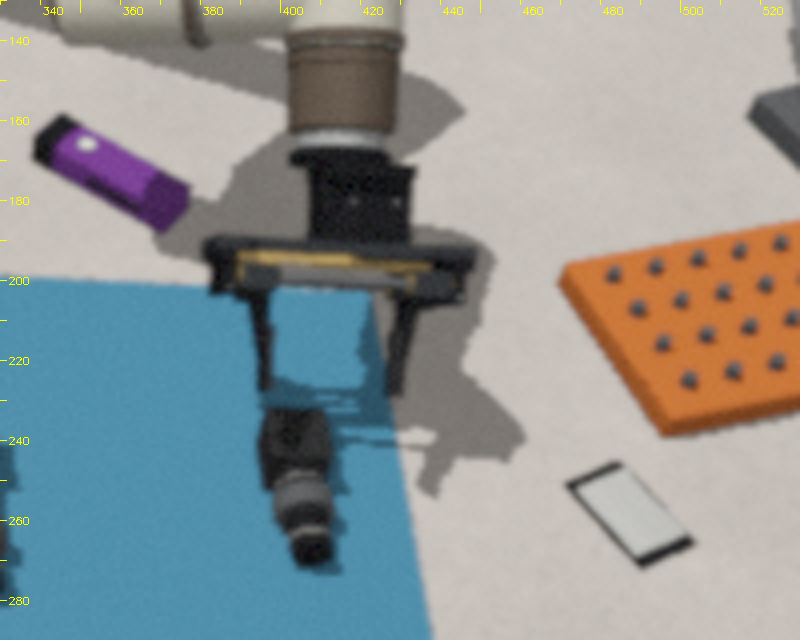

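View pics/t3.png

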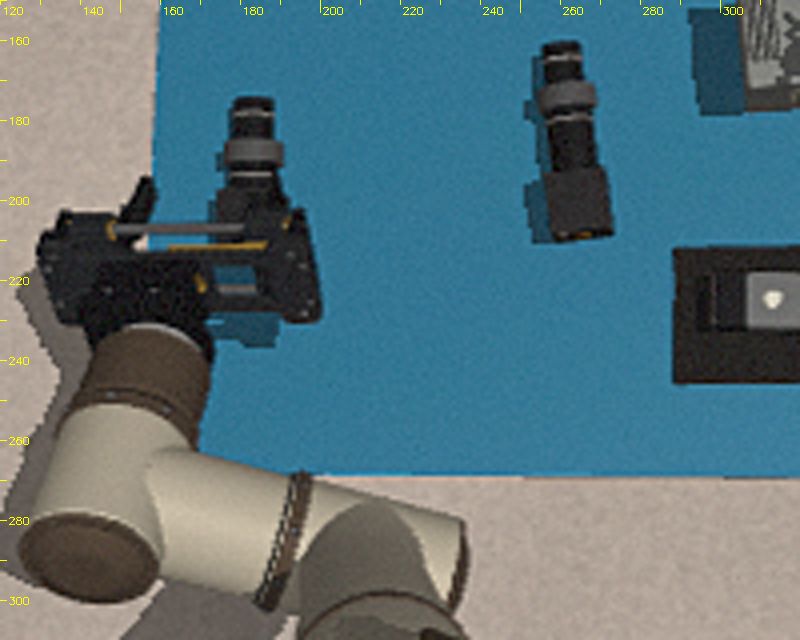

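Joint 4 is at its limit here because the tool is tilted so near to the forearm direction. I'll fit a simple arm model from the logged poses so that I can pick reachable tilts.

```bash
cat > kin.py <<'E'
import numpy as np
from scipy.optimize import least_squares
from scipy.spatial.transform import Rotation as R
D=[([1.38461,.38556,.00664,-.0005,-1.194,-.25863],[.26870,.56380,.29116],[-.53364,.84571,-.00062,-.0009]),
([1.5407,.3527,-.5636,1.124,-1.0208,-.7758],[.2682,.5646,.2926],[.641,-.639,.3,-.301]),
([.8078,.4556,-.7859,2.05,-.6657,-1.1685],[.485,.4261,.1602],[.647,-.638,.297,-.293])]
def Rz(a):return R.from_euler('z',a).as_matrix()
def Ry(a):return R.from_euler('y',a).as_matrix()
def Rx(a):return R.from_euler('x',a).as_matrix()
C0=np.c_[[0,0,-1],[0,1,0],[1,0,0]].astype(float) # tool z along forearm x
def fk(q,k,flip=(1,1)):
    r0,h,L1,a3,L2,d,o6=k
    A=Rz(q[0]); p=A@[r0,0,h]; A=A@Ry(q[1]); p=p+A@[0,0,L1]; A=A@Ry(-q[2]); p=p+A@[L2,0,a3]
    A=A@Rx(flip[0]*q[3])@Ry(-q[4])@Rx(flip[1]*q[5]); p=p+A@[d,0,0]
    return p,A@C0@Rz(o6)
def fit():
    best=None
    for fl in((1,1),(1,-1),(-1,1),(-1,-1)):
      for o in(0,1.57,3.14,-1.57):
        def res(k):
            e=[]
            for q,p,o_ in D:
                P,M=fk(q,k,fl); e+=list((P-p)*1); e+=list(.3*(M-R.from_quat(o_).as_matrix()).ravel())
            return np.array(e+[1e-3*(k[0])])
        s=least_squares(res,[.0,.35,.4,0.05,.4,.15,o])
        if best is None or s.cost<best[0]: best=(s.cost,s.x,fl,res(s.x))
    return best
if __name__=="__main__":
    b=fit();np.set_printoptions(precision=4,suppress=True);print(b[:3]);print(b[3].reshape(-1)[:36])
E
python3 kin.py
```

```text
(np.float64(0.01870372166109553), array([0.236 , 0.324 , 0.2565, 0.0952, 0.2552, 0.2511, 0.0002]), (-1, -1))
[-0.157   0.0301  0.0134 -0.0001  0.      0.      0.      0.0001  0.
 -0.     -0.     -0.     -0.0583 -0.0086 -0.0329  0.0002 -0.0001 -0.
  0.     -0.0001  0.0001  0.      0.     -0.0001  0.0658 -0.0492  0.0196
 -0.0001 -0.0001 -0.0001 -0.      0.0001 -0.0001  0.      0.0001 -0.0001]
```

```bash
sed -i 's/r0,h,L1,a3,L2,d,o6=k/r0,h,L1,a3,L2,d,o6,b,bx,by=k/; s/p=A@\[r0,0,h\]/p=np.array([bx,by,0])+A@[r0,0,h]/; s/A@\[L2,0,a3\]/A@[L2,b,a3]/; s/.15,o\]/.15,o,0,0,0]/; s/\[1e-3\*(k\[0\])\]/[1e-3*k[0],1e-2*k[8],1e-2*k[9]]/' kin.py; python3 kin.py
```

```text
(np.float64(7.071197690599109e-06), array([-0.7191, -2.0209,  2.4972,  0.0777,  0.0542,  0.054 ,  0.0002,
       -0.3638, -0.1442,  0.3373]), (-1, -1))
[-0.      0.      0.0001 -0.0001  0.      0.      0.      0.0001  0.
 -0.     -0.     -0.     -0.     -0.     -0.0001  0.0002 -0.0001 -0.
  0.     -0.0001  0.0001  0.      0.     -0.0001  0.0001  0.      0.0001
 -0.0001 -0.0001 -0.0001 -0.      0.0001 -0.0001  0.      0.0001 -0.0001]
```

```bash
cat > samp.py <<'E'
from station import ctrl; import json
s=ctrl.read_state(); open("samp.jsonl","a").write(json.dumps([list(map(float,s[k])) for k in("joints","ee_pos","orientation")])+"\n"); print(s["joints"].round(3))
E
python3 samp.py
python3 -m jog '{"delta_pos":[[0,0,-20],[0,0,-20],[0,0,0]],"twist":[[-7,0,0],[-7,0,0],[0,0,0]]}' ; python3 samp.py
python3 -m jog '{"delta_pos":[[0,0,0],[0,0,-30],[0,0,0]],"twist":[[-7,0,0],[0,0,8],[0,0,0]]}' ; python3 samp.py
python3 -m jog '{"delta_pos":[[0,40,0],[0,40,0],[0,0,0]],"twist":[[0,0,0],[0,0,-8],[0,0,0]]}' ; python3 samp.py
python3 -m jog '{"delta_pos":[[40,0,0],[40,0,0],[40,0,0],[0,0,0]],"twist":[[0,0,0],[0,8,0],[0,0,0],[0,0,0]]}' ; python3 samp.py
sed -i 's/^def Rz/import json,os\nif os.path.exists("samp.jsonl"): D+=[tuple(json.loads(l)) for l in open("samp.jsonl")]\ndef Rz/' kin.py; python3 kin.py
```

```text
[ 0.81   0.455 -0.787  2.051 -0.666 -1.169]
time_s: 2.85
ee_pos: [0.4633, 0.4283, 0.1837]
orientation: [0.67, -0.662, 0.242, -0.234]
contact_force: [-1.5, 1.4, 0.3]
gripper_width: 0.087
[ 0.93   0.384 -0.759  1.608 -0.538 -0.836]
time_s: 3.15
ee_pos: [0.4478, 0.4288, 0.2088]
orientation: [-0.629, 0.716, -0.205, 0.222]
contact_force: [0.1, 0.9, -0.0]
gripper_width: 0.0871
[ 1.038  0.341 -0.711  1.261 -0.558 -0.715]
time_s: 3.45
ee_pos: [0.3807, 0.4352, 0.1567]
orientation: [0.682, -0.667, 0.222, -0.201]
contact_force: [1.2, -0.5, -0.5]
gripper_width: 0.0874
[ 1.108  0.369 -0.833  1.427 -0.554 -0.838]
time_s: 3.85
ee_pos: [0.3811, 0.3174, 0.167]
orientation: [-0.662, 0.683, -0.264, 0.162]
contact_force: [0.1, -0.2, 0.4]
gripper_width: 0.0873
[ 1.025  0.257 -0.985  1.397 -0.608 -0.78 ]
(np.float64(0.004435843247619092), array([-0.1102, -0.2592,  0.7203,  0.1012,  0.1953,  0.1183,  0.0001,
       -0.1005,  0.0922,  0.2156]), (-1, -1))
[-0.0076  0.0059  0.0205 -0.      0.      0.      0.      0.      0.
 -0.     -0.     -0.      0.0256 -0.0141 -0.0448  0.0002 -0.0001 -0.
  0.     -0.0002  0.0001  0.0001  0.     -0.0001  0.0222 -0.0158 -0.0018
 -0.0001 -0.0001 -0.0001 -0.      0.     -0.0001  0.0001  0.0001 -0.0001]
```

```bash
cat > kin2.py <<'E'
import numpy as np, json
from scipy.spatial.transform import Rotation as R
from kin import D,Rx,Ry,Rz,C0
def frames(q):
    A=[np.eye(3)]
    for M in(Rz(q[0]),Ry(q[1]),Ry(-q[2]),Rx(-q[3]),Ry(-q[4]),Rx(-q[5])): A.append(A[-1]@M)
    return A
def fit():
    G=[];b=[]
    for q,p,o in D:
        A=frames(q); G.append(np.hstack(A[1:6])); b.append(p)   # base at origin
    G=np.vstack(G);b=np.hstack(b); x=np.linalg.lstsq(G,b,rcond=1e-3)[0]; return x,(G@x-b)
X,RES=fit()
def fk(q):
    A=frames(q); return np.hstack(A[1:6])@X, A[6]@C0
lo=np.array([-3.14,-1.21,-1.07,-3.16,-2.99,-3.1]);hi=np.array([3.14,2.06,1.41,2.05,-.16,3.1])
def ik(p,M,seed=None,n=40):
    from scipy.optimize import least_squares
    rng=np.random.default_rng(0);sols=[]
    for i in range(n):
        q0=seed if (seed is not None and i==0) else lo+(hi-lo)*rng.random(6)*.9+.05*(hi-lo)
        def f(q):
            P,N=fk(q); return np.r_[(P-p)*5,(N-M).ravel()]
        s=least_squares(f,q0,bounds=(lo,hi),max_nfev=60)
        if s.cost<1e-6 and not any(np.abs(s.x-t).max()<.05 for t in sols): sols.append(s.x)
    return sols
if __name__=="__main__":
    np.set_printoptions(precision=4,suppress=True); print(X.reshape(5,3),np.abs(RES).max())
E
python3 kin2.py
```

```text
[[-0.0001  0.      0.1607]
 [ 0.0001  0.      0.5649]
 [ 0.2109  0.     -0.    ]
 [ 0.2109 -0.0799  0.    ]
 [ 0.2368 -0.0799 -0.    ]] 2.897557092618186e-05
```

The kinematic model fits to 0.03 mm. Next I'll find tilts that are reachable both at the grasps and at the placings.

```bash
cat > plan.py <<'E'
from m import *; import kin2
def pose(p,az,al,flip=1):
    a=np.radians(az);al=np.radians(al);u=np.array([np.cos(a),np.sin(a),0]);z=np.sin(al)*u-np.cos(al)*np.array([0,0,1]);x=-flip*np.array([-u[1],u[0],0]);return goal(p,x,z)
E
python3 - <<'E'
from plan import *
q=ctrl.read_state()["joints"]
for al in(30,40,50):
  for nm,p,az in(("L",(.525,.4195,.03),1.7),("R",(.5385,.1602,.03),7)):
    for fl in (1,-1):
        for s in kin2.ik(*pose(p,az,al,fl),seed=q,n=12): print(al,nm,fl,s)
for be in(40,50,60):
  for nm,p in (("place far",(.55,-.34,.16)),("near",(.55,-.22,.16))):
    for az in(8,-30,-60):
      for fl in(1,-1):
        for s in kin2.ik(*pose(p,az,-be,fl),n=12): print("beta",be,nm,az,fl,s)
E
```

```text
30 L 1 [ 0.7286  0.5542 -0.7278  1.9286 -0.3506 -1.0081]
40 R 1 [-0.0436  0.4693 -0.7711 -2.8482 -0.3756 -1.7173]
40 R -1 [-0.0436  0.4693 -0.7711 -2.8482 -0.3756  1.4243]
50 R 1 [-0.0728  0.5639 -0.9097 -2.9285 -0.7775 -1.5976]
50 R -1 [-0.0728  0.5639 -0.9097 -2.9285 -0.7775  1.544 ]
beta 40 place far 8 1 [-0.2083  0.7848  0.2622  0.2232 -1.7125  1.8739]
beta 40 place far 8 -1 [-0.2083  0.7848  0.2622  0.2232 -1.7125 -1.2677]
beta 40 place far -30 1 [-0.3549  0.847   0.5165 -0.1155 -1.9292  1.4004]
beta 40 place far -30 -1 [-0.3549  0.847   0.5165 -0.1155 -1.9292 -1.7412]
beta 40 place far -60 1 [-0.4778  0.8115  0.5409 -0.374  -1.8932  0.9912]
beta 40 place far -60 -1 [-0.4778  0.8115  0.5409 -0.374  -1.8932 -2.1504]
beta 40 near 8 1 [-0.0483  0.7201  0.1677  0.1215 -1.7068  1.732 ]
beta 40 near 8 -1 [-0.0483  0.7201  0.1677  0.1215 -1.7068 -1.4096]
beta 40 near -30 1 [-0.2115  0.748   0.3482 -0.2062 -1.8393  1.2731]
beta 40 near -30 -1 [-0.2115  0.748   0.3482 -0.2062 -1.8393 -1.8685]
beta 40 near -60 1 [-0.3394  0.6965  0.3328 -0.4392 -1.7558  0.9043]
beta 40 near -60 -1 [-0.339
[... 1054 characters left out ...]
ace far -30 1 [-0.369   1.033   0.7491 -0.1832 -2.3204  1.3674]
beta 60 place far -30 -1 [-0.369   1.033   0.7491 -0.1832 -2.3204 -1.7742]
beta 60 place far -60 1 [-0.5359  0.979   0.7741 -0.5826 -2.2623  0.8995]
beta 60 place far -60 -1 [-0.5359  0.979   0.7741 -0.5826 -2.2623 -2.2421]
beta 60 near 8 1 [-0.0347  0.8874  0.295   0.167  -2.0135  1.7307]
beta 60 near 8 -1 [-0.0347  0.8874  0.295   0.167  -2.0135 -1.4109]
beta 60 near -30 1 [-0.2403  0.9225  0.5511 -0.3054 -2.206   1.2413]
beta 60 near -30 -1 [-0.2403  0.9225  0.5511 -0.3054 -2.206  -1.9003]
beta 60 near -60 1 [-0.4123  0.8534  0.5175 -0.6317 -2.0869  0.8714]
beta 60 near -60 -1 [-0.4123  0.8534  0.5175 -0.6317 -2.0869 -2.2702]
```

```bash
python3 - <<'E'
from plan import *
q=ctrl.read_state()["joints"]
for al in(10,15,20,25):
  for nm,p,az in(("L",(.525,.4195,.03),1.7),("R",(.5385,.1602,.03),7)):
    for fl in (1,):
        for s in kin2.ik(*pose(p,az,al,fl),seed=q,n=15): print(al,nm,fl,s)
for be in(70,80):
  for nm,p in (("L lift",(.525,.4195,.2)),("place far",(.55,-.34,.113)),("near",(.55,-.22,.143))):
    for az in(8,-15):
        for s in kin2.ik(*pose(p,az,-be,1),n=15): print("beta",be,nm,az,s)
E
```

```text
10 L 1 [ 0.9678  0.6115 -0.3066  0.2648 -0.5647  0.4148]
10 R 1 [ 0.6132  0.4649 -0.6059  0.2378 -0.3549  0.8626]
15 L 1 [ 0.9742  0.5901 -0.4455  0.5249 -0.4318  0.1586]
20 L 1 [ 0.9123  0.5652 -0.6125  1.0282 -0.3136 -0.287 ]
25 L 1 [ 0.7939  0.5516 -0.7019  1.595  -0.2969 -0.7406]
beta 70 L lift 8 [ 0.6353  1.0594  1.0213 -0.8749 -2.52    0.6161]
beta 70 L lift -15 [ 0.5204  0.945   0.8002 -0.9901 -2.2272  0.4941]
beta 70 place far 8 [-0.1808  1.0695  0.3964  0.3451 -2.0761  1.8561]
beta 70 place far -15 [-0.2914  1.1452  0.6834  0.0383 -2.3302  1.6073]
beta 70 near 8 [-0.031   0.9827  0.3291  0.1889 -2.1262  1.7301]
beta 70 near -15 [-0.1584  1.0233  0.5435 -0.1313 -2.3067  1.4469]
beta 80 L lift 8 [ 0.5912  1.1174  1.0853 -1.1314 -2.6468  0.4065]
beta 80 L lift -15 [ 0.4824  1.0036  0.8376 -1.1595 -2.3265  0.4079]
beta 80 place far 8 [-0.1792  1.1422  0.4216  0.3916 -2.1995  1.8663]
beta 80 place far -15 [-0.291   1.2234  0.7383  0.0469 -2.4814  1.6129]
beta 80 near 8 [-0.0293  1.0552  0.3537  0.2148 -2.2517  1.7369]
beta 80 near -15 [-0.1606  1.0971  0.5941 -0.1579 -2.457   1.4304]
```

```bash
cat >> plan.py <<'E'
def delta(p,az,al,flip=1):
    tp,M=pose(p,az,al,flip); c,Rc=tool(); rv=R.from_matrix(Rc.T@M).as_rotvec(degrees=True)
    print("twist",rv.round(2),"|%.1f|"%np.linalg.norm(rv),"dpos after twist",(M.T@(tp-c)*1e3).round(1),"| cur frame",(Rc.T@(tp-c)*1e3).round(1))
E
python3 - <<'E'
from plan import *
delta((.525,.4195,.12),1.7,10)
E
```

```text
twist [-24.94  -9.12  -2.53] |26.7| dpos after twist [ -97.8 -136.5   20.8] | cur frame [-109.9 -114.    59.5]
```

```bash
python3 -m jog '{"delta_pos":[[0,0,0],[0,0,0],[0,0,0],[0,0,0],[-24.5,-34.1,5.2],[-24.5,-34.1,5.2],[-24.5,-34.1,5.2],[-24.5,-34.1,5.2],[0,0,0],[0,0,0]],"twist":[[-6.23,-2.28,-0.63],[-6.23,-2.28,-0.63],[-6.23,-2.28,-0.63],[-6.23,-2.28,-0.63],[0,0,0],[0,0,0],[0,0,0],[0,0,0],[0,0,0],[0,0,0]]}' 1 45; python3 samp.py
python3 - <<'E'
from plan import *
delta((.525,.4195,.03),1.7,10)
g=grab("scene");f=grab("top");crop(g,"s4",330,130,490,290,4);crop(f,"t4",120,150,280,270,5)
E
```

```text
time_s: 4.85
ee_pos: [0.5251, 0.4175, 0.1815]
orientation: [0.704, -0.697, 0.112, -0.082]
contact_force: [-0.6, -0.1, -0.1]
gripper_width: 0.0871
[ 0.985  0.489 -0.28   0.388 -0.719  0.313]
twist [-5.73 -2.74 -0.86] |6.4| dpos after twist [-2.  26.3 98.2] | cur frame [-6.2 36.1 94.9]
```

View pics/s4.png

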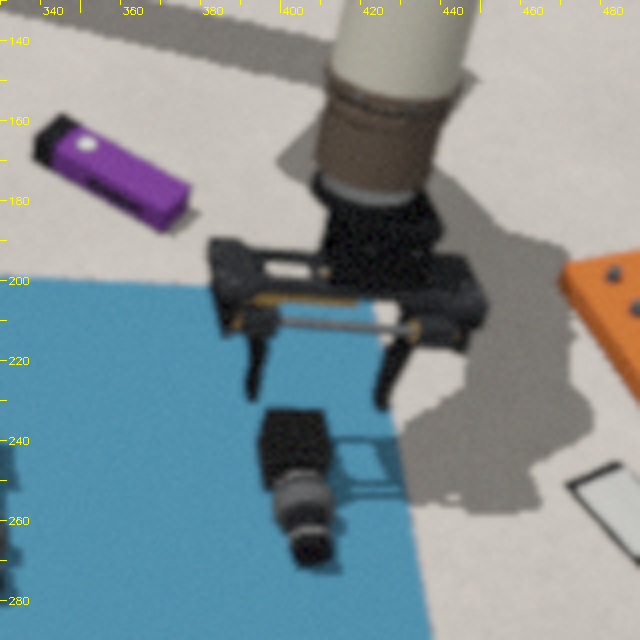

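View pics/t4.png

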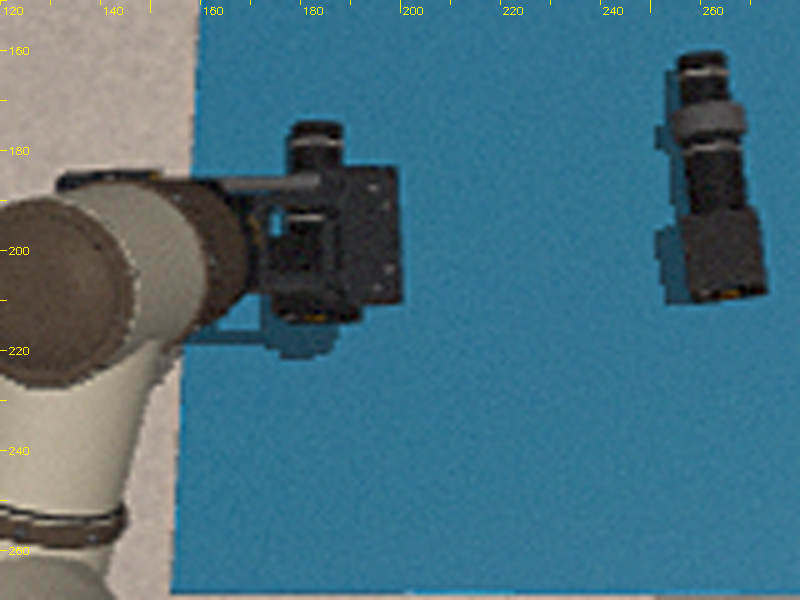

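```bash
python3 -m jog '{"delta_pos":[[0,0,0],[0,0,0],[-1,13,4],[-1,13,4],[0,0,0],[0,0,0]],"twist":[[-2.9,-1.4,-0.4],[-2.9,-1.4,-0.4],[0,0,0],[0,0,0],[0,0,0],[0,0,0]]}'; python3 samp.py
python3 - <<'E'
from plan import *
delta((.525,.4195,.03),1.7,10)
E
```

```text
time_s: 5.55
ee_pos: [0.4993, 0.4186, 0.1706]
orientation: [0.715, -0.694, 0.059, -0.063]
contact_force: [0.3, 0.6, -0.2]
gripper_width: 0.0869
[ 0.993  0.484 -0.245  0.207 -0.75   0.464]
twist [0.06 0.19 0.04] |0.2| dpos after twist [-0.2 -0.9 92. ] | cur frame [ 0.1 -1.  92. ]
```

```bash
python3 -m jog '{"delta_pos":[[0,-1,20],[0,0,20],[0,0,18],[0,0,14],[0,0,10],[0,0,6],[0,0,4],[0,0,0]],"twist":[[0,0,0],[0,0,0],[0,0,0],[0,0,0],[0,0,0],[0,0,0],[0,0,0],[0,0,0]]}'; python3 samp.py
python3 - <<'E'
from plan import *
delta((.525,.4195,.03),1.7,10)
g=grab("scene");crop(g,"s5",350,170,470,290,5)
E
```

```text
time_s: 6.35
ee_pos: [0.5165, 0.4197, 0.0795]
orientation: [0.715, -0.694, 0.059, -0.063]
contact_force: [0.3, 0.0, -0.1]
gripper_width: 0.087
[ 0.967  0.613 -0.304  0.259 -0.563  0.421]
twist [ 0.1   0.2  -0.02] |0.2| dpos after twist [ 0.5  0.2 -0.8] | cur frame [ 0.4  0.2 -0.8]
```

View pics/s5.png

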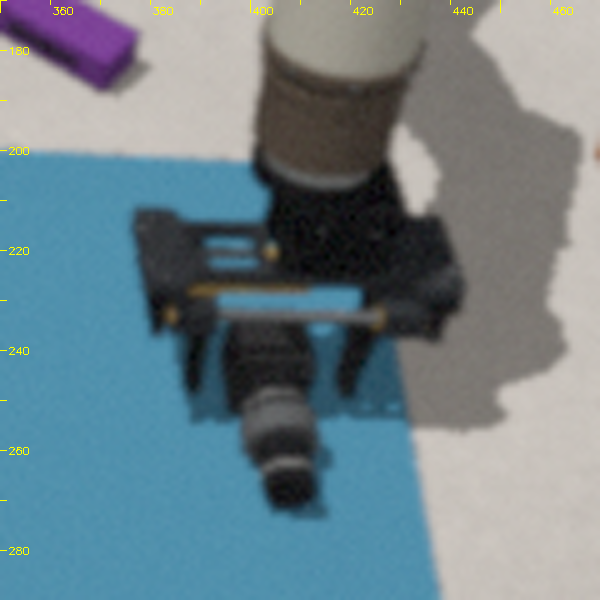

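The fingers straddle the box, at columns 388 and 418 with the box at 392–410. Closing.

```bash
python3 -m jog '{"delta_pos":[[0,0,0],[0,0,0],[0,0,0],[0,0,0],[0,0,0],[0,0,0],[0,0,0],[0,0,0]],"twist":[[0,0,0],[0,0,0],[0,0,0],[0,0,0],[0,0,0],[0,0,0],[0,0,0],[0,0,0]]}' -1 45
python3 -m jog '{"delta_pos":[[0,0,-20],[0,0,-30],[0,0,-30],[0,0,-30],[0,0,0]],"twist":[[0,0,0],[0,0,0],[0,0,0],[0,0,0],[0,0,0]]}'; python3 samp.py
python3 - <<'E'
from plan import *
g=grab("scene");crop(g,"s6",340,130,480,290,4)
E
```

```text
time_s: 7.2
ee_pos: [0.5162, 0.4191, 0.0796]
orientation: [0.715, -0.694, 0.059, -0.063]
contact_force: [-1.6, -1.8, 2.9]
gripper_width: 0.0481
time_s: 7.7
ee_pos: [0.4984, 0.4209, 0.1925]
orientation: [0.715, -0.693, 0.058, -0.068]
contact_force: [1.1, 0.9, -1.2]
gripper_width: 0.0476
[ 0.996  0.46  -0.222  0.199 -0.787  0.472]
```

View pics/s6.png

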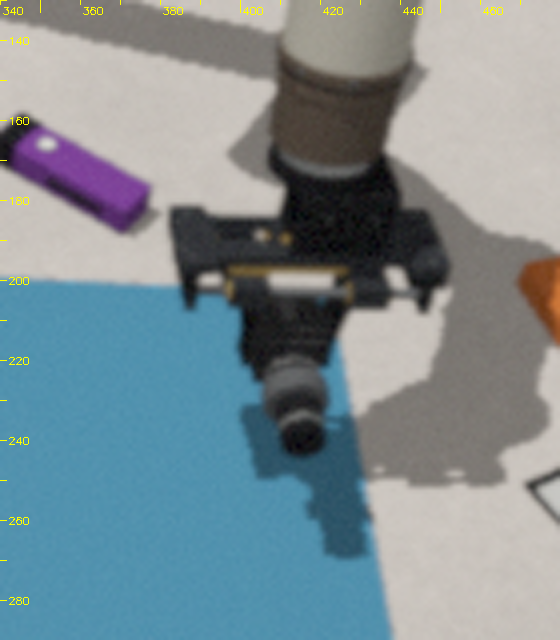

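```bash
python3 -m jog '{"delta_pos":[[0,0,0],[0,0,0],[0,0,0],[0,0,0],[0,0,0],[0,0,0],[0,0,0],[0,0,0],[0,0,0],[0,0,0],[0,0,0],[0,0,0],[0,0,0],[0,0,0],[0,0,0],[0,0,0],[0,0,0],[0,0,0]],"twist":[[-5,0,0],[-5,0,0],[-5,0,0],[-5,0,0],[-5,0,0],[-5,0,0],[-5,0,0],[-5,0,0],[-5,0,0],[-5,0,0],[-5,0,0],[-5,0,0],[-5,0,0],[-5,0,0],[-5,0,0],[-5,0,0],[-5,0,0],[-5,0,0]]}'; python3 samp.py
python3 - <<'E'
from plan import *
# carry: grasp at same height above plate
for p in((.55,-.33,.20),(.55,-.33,.116)): 
  for az in (1.7,7.6,): print(p,az);delta(p,az,-80)
g=grab("scene");crop(g,"s7",340,100,480,260,4)
E
```

```text
time_s: 9.55
ee_pos: [0.4975, 0.4189, 0.1849]
orientation: [0.548, -0.532, -0.45, 0.463]
contact_force: [-0.3, -0.4, -2.2]
gripper_width: 0.0477
[ 0.635  0.993  0.707 -0.967 -2.389  0.642]
(0.55, -0.33, 0.2) 1.7
twist [0.41 0.12 0.01] |0.4| dpos after twist [750.1   9.6 -83.4] | cur frame [750.   10.4 -84.9]
(0.55, -0.33, 0.2) 7.6
twist [ 0.41  5.94 -0.99] |6.0| dpos after twist [749.3  23.   -7.3] | cur frame [744.8  10.5 -84.7]
(0.55, -0.33, 0.116) 1.7
twist [0.41 0.12 0.01] |0.4| dpos after twist [750.1 -73.1 -68.8] | cur frame [750.  -72.4 -70.9]
(0.55, -0.33, 0.116) 7.6
twist [ 0.41  5.94 -0.99] |6.0| dpos after twist [749.3 -59.7   7.3] | cur frame [744.8 -72.4 -70.7]
```

View pics/s7.png

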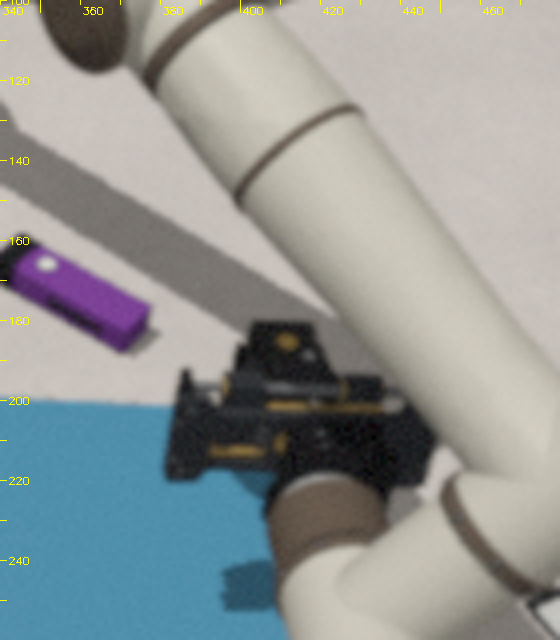

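```bash
cat >> plan.py <<'E'
def path(P,q=None,n=8):
    "P list of (p,az,al); IK continuity check"
    q=ctrl.read_state()["joints"] if q is None else q
    for p,az,al in P:
        tp,M=pose(p,az,al); s=kin2.ik(tp,M,seed=q,n=n)
        if not s: print(p,az,al,"NO IK"); continue
        s=min(s,key=lambda t:np.abs(t-q).max()); 
        A=kin2.frames(s);X=kin2.X.reshape(5,3);w=sum(A[i+1]@X[i] for i in range(4))
        print(p,az,al,s.round(2),"max dq %.2f"%np.abs(s-q).max(),"wrist",w.round(2)); q=s
    return q
E
python3 - <<'E'
from plan import *
path([((.448,.419,.19),1.7,-80),((.45,.419,.33),1.7,-80),((.45,.3,.33),1.7,-80),((.45,.15,.33),1.7,-80),((.5,0,.33),1.7,-80),((.55,-.15,.33),1.7,-80),((.55,-.33,.33),7.6,-80),((.55,-.33,.2),7.6,-80),((.55,-.33,.115),7.6,-80),((.47,-.33,.14),7.6,-80)])
E
```

```text
(0.448, 0.419, 0.19) 1.7 -80 [ 0.63  0.98  0.72 -0.98 -2.4   0.62] max dq 0.02 wrist [0.72 0.47 0.3 ]
(0.45, 0.419, 0.33) 1.7 -80 [ 0.59  0.85  0.85 -1.25 -2.56  0.27] max dq 0.34 wrist [0.72 0.45 0.46]
(0.45, 0.3, 0.33) 1.7 -80 [ 0.51  0.76  0.63 -1.01 -2.58  0.56] max dq 0.28 wrist [0.72 0.35 0.45]
(0.45, 0.15, 0.33) 1.7 -80 [ 0.38  0.7   0.41 -0.67 -2.57  0.92] max dq 0.36 wrist [0.72 0.22 0.43]
(0.5, 0, 0.33) 1.7 -80 [ 0.2   0.76  0.42 -0.34 -2.6   1.25] max dq 0.33 wrist [0.78 0.08 0.4 ]
(0.55, -0.15, 0.33) 1.7 -80 [ 0.02  0.87  0.52  0.02 -2.61  1.59] max dq 0.35 wrist [ 0.83 -0.06  0.38]
(0.55, -0.33, 0.33) 7.6 -80 [-0.18  0.94  0.5   0.49 -2.45  2.02] max dq 0.48 wrist [ 0.83 -0.22  0.35]
(0.55, -0.33, 0.2) 7.6 -80 [-0.17  1.05  0.43  0.4  -2.3   1.9 ] max dq 0.15 wrist [ 0.83 -0.22  0.22]
(0.55, -0.33, 0.115) 7.6 -80 [-0.17  1.14  0.42  0.37 -2.21  1.85] max dq 0.09 wrist [ 0.82 -0.22  0.14]
(0.47, -0.33, 0.14) 7.6 -80 [-0.18  0.99  0.14  0.36 -2.08  1.81] max dq 0.28 wrist [ 0.74 -0.22  0.17]
```

```bash
python3 -m jog '{"delta_pos":[[0,15,-3],[0,28,-5],[0,28,-5],[0,28,-5],[0,28,-5],[0,15,-3]],"twist":[[0,0,0],[0,0,0],[0,0,0],[0,0,0],[0,0,0],[0,0,0]]}' && python3 -m jog '{"delta_pos":[[20,0,0],[40,0,-4],[40,0,-5],[40,0,-5],[40,0,-5],[40,0,-5],[40,0,-5],[40,0,-5],[40,0,-5],[40,0,-5],[40,0,-5],[40,0,-5],[40,0,-5],[40,0,-5],[40,0,-5],[40,0,-5],[40,0,-5],[40,0,-5],[40,0,-4],[20,0,0]],"twist":[[0,0,0],[0,0,0],[0,0,0],[0,0,0],[0,0,0],[0,0,0],[0,0,0],[0,0,0],[0,0,0],[0,0,0],[0,0,0],[0,0,0],[0,0,0],[0,0,0],[0,0,0],[0,0,0],[0,0,0],[0,0,0],[0,0,0],[0,0,0]]}'; python3 samp.py
python3 - <<'E'
from plan import *
delta((.55,-.355,.2),1.7,-80)
EOF
E
```

```text
time_s: 10.2
ee_pos: [0.4985, 0.4182, 0.337]
orientation: [0.553, -0.534, -0.448, 0.458]
contact_force: [0.7, -0.2, -2.1]
gripper_width: 0.0477
time_s: 12.2
ee_pos: [0.6074, -0.342, 0.3446]
orientation: [0.551, -0.534, -0.448, 0.46]
contact_force: [0.2, 0.8, -3.3]
gripper_width: 0.0478
[-0.22   0.995  0.638  0.452 -2.554  2.002]
twist [-0.15  0.08  0.13] |0.2| dpos after twist [  11.3 -132.4   31. ] | cur frame [  11.6 -132.3   31.3]Traceback (most recent call last):
  File "<stdin>", line 3, in <module>
NameError: name 'EOF' is not defined
```

```bash
python3 -m jog '{"delta_pos":[[3,-20,7],[3,-30,7],[3,-30,7],[3,-30,6],[0,-22,4],[0,0,0],[0,0,0],[0,0,0]],"twist":[[-0.1,0,0.1],[0,0,0],[0,0,0],[0,0,0],[0,0,0],[0,0,0],[0,0,0],[0,0,0]]}'; python3 samp.py
python3 - <<'E'
from plan import *
delta((.55,-.355,.115),1.7,-80)
f=grab("top");g=grab("scene");crop(g,"s8",110,120,270,280,4);crop(f,"t8",350,110,500,250,5)
E
```

```text
time_s: 13.0
ee_pos: [0.601, -0.3507, 0.2117]
orientation: [0.55, -0.533, -0.447, 0.461]
contact_force: [0.8, -0.1, -1.5]
gripper_width: 0.0477
[-0.225  1.086  0.537  0.368 -2.378  1.887]
twist [-0.02 -0.05  0.  ] |0.1| dpos after twist [  2.8 -86.4  16.2] | cur frame [  2.8 -86.4  16.2]
```

View pics/s8.png

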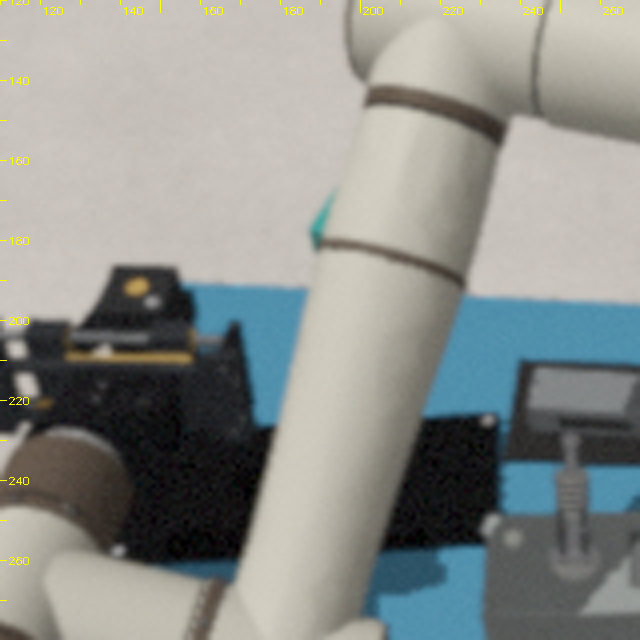

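View pics/t8.png

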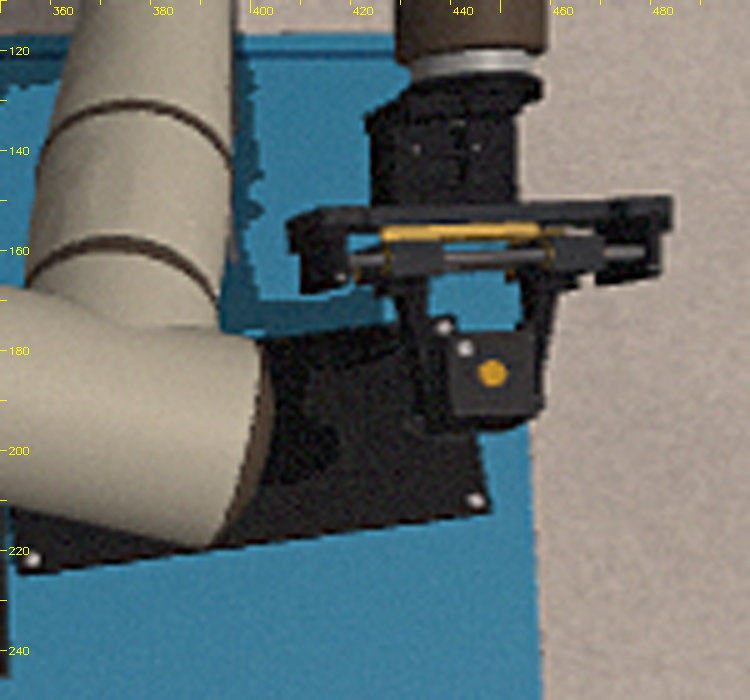

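```bash
python3 -m jog '{"delta_pos":[[1,-20,4],[1,-20,4],[1,-20,3],[0,-10,2],[0,0,0],[0,0,0]],"twist":[[0,0,0],[0,0,0],[0,0,0],[0,0,0],[0,0,0],[0,0,0]]}'; python3 samp.py
python3 -m jog '{"delta_pos":[[0,-3,0.5],[0,-3,0.5],[0,-3,0.5],[0,0,0],[0,0,0]],"twist":[[0,0,0],[0,0,0],[0,0,0],[0,0,0],[0,0,0]]}'
python3 - <<'E'
from plan import *
delta((.55,-.355,.113),1.7,-80); print(ctrl.read_state()["contact_force"])
f=grab("top");g=grab("scene");crop(g,"s9",60,180,220,300,5);crop(f,"t9",350,110,500,250,5)
E
```

```text
time_s: 13.7
ee_pos: [0.5998, -0.3538, 0.1378]
orientation: [0.549, -0.532, -0.449, 0.462]
contact_force: [-0.1, -0.4, -1.5]
gripper_width: 0.0481
[-0.227  1.162  0.527  0.342 -2.301  1.85 ]
time_s: 14.2
ee_pos: [0.5997, -0.3537, 0.1291]
orientation: [0.549, -0.532, -0.449, 0.462]
contact_force: [0.6, -0.7, -2.2]
gripper_width: 0.0474
twist [0.2  0.02 0.1 ] |0.2| dpos after twist [-0.1 -7.3  0.8] | cur frame [-0.1 -7.3  0.7]
[ 0.6201 -0.7043 -2.2193]
```

View pics/s9.png

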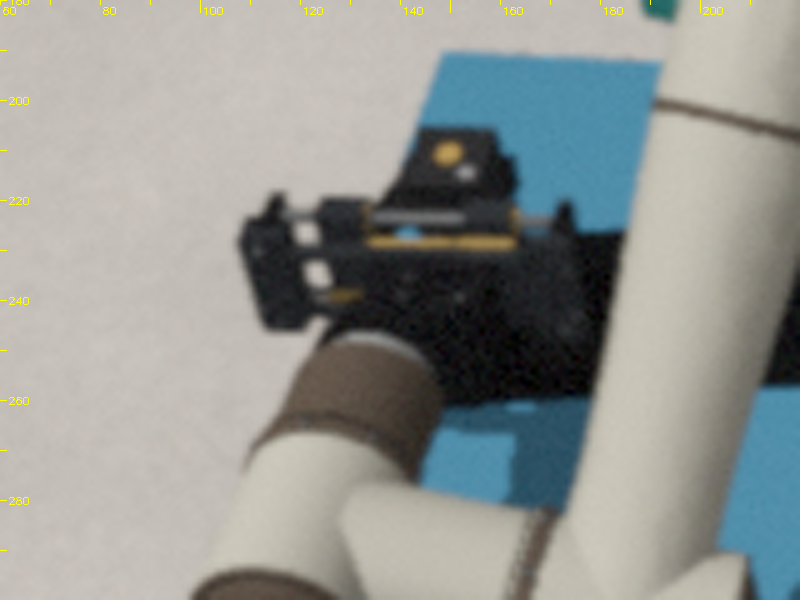

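View pics/t9.png

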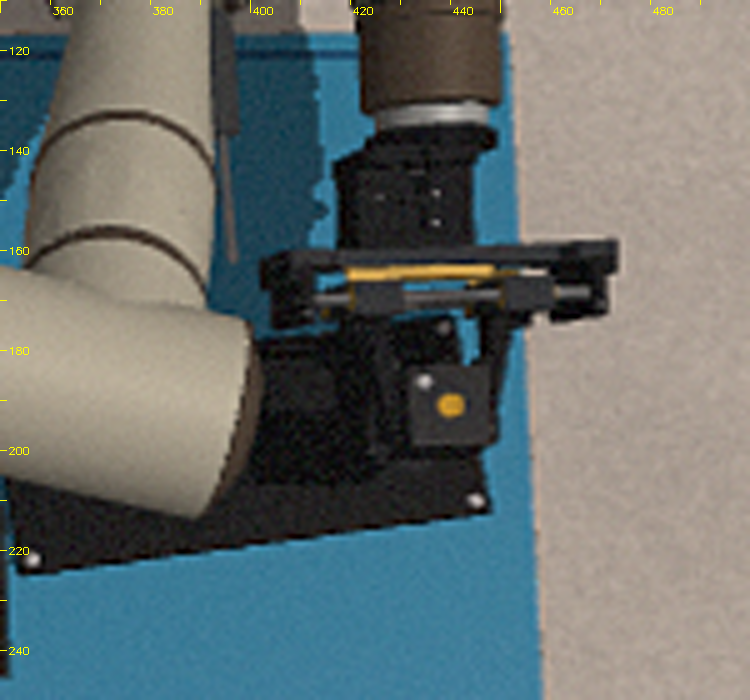

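```bash
python3 - <<'E'
from plan import *
f=grab("top");g=grab("scene")
print(tri(f,(437.8+2.2,190.6),g,(148.9,210.1)))
c,Rc=tool();print("grasp pt",c+Rc[:,2]*.051, "expected top at", (c+Rc[:,2]*.051)[2]+.025)
E
python3 -m jog '{"delta_pos":[[0,-2,0.35],[0,-2,0.35],[0,0,0]],"twist":[[0,0,0],[0,0,0],[0,0,0]]}'
python3 -m jog '{"delta_pos":[[0,-1,0.2],[0,0,0],[0,0,0]],"twist":[[0,0,0],[0,0,0],[0,0,0]]}'
```

```text
(array([ 0.5483, -0.3559,  0.149 ]), np.float64(0.0017034592239115853))
grasp pt [ 0.5495 -0.3552  0.1205] expected top at 0.1455440684369291
time_s: 14.7
ee_pos: [0.5996, -0.3536, 0.1245]
orientation: [0.549, -0.532, -0.449, 0.462]
contact_force: [-0.1, -0.5, -2.6]
gripper_width: 0.0478
time_s: 15.0
ee_pos: [0.5997, -0.3537, 0.124]
orientation: [0.549, -0.532, -0.449, 0.462]
contact_force: [-0.6, -0.3, -2.4]
gripper_width: 0.0479
```

```bash
for i in 1; do python3 -m jog '{"delta_pos":[[0,-1,0.2],[0,0,0],[0,0,0]],"twist":[[0,0,0],[0,0,0],[0,0,0]]}'|grep -E "pos|contact"; python3 -m jog '{"delta_pos":[[0,-1,0.2],[0,0,0],[0,0,0]],"twist":[[0,0,0],[0,0,0],[0,0,0]]}'|grep -E "pos|contact"; python3 -m jog '{"delta_pos":[[0,-1,0.2],[0,0,0],[0,0,0]],"twist":[[0,0,0],[0,0,0],[0,0,0]]}'|grep -E "pos|contact"; done
```

```text
ee_pos: [0.5996, -0.3537, 0.1229]
contact_force: [-0.7, -0.1, -1.2]
ee_pos: [0.5996, -0.3536, 0.1219]
contact_force: [0.7, -0.2, -2.1]
ee_pos: [0.5996, -0.3537, 0.1209]
contact_force: [0.4, 0.2, -1.9]
```

```bash
python3 -m jog '{"delta_pos":[[0,-1,0.2],[0,0,0],[0,0,0]],"twist":[[0,0,0],[0,0,0],[0,0,0]]}'|grep -E "pos|contact"; python3 -m jog '{"delta_pos":[[0,-1,0.2],[0,0,0],[0,0,0]],"twist":[[0,0,0],[0,0,0],[0,0,0]]}'|grep -E "pos|contact"; python3 -m jog '{"delta_pos":[[0,-1,0.2],[0,0,0],[0,0,0]],"twist":[[0,0,0],[0,0,0],[0,0,0]]}'|grep -E "pos|contact"
```

```text
ee_pos: [0.5997, -0.3537, 0.1204]
contact_force: [1.0, -0.4, -0.9]
ee_pos: [0.5997, -0.3536, 0.1204]
contact_force: [0.3, 0.9, 4.8]
ee_pos: [0.5998, -0.3536, 0.1202]
contact_force: [1.8, 0.3, 6.8]
```

```bash
python3 -m jog '{"delta_pos":[[0,1.5,-0.3],[0,0,0],[0,0,0]],"twist":[[0,0,0],[0,0,0],[0,0,0]]}'|grep -E "pos|contact"; python3 -m jog '{"delta_pos":[[0,0,0],[0,0,0],[0,0,0],[0,0,0],[0,0,0],[0,0,0],[0,0,0],[0,0,0]],"twist":[[0,0,0],[0,0,0],[0,0,0],[0,0,0],[0,0,0],[0,0,0],[0,0,0],[0,0,0]]}' 0.7 
python3 - <<'E'
from plan import *
f=grab("top");g=grab("scene");crop(g,"s10",60,180,220,300,5);crop(f,"t10",370,140,490,240,5)
E
```

```text
ee_pos: [0.5996, -0.3537, 0.1203]
contact_force: [0.7, -0.5, 5.2]
time_s: 17.9
ee_pos: [0.5995, -0.3537, 0.1194]
orientation: [0.549, -0.532, -0.449, 0.462]
contact_force: [-0.1, 0.0, 0.6]
gripper_width: 0.0738
```

View pics/t10.png

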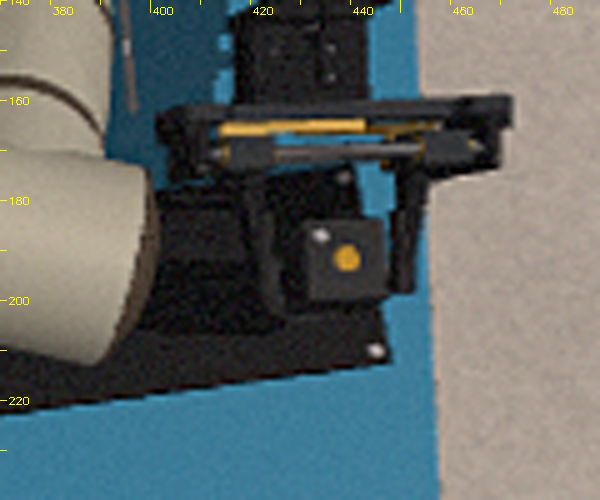

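View pics/s10.png

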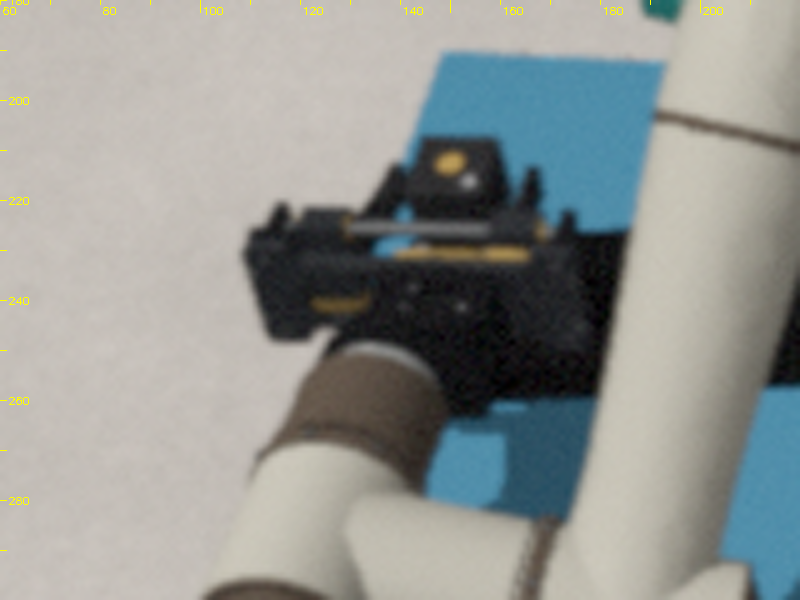

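```bash
python3 - <<'E'
from plan import *
c,Rc=tool(); gp=c+Rc[:,2]*.051; print(gp)
path([((gp[0]+.03,gp[1],gp[2]+.005),1.7,-80),((gp[0]+.045,gp[1],gp[2]+.008),1.7,-80),((gp[0]+.045,gp[1],.3),1.7,-80)])
E
```

```text
[ 0.5493 -0.3551  0.1107]
(np.float64(0.5793293540687505), np.float64(-0.35513028014669334), np.float64(0.11571257627097703)) 1.7 -80 [-0.22  1.23  0.66  0.35 -2.36  1.87] max dq 0.13 wrist [ 0.86 -0.27  0.14]
(np.float64(0.5943293540687505), np.float64(-0.35513028014669334), np.float64(0.11871257627097703)) 1.7 -80 [-0.22  1.26  0.74  0.37 -2.4   1.89] max dq 0.08 wrist [ 0.88 -0.27  0.14]
(np.float64(0.5943293540687505), np.float64(-0.35513028014669334), 0.3) 1.7 -80 [-0.23  1.12  0.81  0.5  -2.59  2.05] max dq 0.19 wrist [ 0.88 -0.28  0.31]
```

```bash
python3 -m jog '{"delta_pos":[[0,0,-4],[0,0,-8],[0,0,-8],[0,0,-10],[0,0,-10],[0,0,-5],[0,20,-3],[0,25,-4],[0,25,-4],[0,25,-4],[0,25,-4],[0,25,-4],[0,20,-4],[0,0,0]],"twist":[[0,0,0],[0,0,0],[0,0,0],[0,0,0],[0,0,0],[0,0,0],[0,0,0],[0,0,0],[0,0,0],[0,0,0],[0,0,0],[0,0,0],[0,0,0],[0,0,0]]}'; python3 samp.py
python3 - <<'E'
from plan import *
f=grab("top");g=grab("scene");crop(g,"s11",110,190,270,290,5);crop(f,"t11",370,140,490,240,5)
print("IK")
q=path([((.45,.0,.33),1.7,-80),((.40,.16,.33),7,-60),((.42,.16,.33),7,-30),((.5,.16,.3),7,0),((.54,.16,.2),7,5),((.5385,.16,.03),7,5),((.5385,.16,.03),7,10)])
path([((.5385,.16,.2),7,10),((.5,.16,.3),7,-20),((.5,.16,.3),7,-50),((.5,.16,.35),7,-80),((.55,-.2,.35),7,-80),((.55,-.21,.15),7,-80)],q)
E
```

```text
time_s: 19.4
ee_pos: [0.6422, -0.3528, 0.2989]
orientation: [0.55, -0.534, -0.447, 0.461]
contact_force: [1.3, 0.2, 0.4]
gripper_width: 0.0741
[-0.225  1.116  0.784  0.479 -2.573  2.028]
IK
(0.45, 0.0, 0.33) 1.7 -80 [ 0.22  0.68  0.25 -0.32 -2.51  1.27] max dq 0.80 wrist [0.73 0.08 0.4 ]
(0.4, 0.16, 0.33) 7 -60 [ 0.5   0.5   0.22 -0.43 -2.26  1.09] max dq 0.28 wrist [0.62 0.26 0.51]
(0.42, 0.16, 0.33) 7 -30 [ 0.57  0.29  0.09 -0.23 -1.84  1.11] max dq 0.42 wrist [0.52 0.24 0.6 ]
(0.5, 0.16, 0.3) 7 0 [ 0.62  0.18 -0.14 -0.   -1.26  1.07] max dq 0.58 wrist [0.45 0.23 0.59]
(0.54, 0.16, 0.2) 7 5 [ 0.6   0.27 -0.29  0.05 -0.93  1.07] max dq 0.33 wrist [0.47 0.22 0.48]
(0.5385, 0.16, 0.03) 7 5 [ 0.6   0.49 -0.49  0.08 -0.52  1.03] max dq 0.41 wrist [0.46 0.22 0.31]
(0.5385, 0.16, 0.03) 7 10 [ 0.61  0.46 -0.61  0.24 -0.35  0.86] max dq 0.16 wrist [0.43 0.21 0.3 ]
(0.5385, 0.16, 0.2) 7 10 [ 0.62  0.23 -0.38  0.11 -0.81  1.  ] max dq 0.46 wrist [0.44 0.22 0.48]
(0.5, 0.16, 0.3) 7 -20 [ 0.54  0.36  0.12 -0.14 -1.66  1.17] max dq 0.85 wrist [0.56 0.24 0.58]
(0.5, 0.16, 0.3) 7 -50 [ 0.46  0.61  0.4  -0.31 -2.18  1.16] max dq 0.52 wrist [0.69 0.26 0.51]
(0.5, 0.16, 0.35) 7 -80 [ 0.4   0.77  0.62 -0.7  -2.72  0.86] max dq 0.54 wrist [0.76 0.25 0.45]
(0.55, -0.2, 0.35) 7 -80 [-0.01  0.86  0.47  0.24 -2.56  1.8 ] max dq 0.95 wrist [ 0.82 -0.09  0.38]
(0.55, -0.21, 0.15) 7 -80 [-0.02  1.05  0.36  0.19 -2.27  1.72] max dq 0.28 wrist [ 0.82 -0.1   0.19]
```

View pics/s11.png

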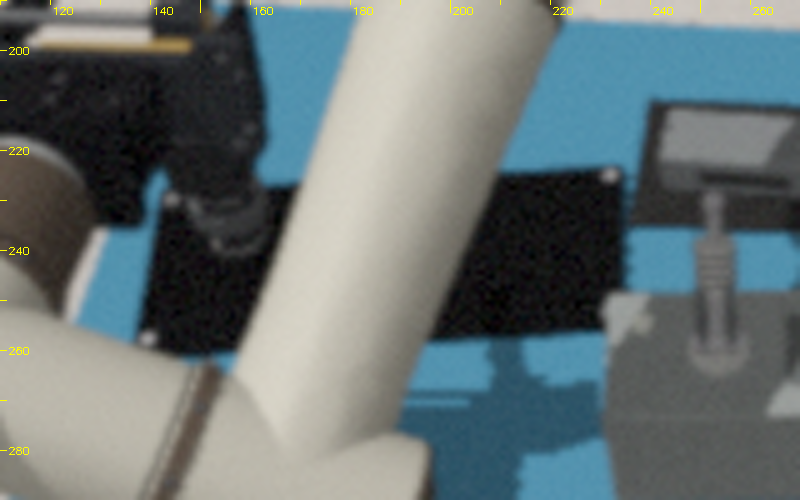

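View pics/t11.png

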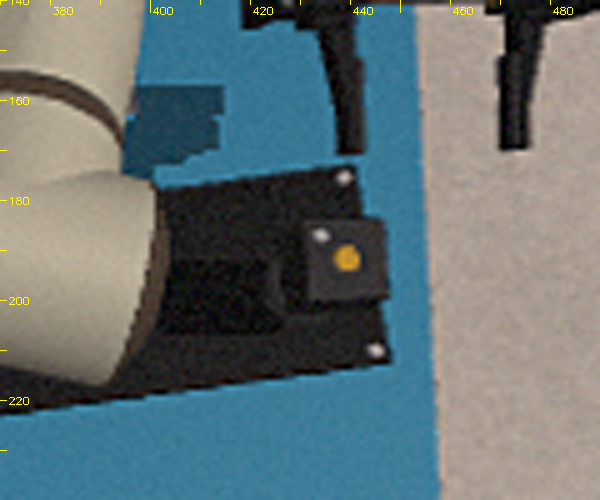

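```bash
python3 - <<'E'
from plan import *
delta((.45,.08,.34),1.7,-80)
E
```

```text
twist [0.15 0.03 0.13] |0.2| dpos after twist [-438.3   76.   117.7] | cur frame [-438.4   74.7  118.1]
```

```bash
python3 -m jog '{"delta_pos":[[0,15,-2],[0,15,-3],[-36.5,4,10],[-36.5,4,10],[-36.5,4,10],[-36.5,4,10],[-36.5,4,10],[-36.5,4,10],[-36.5,4,10],[-36.5,4,10],[-36.5,4,10],[-36.5,4,10],[-36.5,4,10],[-36.5,4,10],[0,0,0]],"twist":[[0,0,0],[0,0,0],[0,0,0],[0,0,0],[0,0,0],[0,0,0],[0,0,0],[0,0,0],[0,0,0],[0,0,0],[0,0,0],[0,0,0],[0,0,0],[0,0,0],[0,0,0]]}' 1 45; python3 samp.py
python3 - <<'E'
from plan import *
delta((.5385,.16,.2),7,5)
E
```

```text
time_s: 21.0
ee_pos: [0.5023, 0.0844, 0.3541]
orientation: [0.552, -0.531, -0.448, 0.461]
contact_force: [-0.4, -0.2, 0.2]
gripper_width: 0.0869
[ 0.312  0.672  0.359 -0.533 -2.582  1.063]
twist [84.89  3.57 -4.16] |85.1| dpos after twist [-70.6 -31.5 106.5] | cur frame [ -73.4 -108.1  -15.8]
```

```bash
python3 -m jog '{"delta_pos":[[0,0,0],[0,0,0],[0,0,0],[0,0,0],[0,0,0],[0,0,0],[0,0,0],[0,0,0],[0,0,0],[0,0,0],[0,0,0],[0,0,0],[0,0,0],[0,0,0],[0,0,0],[0,0,0],[0,0,0],[0,0,0]],"twist":[[5,0.21,-0.245],[5,0.21,-0.245],[5,0.21,-0.245],[5,0.21,-0.245],[5,0.21,-0.245],[5,0.21,-0.245],[5,0.21,-0.245],[5,0.21,-0.245],[5,0.21,-0.245],[5,0.21,-0.245],[5,0.21,-0.245],[5,0.21,-0.245],[5,0.21,-0.245],[5,0.21,-0.245],[5,0.21,-0.245],[5,0.21,-0.245],[5,0.21,-0.245],[0,0,0]]}'; python3 samp.py
python3 - <<'E'
from plan import *
delta((.5385,.16,.12),7,5)
E
```

```text
time_s: 22.8
ee_pos: [0.5015, 0.0801, 0.3536]
orientation: [0.747, -0.663, 0.03, -0.031]
contact_force: [-0.1, -0.7, 0.7]
gripper_width: 0.0868
[ 0.496  0.107 -0.228  0.039 -1.158  1.18 ]
twist [ 0.07 -0.26 -0.19] |0.3| dpos after twist [-74.8 -25.9 185.8] | cur frame [-75.7 -25.9 185.4]
```

```bash
python3 -m jog '{"delta_pos":[[-19,-6.5,20],[-19,-6.5,30],[-19,-6.5,40],[-18,-6.5,40],[0,0,35],[0,0,20],[0,0,0],[0,0,0]],"twist":[[0,0,0],[0,-0.26,-0.19],[0,0,0],[0,0,0],[0,0,0],[0,0,0],[0,0,0],[0,0,0]]}'; python3 samp.py
python3 - <<'E'
from plan import *
delta((.5385,.16,.03),7,5)
f=grab("top");g=grab("scene");crop(g,"s12",270,160,400,290,5);crop(f,"t12",215,130,335,240,5)
E
```

```text
time_s: 23.6
ee_pos: [0.5363, 0.1608, 0.1706]
orientation: [0.748, -0.662, 0.028, -0.032]
contact_force: [0.4, 1.5, -0.1]
gripper_width: 0.0867
[ 0.597  0.366 -0.387  0.056 -0.744  1.055]
twist [ 0.16  0.02 -0.07] |0.2| dpos after twist [ 1.  10.2 89.2] | cur frame [ 1.1  9.9 89.2]
```

View pics/s12.png

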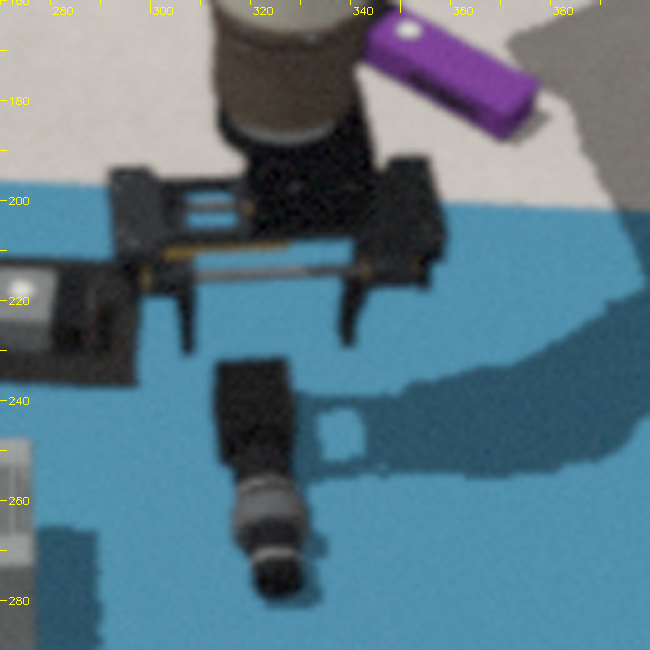

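View pics/t12.png

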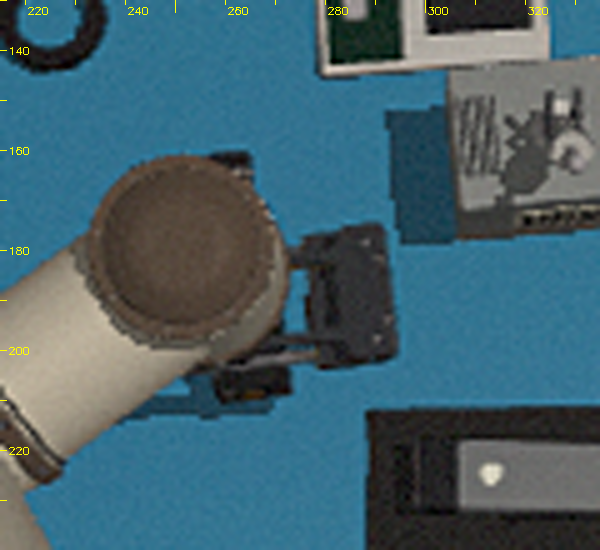

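```bash
python3 -m jog '{"delta_pos":[[1,5,18],[0,5,20],[0,0,18],[0,0,14],[0,0,10],[0,0,5],[0,0,4],[0,0,0]],"twist":[[0,0,0],[0,0,0],[0,0,0],[0,0,0],[0,0,0],[0,0,0],[0,0,0],[0,0,0]]}'; python3 samp.py
python3 - <<'E'
from plan import *
delta((.5385,.16,.03),7,5)
g=grab("scene");crop(g,"s13",270,160,400,290,5)
E
```

```text
time_s: 24.5
ee_pos: [0.5332, 0.1597, 0.0808]
orientation: [0.748, -0.663, 0.028, -0.032]
contact_force: [-0.4, -0.0, -0.1]
gripper_width: 0.0869
[ 0.598  0.49  -0.485  0.076 -0.521  1.029]
twist [ 0.12  0.09 -0.11] |0.2| dpos after twist [ 0.3 -0.9  0.1] | cur frame [ 0.3 -0.9  0.1]
```

View pics/s13.png

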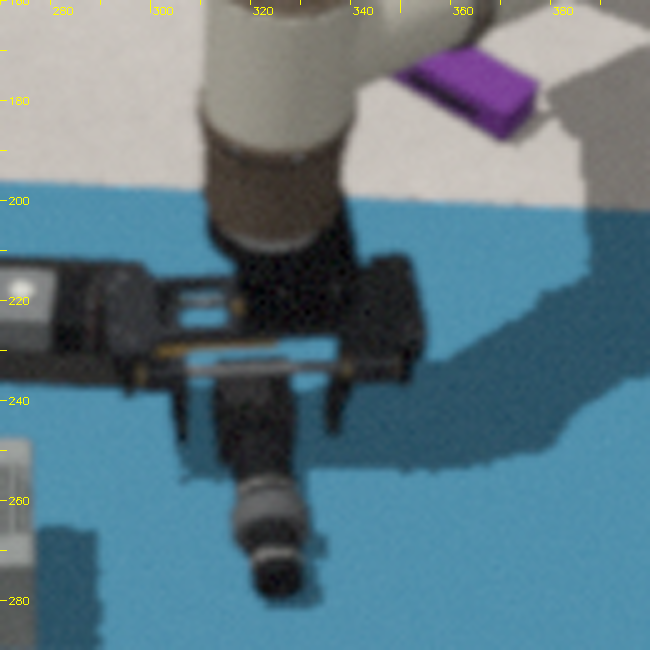

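The fingers straddle box c, at columns 305 and 335 with the box at 312–327. Close, lift, then turn.

```bash
python3 -m jog '{"delta_pos":[[0,0,0],[0,0,0],[0,0,0],[0,0,0],[0,0,0],[0,0,0],[0,0,0],[0,0,0]],"twist":[[0,0,0],[0,0,0],[0,0,0],[0,0,0],[0,0,0],[0,0,0],[0,0,0],[0,0,0]]}' -1 45
python3 -m jog '{"delta_pos":[[0,0,-15],[0,0,-30],[0,0,-40],[0,0,-40],[0,0,-40],[0,0,-40],[0,0,-20],[0,0,0]],"twist":[[0,0,0],[0,0,0],[0,0,0],[0,0,0],[0,0,0],[0,0,0],[0,0,0],[0,0,0]]}'; python3 samp.py
python3 - <<'E'
from plan import *
delta((.45,.16,.30),7,-85)
g=grab("scene");crop(g,"s14",270,110,400,260,5)
path([((.52,.16,.25),7,5),((.49,.16,.27),7,-30),((.47,.16,.29),7,-60),((.46,.16,.3),7,-85),((.46,.16,.36),7,-85),((.5,0,.36),7,-85),((.55,-.215,.36),7,-85),((.55,-.215,.14),7,-85),((.59,-.215,.15),7,-85)])
E
```

```text
time_s: 25.35
ee_pos: [0.5327, 0.1593, 0.0806]
orientation: [0.748, -0.663, 0.027, -0.032]
contact_force: [-1.2, -1.2, 1.6]
gripper_width: 0.0475
time_s: 26.15
ee_pos: [0.5147, 0.1576, 0.3078]
orientation: [0.748, -0.663, 0.028, -0.036]
contact_force: [0.0, 0.1, -3.0]
gripper_width: 0.0475
[ 0.616  0.19  -0.247  0.045 -1.053  1.055]
twist [-90.2    0.29   0.13] |90.2| dpos after twist [-10.3  -2.2  13.4] | cur frame [-10.3  13.4   2.2]
(0.52, 0.16, 0.25) 7 5 [ 0.62  0.2  -0.25  0.05 -1.04  1.05] max dq 0.01 wrist [0.45 0.22 0.53]
(0.49, 0.16, 0.27) 7 -30 [ 0.51  0.45  0.15 -0.2  -1.77  1.19] max dq 0.72 wrist [0.6  0.25 0.53]
(0.47, 0.16, 0.29) 7 -60 [ 0.46  0.65  0.36 -0.38 -2.27  1.14] max dq 0.50 wrist [0.69 0.26 0.46]
(0.46, 0.16, 0.3) 7 -85 [ 0.43  0.78  0.42 -0.62 -2.6   1.  ] max dq 0.33 wrist [0.73 0.26 0.37]
(0.46, 0.16, 0.36) 7 -85 [ 0.41  0.72  0.5  -0.76 -2.72  0.83] max dq 0.17 wrist [0.73 0.25 0.44]
(0.5, 0, 0.36) 7 -85 [ 0.24  0.76  0.41 -0.27 -2.69  1.31] max dq 0.49 wrist [0.77 0.11 0.41]
(0.55, -0.215, 0.36) 7 -85 [-0.03  0.88  0.45  0.3  -2.6   1.85] max dq 0.58 wrist [ 0.83 -0.1   0.36]
(0.55, -0.215, 0.14) 7 -85 [-0.03  1.09  0.37  0.21 -2.32  1.72] max dq 0.28 wrist [ 0.83 -0.1   0.15]
(0.59, -0.215, 0.15) 7 -85 [-0.03  1.15  0.53  0.23 -2.42  1.76] max dq 0.16 wrist [ 0.87 -0.1   0.16]
```

View pics/s14.png

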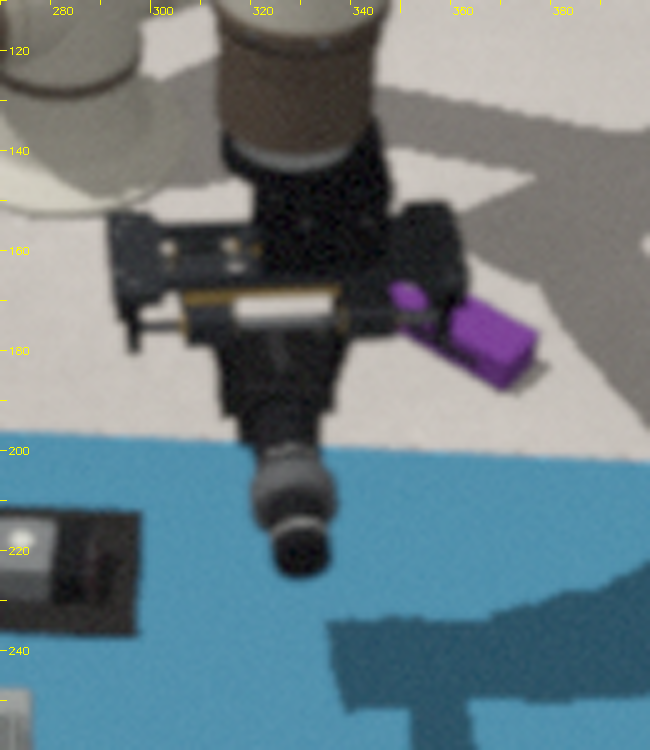

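```bash
python3 -m jog '{"delta_pos":[[0,0,0],[0,0,0],[0,0,0],[0,0,0],[0,0,0],[0,0,0],[0,0,0],[0,0,0],[0,0,0],[0,0,0],[0,0,0],[0,0,0],[0,0,0],[0,0,0],[0,0,0],[0,0,0],[0,0,0],[0,0,0],[0,0,0]],"twist":[[-5,0,0],[-5,0,0],[-5,0,0],[-5,0,0],[-5,0,0],[-5,0,0],[-5,0,0],[-5,0,0],[-5,0,0],[-5,0,0],[-5,0,0],[-5,0,0],[-5,0,0],[-5,0,0],[-5,0,0],[-5,0,0],[-5,0,0],[-5,0,0],[0,0,0]]}'; python3 samp.py
python3 - <<'E'
from plan import *
delta((.55,-.215,.375),7,-85)
g=grab("scene");crop(g,"s15",250,90,400,240,5)
E
```

```text
time_s: 28.1
ee_pos: [0.514, 0.1573, 0.2998]
orientation: [0.548, -0.488, -0.451, 0.508]
contact_force: [-0.6, -0.1, -3.8]
gripper_width: 0.0476
[ 0.414  0.79   0.411 -0.602 -2.601  1.015]
twist [ 0.58  0.28 -0.01] |0.7| dpos after twist [373.9  75.8 -48. ] | cur frame [373.7  76.2 -49. ]
```

View pics/s15.png

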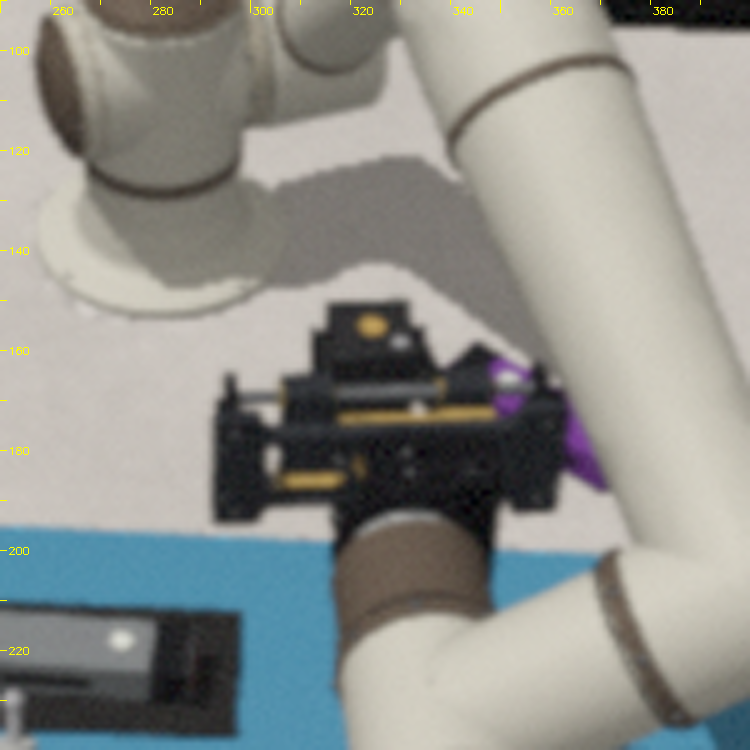

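```bash
python3 -m jog '{"delta_pos":[[0,16,0],[0,20,0],[0,20,0],[0,20,0],[20,0,-3],[34,0,-4.5],[34,0,-4.5],[34,0,-4.5],[34,0,-4.5],[34,0,-4.5],[34,0,-4.5],[34,0,-4.5],[34,0,-4.5],[34,0,-4.5],[34,0,-4.5],[14,0,-1.5],[0,0,0],[0,0,0]],"twist":[[0.58,0.28,0],[0,0,0],[0,0,0],[0,0,0],[0,0,0],[0,0,0],[0,0,0],[0,0,0],[0,0,0],[0,0,0],[0,0,0],[0,0,0],[0,0,0],[0,0,0],[0,0,0],[0,0,0],[0,0,0],[0,0,0]]}'; python3 samp.py
python3 - <<'E'
from plan import *
delta((.55,-.215,.165),7,-85)
E
```

```text
time_s: 29.95
ee_pos: [0.6023, -0.2089, 0.386]
orientation: [0.556, -0.49, -0.444, 0.503]
contact_force: [0.3, -0.3, -2.3]
gripper_width: 0.0479
[-0.033  0.872  0.479  0.324 -2.626  1.872]
twist [-0.63 -0.17  0.06] |0.7| dpos after twist [  -0.3 -215.6   20.7] | cur frame [  -0.2 -215.4   23.1]
```

```bash
python3 -m jog '{"delta_pos":[[0,-15,1.5],[0,-30,3],[0,-30,3],[0,-30,3],[0,-30,3],[0,-30,3],[0,-25,2.4],[0,-15,1.4],[0,-10,1],[0,0,0],[0,0,0]],"twist":[[-0.63,-0.17,0],[0,0,0],[0,0,0],[0,0,0],[0,0,0],[0,0,0],[0,0,0],[0,0,0],[0,0,0],[0,0,0],[0,0,0]]}'; python3 samp.py
python3 - <<'E'
from plan import *
delta((.55,-.215,.143),7,-85)
c,Rc=tool();print("grasp pt",c+Rc[:,2]*.051)
f=grab("top");g=grab("scene");crop(g,"s16",110,160,270,280,5);crop(f,"t16",340,130,460,240,5)
E
```

```text
time_s: 31.05
ee_pos: [0.6001, -0.2088, 0.1697]
orientation: [0.552, -0.488, -0.448, 0.507]
contact_force: [0.4, 0.2, -2.5]
gripper_width: 0.0478
[-0.028  1.064  0.367  0.212 -2.347  1.734]
twist [ 0.12 -0.04  0.04] |0.1| dpos after twist [  0.  -22.2   1.6] | cur frame [  0.  -22.2   1.5]
grasp pt [ 0.5496 -0.2151  0.1654]
```

View pics/s16.png

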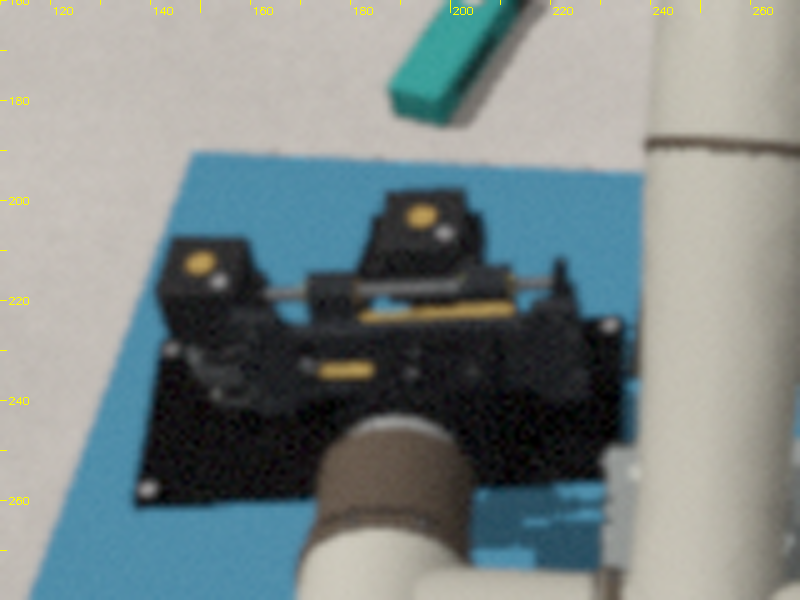

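View pics/t16.png

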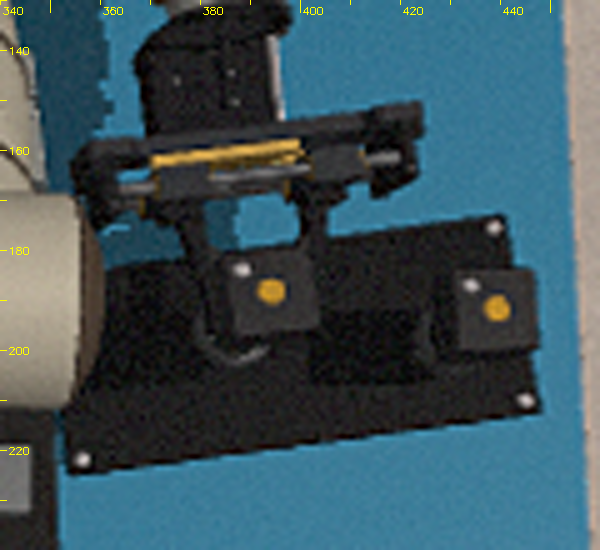

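```bash
python3 - <<'E'
from plan import *
f=grab("top");g=grab("scene")
print("c",tri(f,(393.9,187.7),g,(193.9,202.7)));print("a",tri(f,(438.9,190.9),g,(149.7,212.1)))
E
python3 -m jog '{"delta_pos":[[0,-6,0.5],[0,-6,0.5],[0,-3,0.3],[0,0,0],[0,0,0]],"twist":[[0,0,0],[0,0,0],[0,0,0],[0,0,0],[0,0,0]]}'|grep -E "pos|contact"
python3 -m jog '{"delta_pos":[[0,-1.5,0.1],[0,0,0],[0,0,0]],"twist":[[0,0,0],[0,0,0],[0,0,0]]}'|grep -E "pos|contact"
python3 -m jog '{"delta_pos":[[0,-1.5,0.1],[0,0,0],[0,0,0]],"twist":[[0,0,0],[0,0,0],[0,0,0]]}'|grep -E "pos|contact"
```

```text
c (array([ 0.5482, -0.2156,  0.1909]), np.float64(0.0017990136583589376))
a (array([ 0.549 , -0.3552,  0.1409]), np.float64(0.0015285780966350217))
ee_pos: [0.5997, -0.209, 0.1534]
contact_force: [-0.1, -0.1, -2.5]
ee_pos: [0.5997, -0.209, 0.1522]
contact_force: [0.1, -0.6, -3.2]
ee_pos: [0.5997, -0.209, 0.1506]
contact_force: [-0.1, 0.4, -3.4]
```

```bash
python3 -m jog '{"delta_pos":[[0,-1,0.1],[0,0,0],[0,0,0]],"twist":[[0,0,0],[0,0,0],[0,0,0]]}'|grep -E "pos|contact"
python3 -m jog '{"delta_pos":[[0,-1,0.1],[0,0,0],[0,0,0]],"twist":[[0,0,0],[0,0,0],[0,0,0]]}'|grep -E "pos|contact"
python3 -m jog '{"delta_pos":[[0,-1,0.1],[0,0,0],[0,0,0]],"twist":[[0,0,0],[0,0,0],[0,0,0]]}'|grep -E "pos|contact"
```

```text
ee_pos: [0.5997, -0.209, 0.1496]
contact_force: [-0.6, 0.4, -1.9]
ee_pos: [0.5997, -0.209, 0.1488]
contact_force: [0.8, -0.4, -1.1]
ee_pos: [0.5998, -0.209, 0.1487]
contact_force: [0.3, 0.5, 3.1]
```

Contact. Ease up slightly, then open.

```bash
python3 -m jog '{"delta_pos":[[0,0.6,0],[0,0,0],[0,0,0]],"twist":[[0,0,0],[0,0,0],[0,0,0]]}'|grep -E "pos|contact"; python3 -m jog '{"delta_pos":[[0,0,0],[0,0,0],[0,0,0],[0,0,0],[0,0,0],[0,0,0],[0,0,0],[0,0,0]],"twist":[[0,0,0],[0,0,0],[0,0,0],[0,0,0],[0,0,0],[0,0,0],[0,0,0],[0,0,0]]}' 0.7 
python3 - <<'E'
from plan import *
f=grab("top");g=grab("scene");crop(g,"s17",110,160,270,280,5);crop(f,"t17",340,130,460,240,5)
E
```

```text
ee_pos: [0.5997, -0.209, 0.1488]
contact_force: [0.9, -0.6, 3.7]
time_s: 34.35
ee_pos: [0.5996, -0.209, 0.1482]
orientation: [0.552, -0.487, -0.449, 0.507]
contact_force: [0.4, 1.1, -0.6]
gripper_width: 0.0738
```

View pics/s17.png

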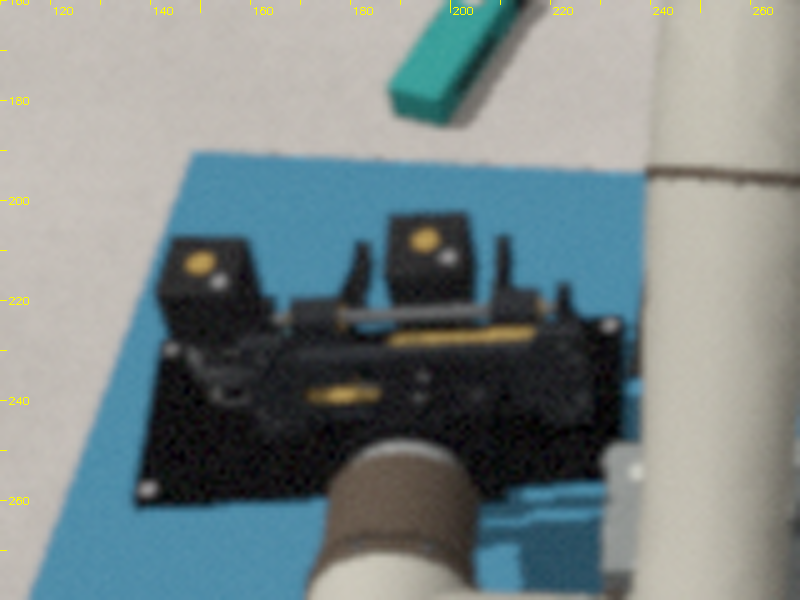

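View pics/t17.png

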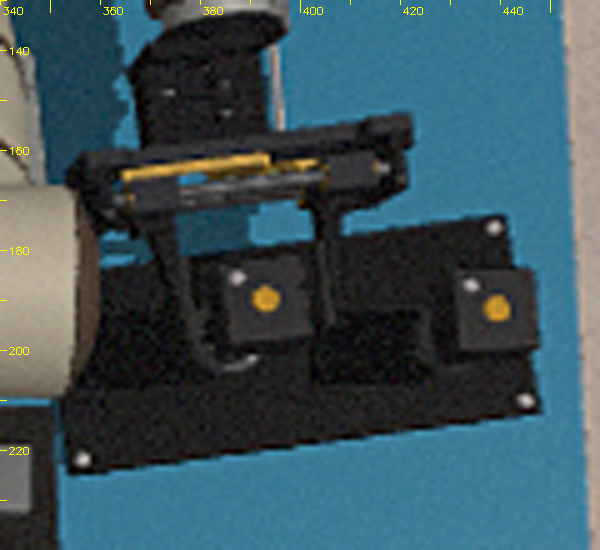

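```bash
python3 -m jog '{"delta_pos":[[0,0,-4],[0,0,-8],[0,0,-8],[0,0,-10],[0,0,-10],[0,0,-8],[0,20,0],[0,30,0],[0,30,0],[0,30,0],[0,30,0],[0,30,0],[0,20,0],[0,0,0]],"twist":[[0,0,0],[0,0,0],[0,0,0],[0,0,0],[0,0,0],[0,0,0],[0,0,0],[0,0,0],[0,0,0],[0,0,0],[0,0,0],[0,0,0],[0,0,0],[0,0,0]]}'; python3 samp.py
python3 -m jog '{"delta_pos":[[-30,10,10],[-40,0,20],[-40,0,20],[-40,0,20],[-40,0,20],[-40,0,20],[-40,0,20],[-20,0,20],[0,0,0]],"twist":[[0,0,0],[0,0,0],[0,0,0],[0,0,0],[0,0,0],[0,0,0],[0,0,0],[0,0,0],[0,0,0]]}'; python3 samp.py
python3 - <<'E'
from plan import *
f=grab("top");g=grab("scene");cv2.imwrite("pics/s18.png",g["color"][:,:,::-1]);cv2.imwrite("pics/t18.png",f["color"][:,:,::-1])
E
```

```text
time_s: 35.85
ee_pos: [0.6308, -0.2055, 0.3463]
orientation: [0.553, -0.49, -0.446, 0.505]
contact_force: [0.3, -0.3, 0.4]
gripper_width: 0.074
[-0.028  0.957  0.559  0.311 -2.631  1.857]
time_s: 36.75
ee_pos: [0.4448, 0.0662, 0.3396]
orientation: [0.552, -0.486, -0.449, 0.507]
contact_force: [0.3, -1.1, 0.5]
gripper_width: 0.0741
[ 0.357  0.626  0.119 -0.398 -2.511  1.227]
```

View pics/s18.png

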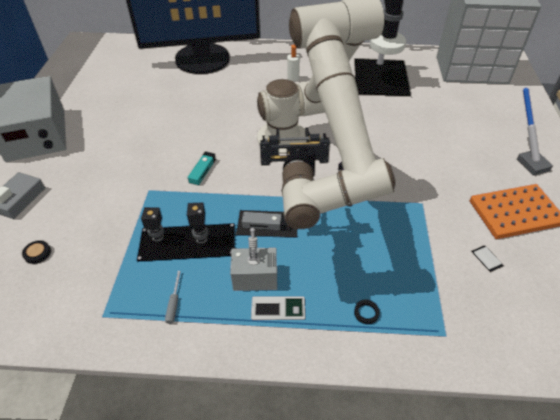

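View pics/t18.png

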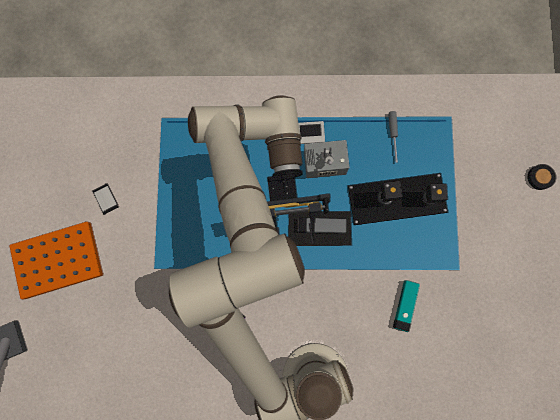

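```bash
python3 - <<'E'
from plan import *
f=grab("top");g=grab("scene")
crop(g,"s19",222,215,292,285,8);crop(f,"t19",295,125,355,185,10)
xc=np.array([.9942,.1075,0]);P=np.array([.670,-.033,.103]);L=-np.sin(.55)*xc+np.cos(.55)*np.array([0,0,1])
for d in(0,.032,.046,.06,.086): print(d,P+d*L,proj(f,P+d*L),proj(g,P+d*L))
E
```

```text
0 [ 0.67  -0.033  0.103] [326.2723 154.1229] [254.2176 258.3094]
0.032 [ 0.6534 -0.0348  0.1303] [327.5094 157.0258] [253.7399 247.7555]
0.046 [ 0.6461 -0.0356  0.1422] [328.0679 158.3364] [253.5289 243.0923]
0.06 [ 0.6388 -0.0364  0.1542] [328.6374 159.6726] [253.3165 238.4008]
0.086 [ 0.6253 -0.0378  0.1763] [329.7251 162.2251] [252.9187 229.612 ]
```

View pics/s19.png

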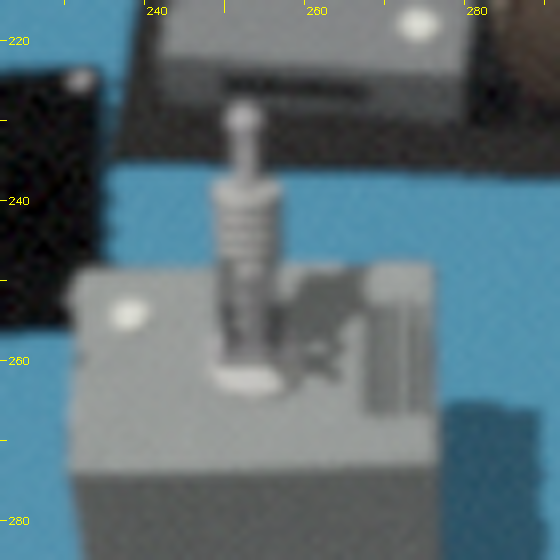

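View pics/t19.png

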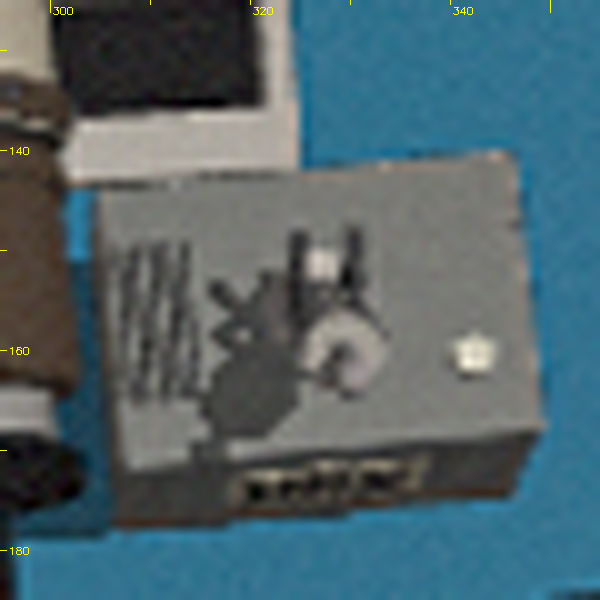

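```bash
cat >> plan.py <<'E'
P=np.array([.670,-.0345,.103]); AZ=6.2
def lever(phi,d): # phi deg tilt: +31.5 = off (leaning to robot) ; tool al=phi
    a=np.radians(AZ);u=np.array([np.cos(a),np.sin(a),0]);t=np.radians(phi)
    return P+d*(-np.sin(t)*u+np.cos(t)*np.array([0,0,1]))
E
python3 - <<'E'
from plan import *
d=.064
print(path([((.40,.066,.335),7,-85),((.42,.03,.33),6.2,-40),((.5,0,.33),6.2,0),(tuple(lever(31.5,.064+.11)),6.2,31.5),(tuple(lever(31.5,.064)),6.2,31.5),(tuple(lever(31.5,.077)),6.2,31.5),(tuple(lever(10,.077)),6.2,10),(tuple(lever(-15,.077)),6.2,-15),(tuple(lever(-31.5,.077)),6.2,-31.5),(tuple(lever(-31.5,.167)),6.2,-31.5)]))
delta((.42,.03,.36),6.2,0)
E
```

```text
(0.4, 0.066, 0.335) 7 -85 [ 0.36  0.63  0.14 -0.41 -2.52  1.21] max dq 0.02 wrist [0.67 0.17 0.39]
(0.42, 0.03, 0.33) 6.2 -40 [ 0.35  0.34  0.05 -0.16 -1.97  1.32] max dq 0.55 wrist [0.58 0.13 0.56]
(0.5, 0, 0.33) 6.2 0 [ 0.33  0.12 -0.13 -0.   -1.32  1.35] max dq 0.65 wrist [0.47 0.08 0.62]
(np.float64(0.579617013389147), np.float64(-0.044318734452316086), np.float64(0.25135938859761203)) 6.2 31.5 [ 0.23  0.09 -0.54  0.17 -0.4   1.31] max dq 0.92 wrist [0.4  0.01 0.49]
(np.float64(0.6367556830856633), np.float64(-0.03811148853418523), np.float64(0.1575689705186619)) 6.2 31.5 NO IK
(np.float64(0.6300029312124387), np.float64(-0.0388450721426916), np.float64(0.16865329265526507)) 6.2 31.5 NO IK
(np.float64(0.6567072972520898), np.float64(-0.03594404963068162), np.float64(0.17883019698194003)) 6.2 10 [ 0.2   0.41 -0.14  0.02 -0.85  1.47] max dq 0.45 wrist [0.59 0.04 0.46]
(np.float64(0.689812500645096), np.float64(-0.03234767366110494), np.float64(0.17737628862425825)) 6.2 -15 [ 0.18  0.67  0.32 -0.02 -1.48  1.5 ] max dq 0.63 wrist [0.75 0.05 0.46]
(np.float64(0.7099970687875614), np.float64(-0.030154927857308403), np.float64(0.16865329265526507)) 6.2 -31.5 [ 0.17  0.88  0.64 -0.03 -1.88  1.51] max dq 0.40 wrist [0.85 0.06 0.42]
(np.float64(0.7567468894483476), np.float64(-0.02507627210611043), np.float64(0.24539090744713338)) 6.2 -31.5 [ 0.17  0.98  1.04 -0.04 -2.18  1.5 ] max dq 0.40 wrist [0.89 0.07 0.49]
[ 0.1674  0.9847  1.0408 -0.0376 -2.1756  1.499 ]
twist [85.23 -0.53  0.66] |85.2| dpos after twist [ 30.5  30.6 -72. ] | cur frame [30.  74.4 24.9]
```

```bash
cat >> plan.py <<'E'
def tg(phi,d,off=15.5):
    al=phi-off; a=np.radians(AZ);u=np.array([np.cos(a),np.sin(a),0]);t=np.radians(al)
    z=np.sin(t)*u-np.cos(t)*np.array([0,0,1]); return (tuple((lever(phi,d)-.009*z).round(5)),AZ,al)
E
python3 - <<'E'
from plan import *
for off in(13.5,18.5):
  print(off);q=np.array([.33,.12,-.13,0,-1.32,1.35])
  path([tg(31.5,.134,off),tg(31.5,.054,off),tg(31.5,.067,off),tg(15,.067,off),tg(0,.067,off),tg(-15,.067,off),tg(-31.5,.067,off),tg(-31.5,.13,off)],q)
E
```

```text
13.5
(np.float64(0.59763), np.float64(-0.04236), np.float64(0.22581)) 6.2 18.0 [ 0.22  0.22 -0.33  0.05 -0.71  1.43] max dq 0.61 wrist [0.49 0.03 0.5 ]
(np.float64(0.63919), np.float64(-0.03785), np.float64(0.1576)) 6.2 18.0 [ 0.21  0.35 -0.33  0.06 -0.58  1.43] max dq 0.14 wrist [0.53 0.03 0.43]
(np.float64(0.63243), np.float64(-0.03858), np.float64(0.16869)) 6.2 18.0 [ 0.21  0.33 -0.33  0.05 -0.6   1.43] max dq 0.02 wrist [0.52 0.03 0.44]
(np.float64(0.65253), np.float64(-0.0364), np.float64(0.17671)) 6.2 1.5 [ 0.19  0.47 -0.03  0.   -1.05  1.49] max dq 0.45 wrist [0.63 0.04 0.46]
(np.float64(0.67209), np.float64(-0.03427), np.float64(0.17875)) 6.2 -13.5 [ 0.18  0.63  0.25 -0.02 -1.42  1.5 ] max dq 0.38 wrist [0.72 0.05 0.46]
(np.float64(0.69151), np.float64(-0.03216), np.float64(0.17563)) 6.2 -28.5 [ 0.17  0.81  0.53 -0.03 -1.79  1.51] max dq 0.36 wrist [0.81 0.06 0.43]
(np.float64(0.71113), np.float64(-0.03003), np.float64(0.16649)) 6.2 -45.0 [ 0.17  1.03  0.86 -0.05 -2.18  1.5 ] max dq 0.40 wrist [0.9  0.07 0.37]
(np.float64(0.74385), np.float64(-0.02648), np.float64(0.22021)) 6
[... 563 characters left out ...]
3631), np.float64(0.1767)) 6.2 -3.5 [ 0.19  0.51  0.05 -0.01 -1.17  1.49] max dq 0.44 wrist [0.66 0.04 0.46]
(np.float64(0.67284), np.float64(-0.03419), np.float64(0.17853)) 6.2 -18.5 [ 0.18  0.67  0.32 -0.02 -1.54  1.5 ] max dq 0.37 wrist [0.75 0.05 0.45]
(np.float64(0.69218), np.float64(-0.03209), np.float64(0.17522)) 6.2 -33.5 [ 0.17  0.86  0.6  -0.04 -1.9   1.51] max dq 0.36 wrist [0.84 0.06 0.42]
(np.float64(0.71166), np.float64(-0.02997), np.float64(0.16591)) 6.2 -50.0 [ 0.17  1.09  0.95 -0.06 -2.3   1.49] max dq 0.40 wrist [0.92 0.07 0.36]
(np.float64(0.74438), np.float64(-0.02642), np.float64(0.21963)) 6.2 -50.0 [ 0.16  1.23  1.38 -0.08 -2.6   1.47] max dq 0.44 wrist [0.95 0.08 0.41]
```

```bash
python3 -m jog '{"delta_pos":[[0,0,0],[0,0,0],[0,0,0],[0,0,0],[0,0,0],[0,0,0],[0,0,0],[0,0,0],[0,0,0],[0,0,0],[0,0,0],[0,0,0],[0,0,0],[0,0,0],[0,0,0],[0,0,0],[0,0,0],[0,0,0],[0,0,0]],"twist":[[5.7,0,0],[5.7,0,0],[5.7,0,0],[5.7,0,0],[5.7,0,0],[5.7,0,0],[5.7,0,0],[5.7,0,0],[5.7,0,0],[5.7,0,0],[5.7,0,0],[5.7,0,0],[5.7,0,0],[5.7,0,0],[5.7,0,0],[5.7,0,0],[5.7,0,0],[5.7,0,0],[0,0,0]]}' 0.2 40; python3 samp.py
python3 - <<'E'
from plan import *
delta(*tg(31.5,.134,13.5))
E
```

```text
time_s: 38.85
ee_pos: [0.4447, 0.0623, 0.3383]
orientation: [0.74, -0.655, 0.1, -0.112]
contact_force: [0.2, -0.2, -0.8]
gripper_width: 0.0526
[ 0.571 -0.084 -0.534  0.172 -0.854  1.025]
twist [0.72 0.23 0.73] |1.1| dpos after twist [120.5 -99.1  99.5] | cur frame [122.2 -98.8  97.8]
```

```bash
python3 -m jog '{"delta_pos":[[0,0,0],[24,-20,20],[24,-20,20],[24,-20,20],[24,-20,20],[24,-19,19],[0,0,0],[0,0,0]],"twist":[[0.72,0.23,0.73],[0,0,0],[0,0,0],[0,0,0],[0,0,0],[0,0,0],[0,0,0],[0,0,0]]}'; python3 samp.py
python3 - <<'E'
from plan import *
delta(*tg(31.5,.134,13.5)); delta(*tg(31.5,.054,13.5))
f=grab("top");g=grab("scene");crop(g,"s20",202,165,302,275,7);crop(f,"t20",290,125,370,195,8)
E
```

```text
time_s: 39.65
ee_pos: [0.5852, -0.0425, 0.2746]
orientation: [0.734, -0.66, 0.104, -0.117]
contact_force: [-0.5, -1.2, -0.4]
gripper_width: 0.0521
[ 0.217  0.223 -0.322  0.05  -0.715  1.428]
twist [ 0.04  0.04 -0.13] |0.1| dpos after twist [ 1.2  3.3 -0.7] | cur frame [ 1.2  3.3 -0.7]
twist [ 0.04  0.04 -0.13] |0.1| dpos after twist [  1.2 -15.4  77. ] | cur frame [  1.3 -15.5  77. ]
```

View pics/s20.png

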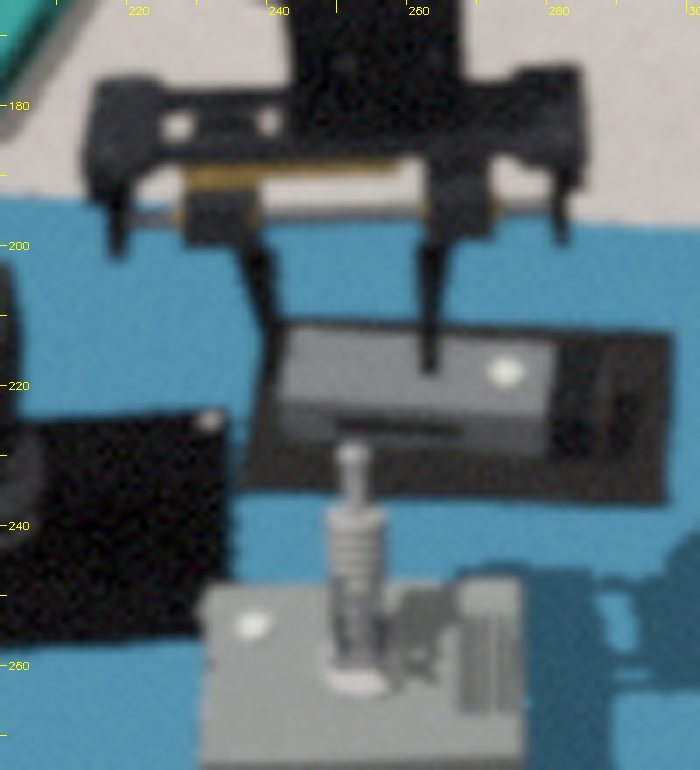

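View pics/t20.png

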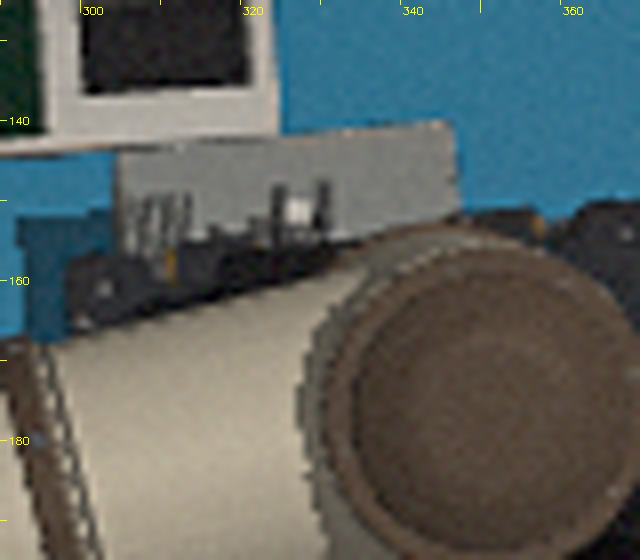

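```bash
python3 - <<'E'
from plan import *
g=grab("scene");f=grab("top");c,Rc=tool()
m=c+Rc[:,2]*.07; print("tip mid",m,proj(g,m)," fingers",proj(g,m-Rc[:,0]*.0305),proj(g,m+Rc[:,0]*.0305))
for dy in(-.036,-.0345,-.033):
    P[1]=dy; print(dy,"ball",proj(g,lever(31.5,.086)),"collar top",proj(g,lever(31.5,.06)))
E
```

```text
tip mid [ 0.6055 -0.0385  0.2101] [252.8192 216.2506]  fingers [263.8907 215.8583] [241.7254 216.6436]
-0.036 ball [251.8369 229.5617] collar top [252.2433 238.3495]
-0.0345 ball [252.3737 229.5881] collar top [252.777 238.376]
-0.033 ball [252.9104 229.6144] collar top [253.3108 238.4025]
```

```bash
python3 -m jog '{"delta_pos":[[0.5,-4,15],[0,-3,15],[0,-3,15],[0,-2.4,12],[0,-2,10],[0,-1,6],[0,0,4],[0,0,0],[0,0,0]],"twist":[[0,0,0],[0,0,0],[0,0,0],[0,0,0],[0,0,0],[0,0,0],[0,0,0],[0,0,0],[0,0,0]]}'; python3 samp.py
python3 - <<'E'
from plan import *
delta(*tg(31.5,.054,13.5))
f=grab("top");g=grab("scene");crop(g,"s21",212,185,292,285,8)
E
```

```text
time_s: 40.75
ee_pos: [0.6224, -0.0377, 0.2079]
orientation: [0.735, -0.659, 0.105, -0.118]
contact_force: [-0.7, -0.2, -0.1]
gripper_width: 0.0521
[ 0.21   0.35  -0.33   0.055 -0.576  1.428]
twist [-0.16  0.09  0.02] |0.2| dpos after twist [ 2.  -0.3  2. ] | cur frame [ 2.  -0.3  2. ]
```

View pics/s21.png

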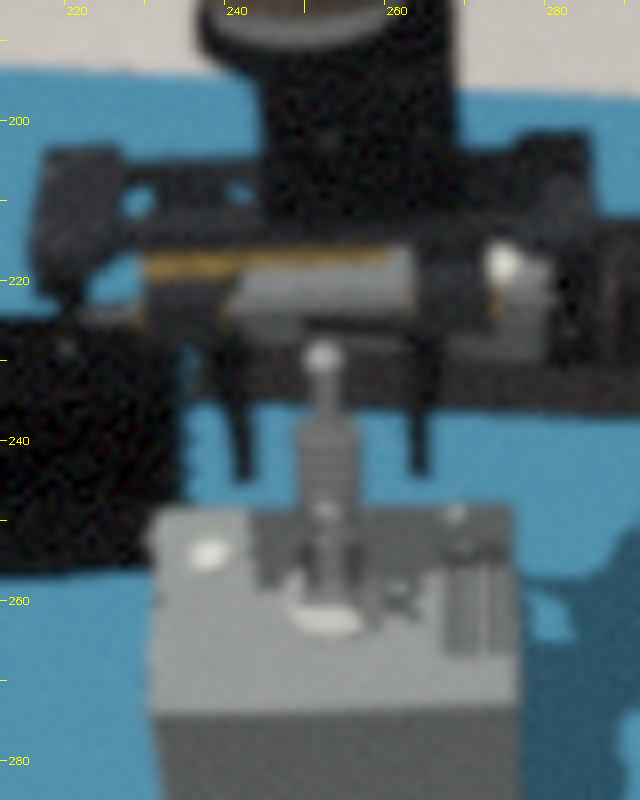

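```bash
python3 -m jog '{"delta_pos":[[1.5,0,0],[0,0,0],[0,0,0],[0,0,0],[0,0,0],[0,0,0],[0,0,0]],"twist":[[0,0,0],[0,0,0],[0,0,0],[0,0,0],[0,0,0],[0,0,0],[0,0,0]]}' -1 40; python3 samp.py
python3 - <<'E'
from plan import *
delta(*tg(31.5,.054,13.5));delta(*tg(31.5,.067,13.5))
E
```

```text
time_s: 41.55
ee_pos: [0.6225, -0.0391, 0.2076]
orientation: [0.735, -0.659, 0.105, -0.118]
contact_force: [0.1, 0.3, 1.0]
gripper_width: 0.0225
[ 0.207  0.351 -0.329  0.054 -0.577  1.432]
twist [-0.13  0.1   0.02] |0.2| dpos after twist [ 0.5 -0.5  1.7] | cur frame [ 0.5 -0.5  1.7]
twist [-0.13  0.1   0.02] |0.2| dpos after twist [  0.5   2.6 -10.9] | cur frame [  0.5   2.5 -10.9]
```

```bash
python3 -m jog '{"delta_pos":[[0,0.7,-3],[0,0.7,-3],[0,0,0],[0,0,0]],"twist":[[0,0,0],[0,0,0],[0,0,0],[0,0,0]]}'|grep -E "pos|cont|width"
python3 -m jog '{"delta_pos":[[0,0.7,-3],[0,0.7,-3],[0,0,0],[0,0,0]],"twist":[[0,0,0],[0,0,0],[0,0,0],[0,0,0]]}'|grep -E "pos|cont|width"
python3 -m jog '{"delta_pos":[[0,0.35,-1.5],[0,0,0],[0,0,0]],"twist":[[0,0,0],[0,0,0],[0,0,0]]}'|grep -E "pos|cont|width"
python3 - <<'E'
from plan import *
g=grab("scene");crop(g,"s22",212,185,292,285,8)
E
```

```text
ee_pos: [0.6194, -0.0394, 0.2127]
contact_force: [2.8, 0.3, -3.4]
gripper_width: 0.0233
ee_pos: [0.6161, -0.0398, 0.2181]
contact_force: [3.1, 1.8, -4.4]
gripper_width: 0.0223
ee_pos: [0.6153, -0.0399, 0.2193]
contact_force: [3.1, 2.2, -5.5]
gripper_width: 0.0227
```

View pics/s22.png

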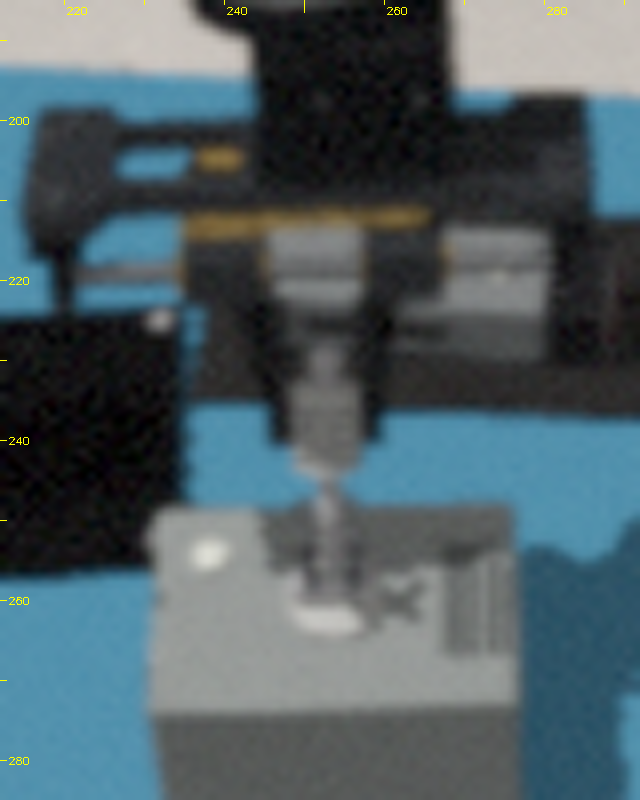

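```bash
python3 - <<'E'
from plan import *
c,Rc=tool(); v=Rc.T@(P-c)*1e3; print(v)
for th in(-5,-3): print(th,(v-R.from_rotvec([th,0,0],degrees=True).as_matrix()@v).round(2))
E
```

```text
[  0.811  -16.0683 127.5963]
-5 [ -0.   -11.18  -0.91]
-3 [ 0.   -6.7  -0.67]
```

```bash
python3 -m jog '{"delta_pos":[[0,-6.7,-0.67],[0,-6.7,-0.67],[0,-6.7,-0.67],[0,-6.7,-0.67],[0,0,0]],"twist":[[-3,0,0],[-3,0,0],[-3,0,0],[-3,0,0],[0,0,0]]}'; python3 - <<'E'
from plan import *
c,Rc=tool(); v=Rc.T@(P-c)*1e3; print(v, (Rc.T@ctrl.read_state()["contact_force"]).round(1))
g=grab("scene");crop(g,"s23",212,185,292,285,8)
E
```

```text
time_s: 43.2
ee_pos: [0.6413, -0.0371, 0.2272]
orientation: [0.743, -0.667, 0.034, -0.04]
contact_force: [1.4, 1.1, -5.5]
gripper_width: 0.0229
[  0.7049 -15.6275 126.5293] [-0.9 -0.9  5.6]
```

View pics/s23.png

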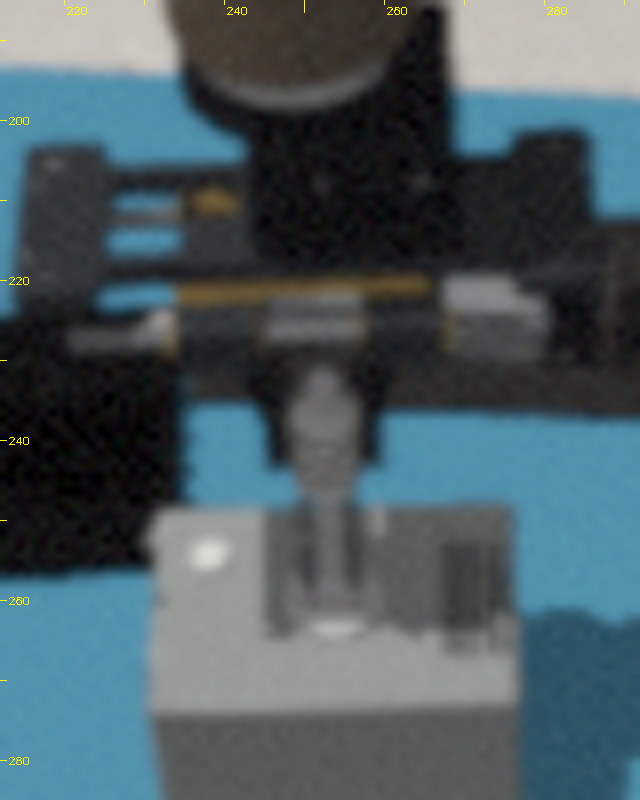

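```bash
python3 -m jog '{"delta_pos":[[0,-6.7,-0.67],[0,-11.18,-0.91],[0,-11.18,-0.91],[0,-11.18,-0.91],[0,-11.18,-0.91],[0,-11.18,-0.91],[0,-6.7,-0.67],[0,0,0]],"twist":[[-3,0,0],[-5,0,0],[-5,0,0],[-5,0,0],[-5,0,0],[-5,0,0],[-3,0,0],[0,0,0]]}'; python3 - <<'E'
from plan import *
c,Rc=tool(); v=Rc.T@(P-c)*1e3; print(v, (Rc.T@ctrl.read_state()["contact_force"]).round(1)); z=Rc[:,2]; print("al",np.degrees(np.arctan2(z[0],-z[2])))
E
```

```text
time_s: 44.05
ee_pos: [0.7086, -0.0302, 0.2217]
orientation: [0.726, -0.652, -0.146, 0.162]
contact_force: [-0.4, -0.1, -6.7]
gripper_width: 0.0228
[  0.3211 -15.2829 123.9765] [ 0.  -2.5  6.3]
al -25.043197100349968
```

```bash
python3 -m jog '{"delta_pos":[[0,-6.7,-0.67],[0,-6.7,-0.67],[0,-6.7,-0.67],[0,-6.7,-0.67],[0,-6.7,-0.67],[0,0,0]],"twist":[[-3,0,0],[-3,0,0],[-3,0,0],[-3,0,0],[-3,0,0],[0,0,0]]}'; python3 - <<'E'
from plan import *
c,Rc=tool(); v=Rc.T@(P-c)*1e3; print(v, (Rc.T@ctrl.read_state()["contact_force"]).round(1)); z=Rc[:,2]; print("al",np.degrees(np.arctan2(z[0],-z[2])))
f=grab("top");g=grab("scene");crop(g,"s24",212,185,292,285,8);crop(f,"t24",290,115,370,195,8)
E
```

```text
time_s: 44.65
ee_pos: [0.7384, -0.027, 0.2084]
orientation: [0.699, -0.627, -0.23, 0.255]
contact_force: [-2.0, -2.1, -6.6]
gripper_width: 0.023
[  0.2202 -15.3025 124.9692] [ 1.9 -2.5  6.4]
al -39.95069511673741
```

View pics/s24.png

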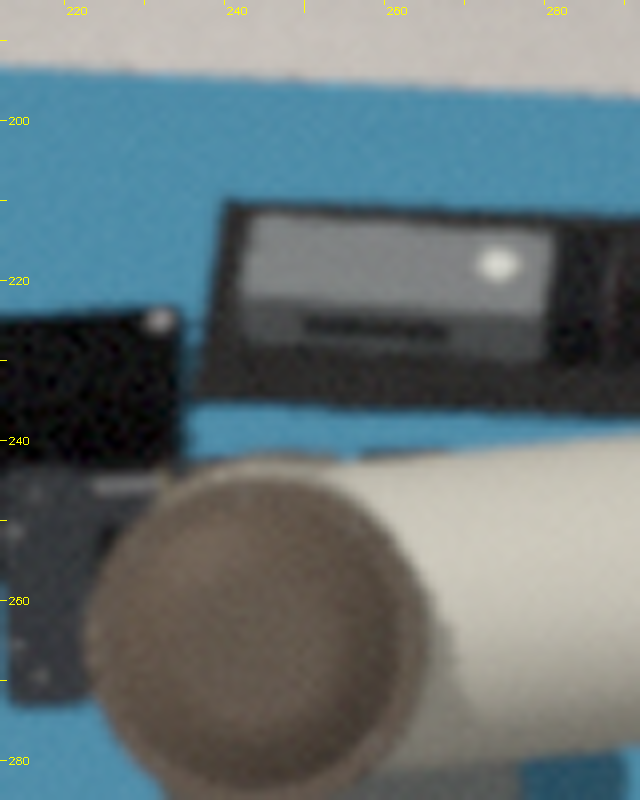

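View pics/t24.png

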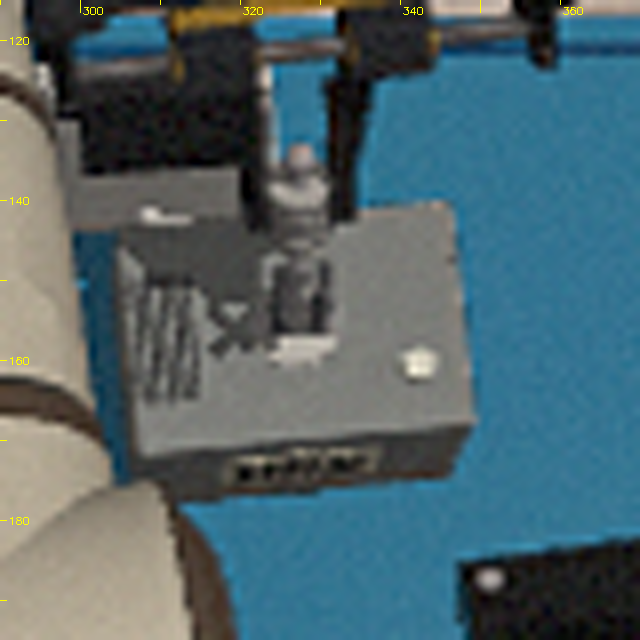

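```bash
python3 -m jog '{"delta_pos":[[0,-6.7,-0.67],[0,-4.5,-0.4],[0,0,0],[0,0,0]],"twist":[[-3,0,0],[-2,0,0],[0,0,0],[0,0,0]]}'; python3 - <<'E'
from plan import *
c,Rc=tool(); v=Rc.T@(P-c)*1e3; print(v, (Rc.T@ctrl.read_state()["contact_force"]).round(1)); z=Rc[:,2]; print("al",np.degrees(np.arctan2(z[0],-z[2])))
E
```

```text
time_s: 45.15
ee_pos: [0.748, -0.026, 0.2052]
orientation: [0.689, -0.617, -0.254, 0.283]
contact_force: [-4.3, -6.7, -8.8]
gripper_width: 0.023
[  0.2205 -16.1158 127.7947] [ 6.2 -2.6  9.8]
al -44.527958295900504
```

```bash
python3 -m jog '{"delta_pos":[[0,-2.2,-0.2],[0,0,0],[0,0,0]],"twist":[[-1,0,0],[0,0,0],[0,0,0]]}'; python3 -m jog '{"delta_pos":[[0,-2.2,-0.2],[0,0,0],[0,0,0]],"twist":[[-1,0,0],[0,0,0],[0,0,0]]}'; python3 - <<'E'
from plan import *
c,Rc=tool(); v=Rc.T@(P-c)*1e3; print(v, (Rc.T@ctrl.read_state()["contact_force"]).round(1)); z=Rc[:,2]; print("al",np.degrees(np.arctan2(z[0],-z[2])))
E
```

```text
time_s: 45.45
ee_pos: [0.749, -0.0259, 0.2042]
orientation: [0.686, -0.615, -0.261, 0.289]
contact_force: [-7.2, -5.5, -9.6]
gripper_width: 0.0226
time_s: 45.75
ee_pos: [0.75, -0.0258, 0.2032]
orientation: [0.683, -0.612, -0.267, 0.296]
contact_force: [-11.4, -4.3, -9.2]
gripper_width: 0.0225
[  0.191  -18.4684 127.1352] [ 3.1  1.3 15. ]
al -46.88006457528839
```

```bash
python3 -m jog '{"delta_pos":[[0,0,0],[0,0,0],[0,0,0],[0,0,0],[0,0,0],[0,0,0]],"twist":[[0,0,0],[0,0,0],[0,0,0],[0,0,0],[0,0,0],[0,0,0]]}' 0.2; python3 - <<'E'
from plan import *
f=grab("top");crop(f,"t25",290,115,370,195,8)
delta(*tg(-31.5,.13,15)); print(tool()[0])
E
```

```text
time_s: 46.35
ee_pos: [0.7515, -0.0248, 0.2023]
orientation: [0.684, -0.612, -0.266, 0.295]
contact_force: [1.0, -0.2, -1.0]
gripper_width: 0.0511
twist [0.36 0.02 0.1 ] |0.4| dpos after twist [  0.7  18.3 -57.9] | cur frame [  0.7  18.6 -57.7]
[ 0.7515 -0.0249  0.2021]
```

View pics/t25.png

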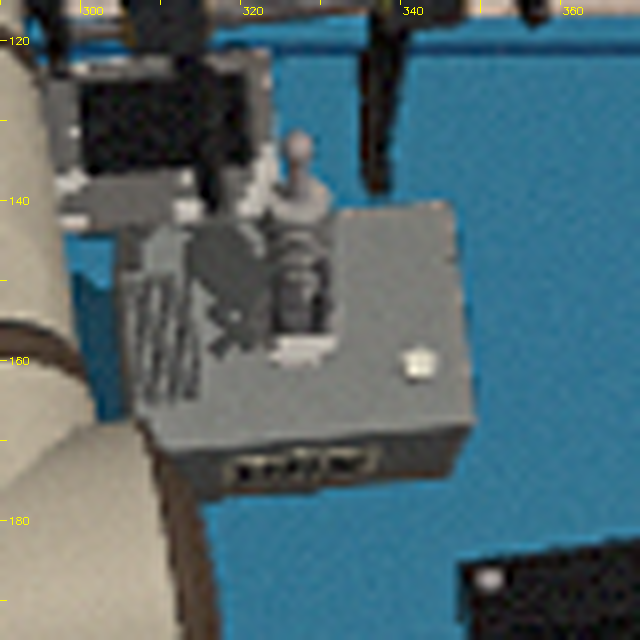

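```bash
python3 -m jog '{"delta_pos":[[0,3,-10],[0,5,-15],[0,5,-15],[0,5,-15],[0,20,-15],[0,20,-10],[0,0,0]],"twist":[[0,0,0],[0,0,0],[0,0,0],[0,0,0],[3,0,0],[4,0,0],[0,0,0]]}'; python3 samp.py; python3 - <<'E'
from plan import *
delta((.6,0,.33),6.2,-10)
f=grab("top");crop(f,"t26",290,115,370,195,8)
P0=P
for ph in(-31.5,-20):
  print(ph,[proj(f,lever(ph,d)).round(1) for d in(.032,.06,.086)])
E
```

```text
time_s: 47.1
ee_pos: [0.7682, -0.0239, 0.3057]
orientation: [0.701, -0.629, -0.224, 0.251]
contact_force: [-0.7, -0.4, 2.0]
gripper_width: 0.0521
[ 0.167  1.025  1.128 -0.051 -2.358  1.489]
twist [29.31 -0.06  0.01] |29.3| dpos after twist [-42.  166.4 -46.3] | cur frame [-42.  167.8  41. ]
-31.5 [array([326.7, 146.2]), array([326.6, 139. ]), array([326.6, 132.1])]
-20 [array([327. , 147.8]), array([327.2, 142. ]), array([327.4, 136.5])]
```

View pics/t26.png

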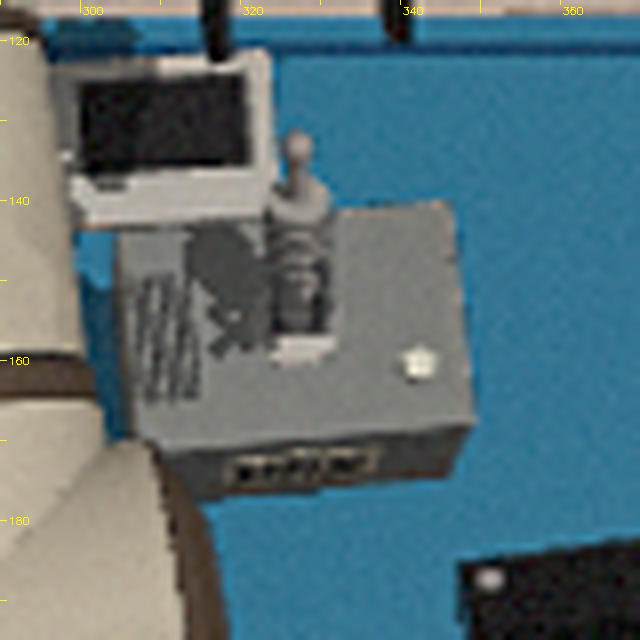

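```bash
python3 -m jog '{"delta_pos":[[0,10,-10],[-6,25,6],[-6,25,6],[-6,25,0],[-6,25,0],[-6,25,-6],[-6,25,-6],[-6,20,-6],[0,0,0]],"twist":[[0,0,0],[4,0,0],[4,0,0],[4,0,0],[4,0,0],[4,0,0],[4,0,0],[5,0,0],[0,0,0]]}' 1 30; python3 samp.py; python3 - <<'E'
from plan import *
f=grab("top");g=grab("scene");cv2.imwrite("pics/t27.png",f["color"][:,:,::-1]);crop(g,"s27",125,190,315,320,4)
E
```

```text
time_s: 48.05
ee_pos: [0.6119, 0.0018, 0.4043]
orientation: [0.742, -0.664, -0.062, 0.068]
contact_force: [-0.2, -0.6, 1.0]
gripper_width: 0.0869
[ 0.256  0.392  0.294 -0.028 -1.655  1.425]
```

View pics/t27.png

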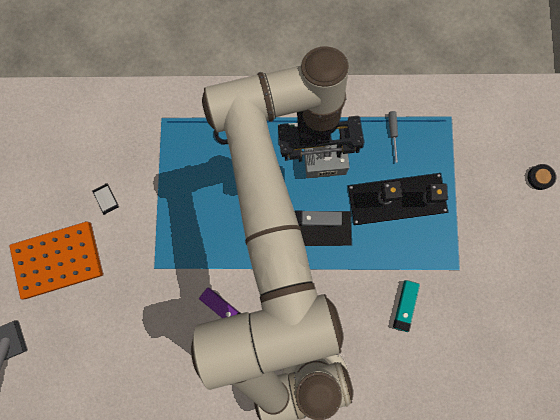

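View pics/s27.png

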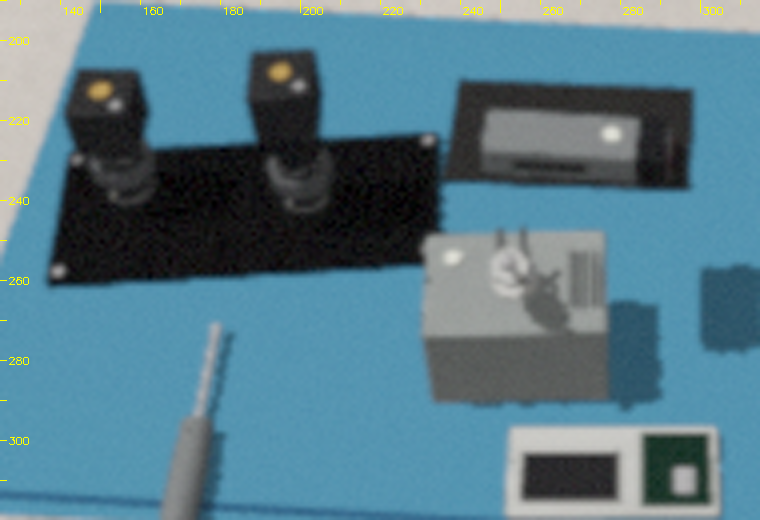

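```bash
python3 - <<'E'
from plan import *
f=grab("top");print("label",onz(f,327.6,173,.053))
path([((.45,.30,.33),40,0),((.47,-.01,.15),90,0),((.47,-.01,.03),90,0),((.47,-.01,.15),90,0),((.47,-.055,.15),48,0),((.47,-.055,.06),6,0)])
for az in (90,):
  for s in kin2.ik(*pose((.47,-.01,.05),az,0,1),n=25): print(s)
delta((.45,.30,.34),6.2,0)
E
```

```text
label [ 0.6233 -0.0399  0.053 ]
(0.45, 0.3, 0.33) 40 0 [ 0.89  0.19 -0.04 -0.   -1.34  1.38] max dq 0.63 wrist [0.39 0.35 0.62]
(0.47, -0.01, 0.15) 90 0 [ 0.33  0.22 -0.49  0.   -0.86  2.82] max dq 1.44 wrist [0.44 0.07 0.44]
(0.47, -0.01, 0.03) 90 0 [ 0.33  0.41 -0.62 -0.   -0.54  2.82] max dq 0.32 wrist [0.44 0.07 0.32]
(0.47, -0.01, 0.15) 90 0 [ 0.33  0.22 -0.49  0.   -0.86  2.82] max dq 0.32 wrist [0.44 0.07 0.44]
(0.47, -0.055, 0.15) 48 0 [ 0.23  0.22 -0.48 -0.   -0.86  2.18] max dq 0.64 wrist [0.45 0.02 0.44]
(0.47, -0.055, 0.06) 6 0 [ 0.23  0.36 -0.59 -0.   -0.63  1.45] max dq 0.73 wrist [0.45 0.02 0.35]
[ 0.3256  0.3721 -0.6028  0.     -0.5959  2.816 ]
twist [11.    0.11  0.06] |11.0| dpos after twist [-313.9  131.6    8. ] | cur frame [-314.   127.3   33.5]
```

```bash
python3 -m jog '{"delta_pos":[[0,0,0],[0,0,0],[-31,13,0],[-31,13,0],[-31,13,0],[-31,13,0],[-31,13,0],[-31,13,0],[-31,13,0],[-31,13,0],[-31,13,0],[-31,13,0],[0,0,0]],"twist":[[5.5,0,0],[5.5,0,0],[0,0,0],[0,0,0],[0,0,0],[0,0,0],[0,0,0],[0,0,0],[0,0,0],[0,0,0],[0,0,0],[0,0,0],[0,0,0]]}'; python3 samp.py; python3 - <<'E'
from plan import *
f=grab("top");g=grab("scene");crop(f,"t28",280,135,460,255,4);crop(g,"s28",225,195,315,295,7)
E
```

```text
time_s: 49.5
ee_pos: [0.451, 0.2994, 0.3976]
orientation: [0.746, -0.666, -0.0, 0.001]
contact_force: [0.6, -1.6, -0.7]
gripper_width: 0.0871
[ 8.850e-01  1.850e-01 -9.000e-03 -1.000e-03 -1.378e+00  7.980e-01]
```

View pics/t28.png

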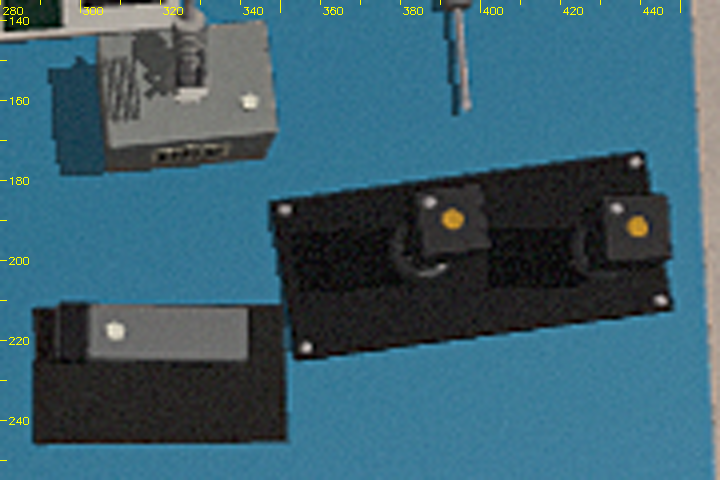

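View pics/s28.png

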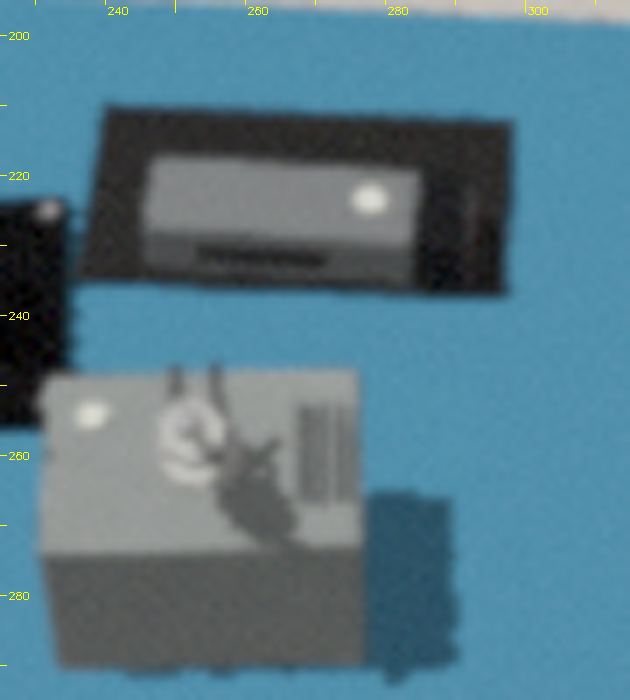

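```bash
python3 - <<'E'
from plan import *
f=grab("top");g=grab("scene")
print("dot",tri(f,(308.25,217.25),g,(277.4,222.9)));print("rear near",tri(f,(341.5,224.5),g,(246.2,216.9)));print("rear far",tri(f,(341.5,211.0),g,(245.2,227.1)))
for n,a in(("front far",(294,210.2)),("front near",(294,224)),("rear far",(341.5,211)),("rear near",(341.5,224.5))): print(n,onz(f,*a,.041))
for n,a in(("rest",(287.5,211.5)),("rest",(350.5,210.5)),("",(351.5,244.7)),("",(287.8,245.2))): print(n,onz(f,*a,.007))
# dark red window / mask check of grey region
im=f["color"].astype(int);m=((im.mean(2)>85)&(abs(im[...,0]-im[...,2])<25)).astype(np.uint8);mm=np.zeros_like(m);mm[205:232,290:350]=m[205:232,290:350]
c=max(cv2.findContours(mm,0,1)[0],key=cv2.contourArea);r=cv2.minAreaRect(c);print(r)
for b in cv2.boxPoints(r): print(b,onz(f,*b,.041))
E
```

```text
dot (array([0.4848, 0.0193, 0.0441]), np.float64(0.002767324750055446))
rear near (array([ 0.4628, -0.0837,  0.0405]), np.float64(0.0027217462639381137))
rear far (array([ 0.5051, -0.083 ,  0.0398]), np.float64(0.00018097349358683115))
front far [0.5073 0.065  0.041 ]
front near [0.4639 0.0649 0.041 ]
rear far [ 0.505  -0.0828  0.041 ]
rear near [ 0.4626 -0.0823  0.041 ]
rest [0.5083 0.086  0.007 ]
rest [ 0.5118 -0.1148  0.007 ]
 [ 0.4028 -0.1162  0.007 ]
 [0.4005 0.0845 0.007 ]
((321.5, 217.5), (13.0, 39.0), 90.0)
[302. 211.] [0.5048 0.04   0.041 ]
[341. 211.] [ 0.505  -0.0813  0.041 ]
[341. 224.] [ 0.4642 -0.0808  0.041 ]
[302. 224.] [0.464 0.04  0.041]
```

```bash
python3 -m jog '{"delta_pos":[[0,0,0],[0,0,0],[0,0,0],[0,0,0],[0,0,0],[0,0,0],[0,0,0],[0,0,0],[0,0,0],[0,0,0],[0,0,0],[0,0,0]],"twist":[[0,0,-7.55],[0,0,-7.55],[0,0,-7.55],[0,0,-7.55],[0,0,-7.55],[0,0,-7.55],[0,0,-7.55],[0,0,-7.55],[0,0,-7.55],[0,0,-7.55],[0,0,-7.55],[0,0,0]]}'; python3 samp.py; python3 - <<'E'
from plan import *
delta((.4845,-.009,.11),89.3,0)
E
```

```text
time_s: 50.9
ee_pos: [0.4522, 0.295, 0.3997]
orientation: [1.0, -0.007, 0.001, -0.001]
contact_force: [0.5, -0.2, -0.7]
gripper_width: 0.0866
[ 0.879  0.18  -0.011  0.    -1.378  2.248]
twist [-0.06 -0.09 -0.13] |0.2| dpos after twist [ 36.  303.6 238.7] | cur frame [ 36.3 303.8 238.4]
```

```bash
python3 -m jog '{"delta_pos":[[5,38,10],[5,38,10],[5,38,15],[5,38,15],[5,38,20],[5,38,20],[5,38,20],[1,38,20],[0,0,40],[0,0,38],[0,0,30],[0,0,0],[0,0,0]],"twist":[[0,0,0],[0,0,0],[0,0,0],[0,0,0],[0,0,0],[0,0,0],[0,0,0],[0,0,0],[0,0,0],[0,0,0],[0,0,0],[0,0,0],[0,0,0]]}'; python3 samp.py; python3 - <<'E'
from plan import *
delta((.4845,-.009,.030),89.3,0)
f=grab("top");g=grab("scene");crop(f,"t29",270,170,390,260,6);crop(g,"s29",215,145,315,255,7)
E
```

```text
time_s: 52.2
ee_pos: [0.4849, -0.0085, 0.162]
orientation: [1.0, -0.007, 0.001, -0.001]
contact_force: [0.0, 0.4, 0.8]
gripper_width: 0.0871
[ 3.18e-01  2.94e-01 -5.06e-01 -1.00e-03 -7.69e-01  2.81e+00]
twist [-0.06 -0.11 -0.11] |0.2| dpos after twist [-0.4  0.5 81. ] | cur frame [-0.5  0.6 81. ]
```

View pics/s29.png

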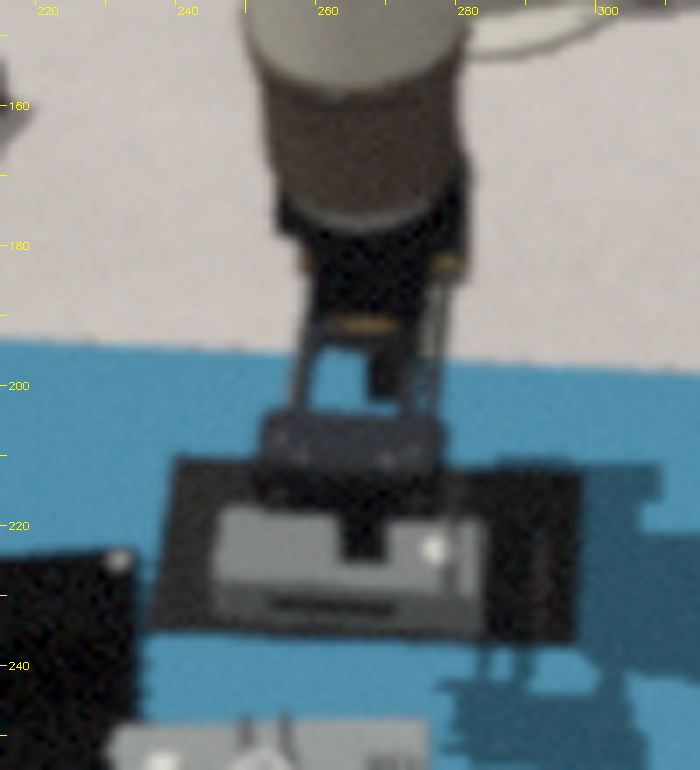

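View pics/t29.png

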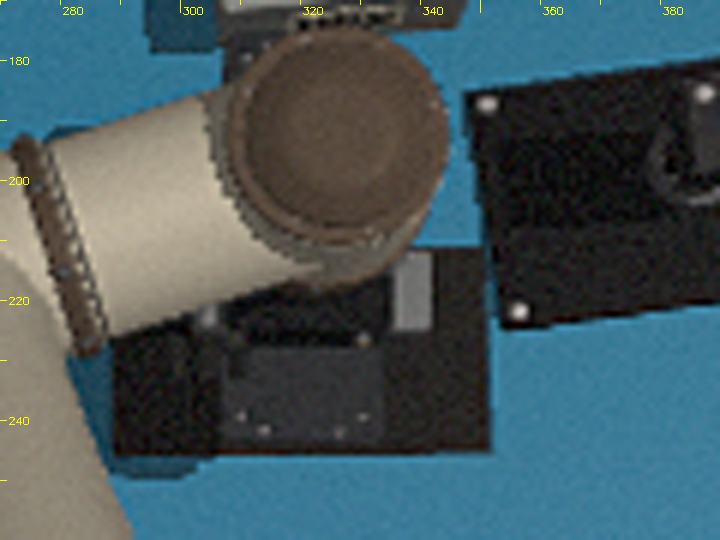

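```bash
python3 -m jog '{"delta_pos":[[0,0,15],[0,0,20],[0,0,18],[0,0,14],[0,0,8],[0,0,5],[0,0,0]],"twist":[[0,0,0],[0,0,0],[0,0,0],[0,0,0],[0,0,0],[0,0,0],[0,0,0]]}' |grep -E "pos|cont"; python3 -m jog '{"delta_pos":[[0,0,0],[0,0,0],[0,0,0],[0,0,0],[0,0,0],[0,0,0],[0,0,0],[0,0,0]],"twist":[[0,0,0],[0,0,0],[0,0,0],[0,0,0],[0,0,0],[0,0,0],[0,0,0],[0,0,0]]}' -1 45; python3 -m jog '{"delta_pos":[[0,0,-8],[0,0,-15],[0,0,-20],[0,0,-20],[0,0,0]],"twist":[[0,0,0],[0,0,0],[0,0,0],[0,0,0],[0,0,0]]}'; python3 samp.py; python3 - <<'E'
from plan import *
g=grab("scene");crop(g,"s30",215,145,315,255,7)
path([((.4845,-.009,.09),89.3,0),((.47,-.05,.09),48,0),((.47,-.055,.06),6.2,0)])
E
```

```text
ee_pos: [0.4848, -0.0078, 0.082]
contact_force: [-0.3, -0.2, -0.2]
time_s: 53.8
ee_pos: [0.4842, -0.008, 0.0815]
orientation: [1.0, -0.006, 0.001, -0.001]
contact_force: [-1.4, -0.1, 1.4]
gripper_width: 0.0438
time_s: 54.3
ee_pos: [0.4859, -0.0076, 0.1473]
orientation: [1.0, -0.006, 0.004, -0.002]
contact_force: [-0.3, -0.1, -2.0]
gripper_width: 0.0437
[ 3.190e-01  3.150e-01 -5.240e-01 -1.000e-03 -7.230e-01  2.811e+00]
(0.4845, -0.009, 0.09) 89.3 0 [ 0.32  0.33 -0.53 -0.   -0.72  2.81] max dq 0.01 wrist [0.46 0.07 0.38]
(0.47, -0.05, 0.09) 48 0 [ 0.24  0.31 -0.56 -0.   -0.71  2.17] max dq 0.64 wrist [0.45 0.03 0.38]
(0.47, -0.055, 0.06) 6.2 0 [ 0.23  0.36 -0.59 -0.   -0.63  1.45] max dq 0.72 wrist [0.45 0.02 0.35]
```

View pics/s30.png

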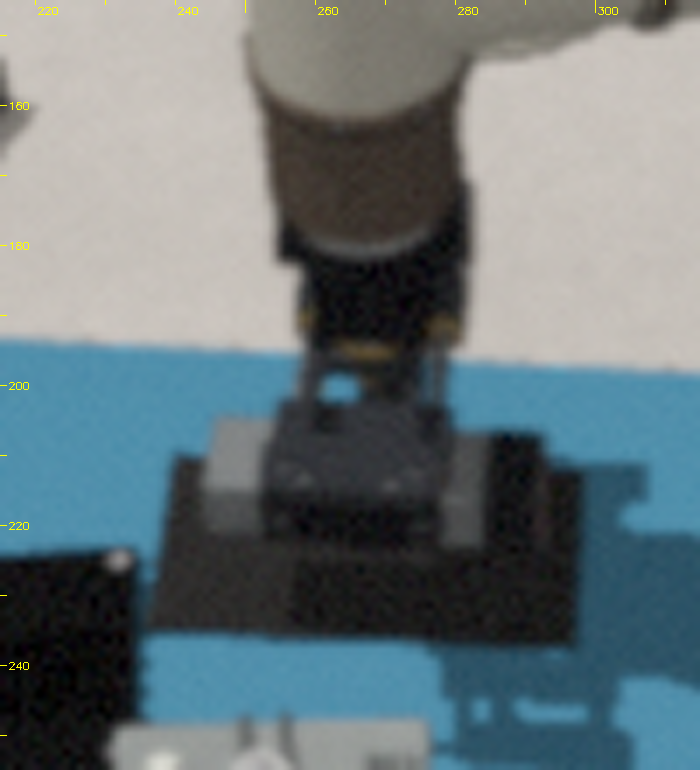

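```bash
python3 -m jog '{"delta_pos":[[0,0,0],[0,0,0],[0,0,0],[0,0,0],[0,0,0],[0,0,0],[0,0,0],[0,0,0],[0,0,0],[0,0,0],[0,0,0],[0,0,0],[0,0,0]],"twist":[[0,0,4],[0,0,7],[0,0,7],[0,0,7],[0,0,7],[0,0,7.2],[0,0,7.2],[0,0,7.2],[0,0,7.2],[0,0,7.2],[0,0,7.2],[0,0,7],[0,0,0]]}'; python3 samp.py; python3 - <<'E'
from plan import *
delta((.4714,-.0556,.0595),6.2,0)
f=grab("top");g=grab("scene");crop(f,"t31",270,135,390,245,6);crop(g,"s31",205,155,305,275,6)
E
```

```text
time_s: 55.65
ee_pos: [0.4835, -0.0082, 0.1434]
orientation: [0.749, -0.662, -0.001, -0.0]
contact_force: [-0.6, 0.1, -1.1]
gripper_width: 0.0433
[ 0.319  0.32  -0.528 -0.002 -0.722  1.377]
twist [0.01 0.07 0.88] |0.9| dpos after twist [45.8 17.2 32.9] | cur frame [45.6 17.9 32.8]
```

View pics/s31.png

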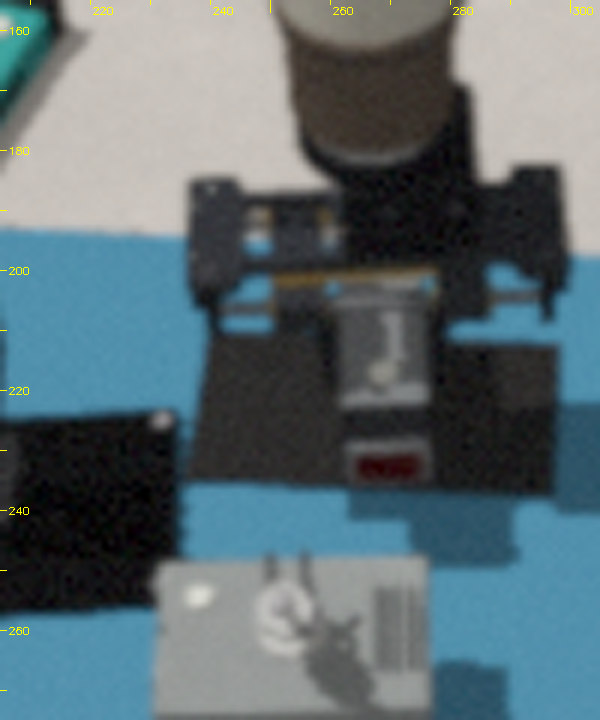

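View pics/t31.png

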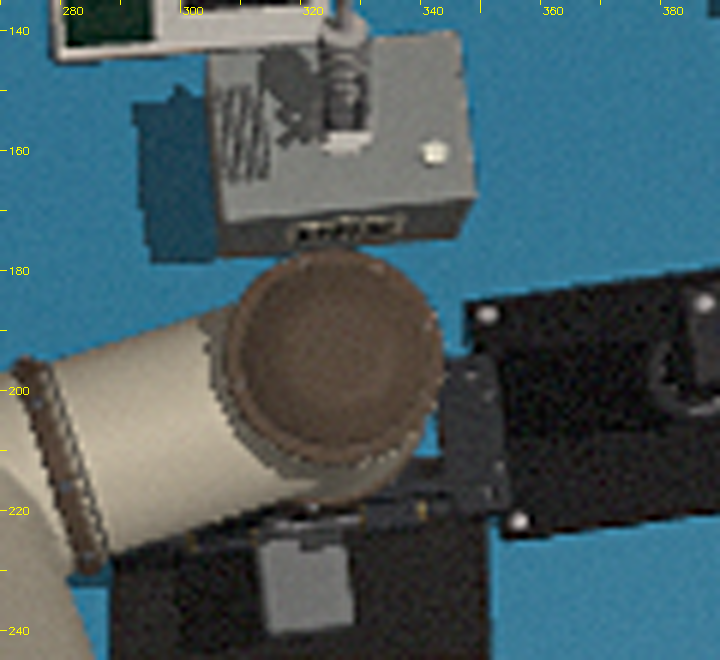

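```bash
python3 -m jog '{"delta_pos":[[11.4,4.3,5],[11.4,4.3,8],[11.4,4.3,10],[11.4,4.3,8],[0,0,2],[0,0,0],[0,0,0]],"twist":[[0,0,0.88],[0,0,0],[0,0,0],[0,0,0],[0,0,0],[0,0,0],[0,0,0]]}'; python3 samp.py; python3 - <<'E'
from plan import *
delta((.4714,-.0556,.0595),6.2,0)
f=grab("top");g=grab("scene");crop(f,"t32",270,135,390,245,6);crop(g,"s32",205,155,305,295,5)
E
```

```text
time_s: 56.45
ee_pos: [0.4728, -0.0552, 0.1116]
orientation: [0.744, -0.668, 0.0, -0.002]
contact_force: [0.4, 0.0, -1.0]
gripper_width: 0.0438
[ 0.226  0.36  -0.58  -0.002 -0.628  1.455]
twist [-0.17  0.08  0.02] |0.2| dpos after twist [0.3 1.5 1.1] | cur frame [0.3 1.5 1.1]
```

View pics/s32.png

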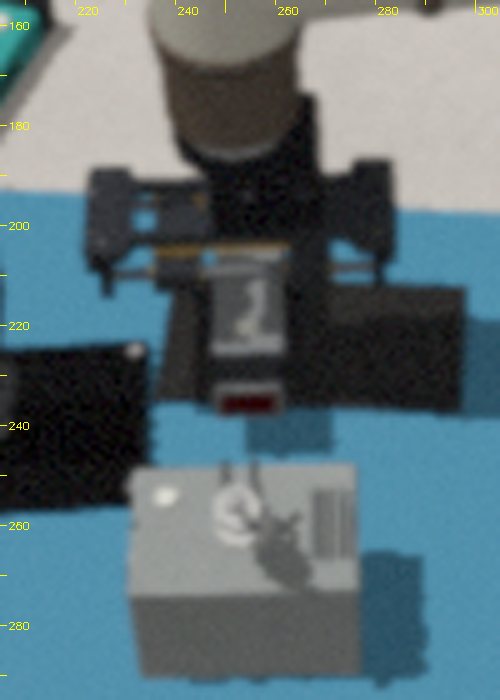

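View pics/t32.png

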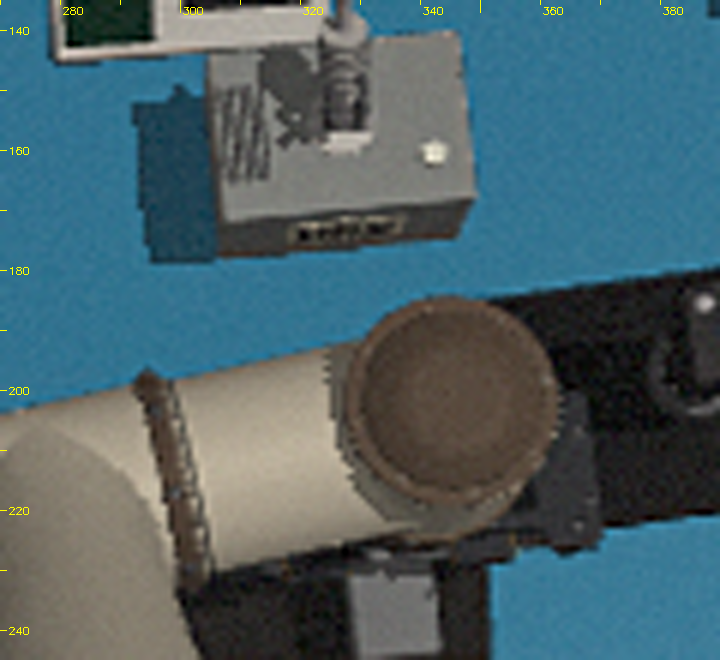

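```bash
python3 - <<'E'
from plan import *
g=grab("scene");f=grab("top")
c,Rc=tool();u=-Rc[:,1]; w=c+Rc[:,2]*.051+u*.074; w[2]-=.0065
print("pred window",w,proj(g,w)); print("meas",onz(g,254.1,234.9,.052), "meas label z .053 by top",onz(f,327.4,173,.053))
L=np.array([.6245,-.039,.053]); d=L-w; a=np.radians(6.2)
print("label in window frame", d@u, d@np.array([-u[1],u[0],0]), d[2])
# controller centre from scene top corners now
for q in((205+131/5-.5,155+465/5-.5),(205+355/5-.5,155+465/5-.5),(205+358/5-.5,155+590/5-.5),(205+130/5-.5,155+596/5-.5)): print(onz(g,*q,.093))
E
```

```text
pred window [ 0.5464 -0.0467  0.0545] [254.9904 234.8708]
meas [ 0.5447 -0.0498  0.052 ] meas label z .053 by top [ 0.6233 -0.0393  0.053 ]
label in window frame 0.07845433165934124 -0.0008596037990054864 -0.0015426176863999538
[ 0.6285 -0.1069  0.093 ]
[0.6204 0.0234 0.093 ]
[0.7075 0.032  0.093 ]
[ 0.7193 -0.0944  0.093 ]
```

```bash
python3 -m jog '{"delta_pos":[[0,1,1],[0,0,0],[0,0,0],[0,0,0],[0,0,0],[0,0,0],[0,0,0],[0,0,0],[0,0,0],[0,0,0],[0,0,0],[0,0,0],[0,0,0],[0,0,0],[0,0,0],[0,0,0],[0,0,0],[0,0,0],[0,0,0],[0,0,0]],"twist":[[0,0,0],[0,0,0],[0,0,0],[0,0,0],[0,0,0],[0,0,0],[0,0,0],[0,0,0],[0,0,0],[0,0,0],[0,0,0],[0,0,0],[0,0,0],[0,0,0],[0,0,0],[0,0,0],[0,0,0],[0,0,0],[0,0,0],[0,0,0]]}'; python3 - <<'E'
from plan import *
g=grab("scene");crop(g,"s33",205,155,305,295,5); delta((.4714,-.0556,.0595),6.2,0)
E
```

```text
time_s: 58.65
ee_pos: [0.4714, -0.0553, 0.1105]
orientation: [0.744, -0.668, 0.0, -0.001]
contact_force: [-1.9, 0.1, -1.1]
gripper_width: 0.0438
twist [-0.13  0.08  0.01] |0.2| dpos after twist [ 0.3 -0.  -0. ] | cur frame [ 0.3 -0.  -0. ]
```

View pics/s33.png

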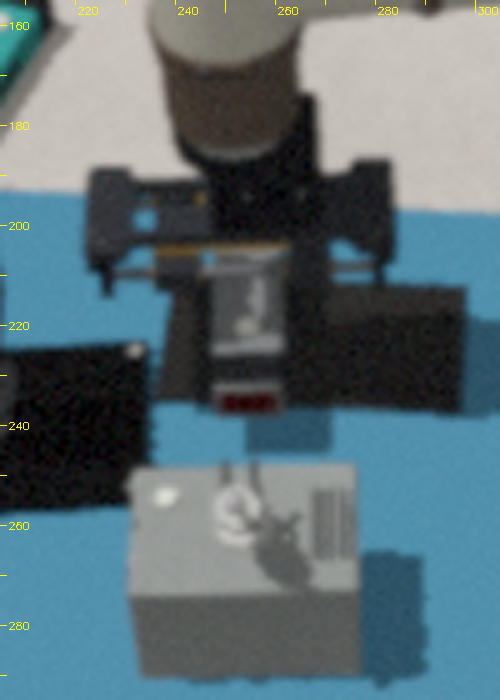

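```bash
python3 -m jog '{"delta_pos":[[0,5,-10],[-10,5,-15],[-15,5,-15],[-15,5,-10],[0,0,0]],"twist":[[0,0,0],[0,0,0],[0,0,0],[0,0,0],[0,0,0]]}'; python3 -m jog '{"delta_pos":[[0,0,0],[0,0,0],[0,0,0],[0,0,0],[0,0,0],[0,0,0],[0,0,0],[0,0,0],[0,0,0],[0,0,0],[0,0,0],[0,0,0],[0,0,0]],"twist":[[0,0,-4],[0,0,-7],[0,0,-7.3],[0,0,-7.3],[0,0,-7.3],[0,0,-7.3],[0,0,-7.3],[0,0,-7.3],[0,0,-7.3],[0,0,-7.3],[0,0,-7.3],[0,0,-7],[0,0,0]]}'; python3 samp.py;  python3 - <<'E'
from plan import *
delta((.456,-.014,.0305),91,0)
g=grab("scene");crop(g,"s34",205,145,315,265,6)
E
```

```text
time_s: 59.2
ee_pos: [0.447, -0.0168, 0.1625]
orientation: [0.745, -0.667, 0.001, -0.003]
contact_force: [0.1, 0.3, -1.6]
gripper_width: 0.044
time_s: 60.5
ee_pos: [0.4468, -0.0183, 0.1604]
orientation: [1.0, -0.001, 0.001, -0.001]
contact_force: [0.5, 0.1, -1.2]
gripper_width: 0.0435
[ 3.240e-01  2.390e-01 -5.940e-01 -2.000e-03 -7.360e-01  2.817e+00]
twist [-0.09 -0.09 -1.12] |1.1| dpos after twist [ 9.3 -4.1 78.9] | cur frame [ 9.1 -4.2 78.9]
```

View pics/s34.png

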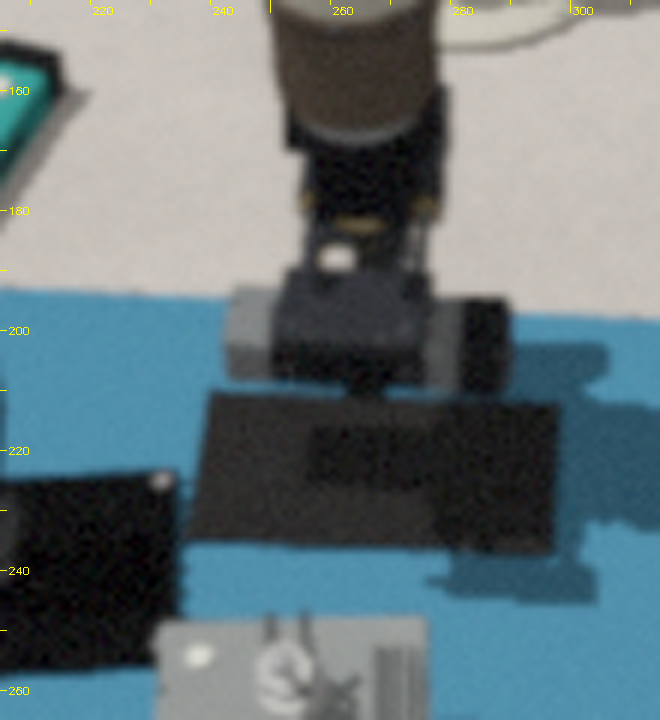

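Reader still held level. Lower it onto the pad.

```bash
python3 -m jog '{"delta_pos":[[5,-2,15],[4,-2,18],[0,0,18],[0,0,12],[0,0,8],[0,0,4],[0,0,0],[0,0,0]],"twist":[[0,0,-1],[0,0,0],[0,0,0],[0,0,0],[0,0,0],[0,0,0],[0,0,0],[0,0,0]]}'; python3 -m jog '{"delta_pos":[[0,0,1.5],[0,0,1.5],[0,0,0],[0,0,0]],"twist":[[0,0,0],[0,0,0],[0,0,0],[0,0,0]]}'; python3 - <<'E'
from plan import *
delta((.456,-.014,.0305),91,0)
E
```

```text
time_s: 61.35
ee_pos: [0.4565, -0.0136, 0.0859]
orientation: [1.0, 0.008, 0.002, -0.001]
contact_force: [-0.7, 0.4, -0.7]
gripper_width: 0.0438
time_s: 61.75
ee_pos: [0.4562, -0.0136, 0.0826]
orientation: [1.0, 0.008, 0.001, -0.001]
contact_force: [-0.8, 0.1, -0.7]
gripper_width: 0.0435
twist [-0.1  -0.13 -0.09] |0.2| dpos after twist [-0.2  0.4  1.1] | cur frame [-0.2  0.4  1.1]
```

```bash
python3 -m jog '{"delta_pos":[[0,0,1],[0,0,0],[0,0,0]],"twist":[[0,0,0],[0,0,0],[0,0,0]]}'|grep -E "pos|cont"; python3 -m jog '{"delta_pos":[[0,0,0.7],[0,0,0],[0,0,0]],"twist":[[0,0,0],[0,0,0],[0,0,0]]}'|grep -E "pos|cont"; python3 -m jog '{"delta_pos":[[0,0,0.6],[0,0,0],[0,0,0]],"twist":[[0,0,0],[0,0,0],[0,0,0]]}'|grep -E "pos|cont"
```

```text
ee_pos: [0.4563, -0.0136, 0.0816]
contact_force: [-0.3, 0.3, -0.5]
ee_pos: [0.4563, -0.0136, 0.0815]
contact_force: [-1.6, 0.4, 6.0]
ee_pos: [0.4564, -0.0136, 0.0815]
contact_force: [-1.5, 1.6, 12.0]
```

Seated. Ease off, open and rise.

```bash
python3 -m jog '{"delta_pos":[[0,0,-1],[0,0,0]],"twist":[[0,0,0],[0,0,0]]}'|grep -E "pos|cont"; python3 -m jog '{"delta_pos":[[0,0,0],[0,0,0],[0,0,0],[0,0,0],[0,0,0],[0,0,0],[0,0,0]],"twist":[[0,0,0],[0,0,0],[0,0,0],[0,0,0],[0,0,0],[0,0,0],[0,0,0]]}' 0.9;  python3 -m jog '{"delta_pos":[[0,0,-10],[0,0,-20],[0,0,-30],[0,0,-40],[0,0,-40],[0,0,-40],[0,0,-40],[0,-40,-20],[0,-40,0],[0,-40,0],[0,-40,0],[0,-40,0],[0,-40,0],[0,0,0]],"twist":[[0,0,0],[0,0,0],[0,0,0],[0,0,0],[0,0,0],[0,0,0],[0,0,0],[0,0,0],[0,0,0],[0,0,0],[0,0,0],[0,0,0],[0,0,0],[0,0,0]]}'; python3 - <<'E'
from plan import *
f=grab("top");g=grab("scene");crop(f,"t35",280,115,460,255,4);crop(g,"s35",125,190,315,320,4)
E
```

```text
ee_pos: [0.4563, -0.0136, 0.0816]
contact_force: [-1.8, 1.3, 4.0]
time_s: 63.55
ee_pos: [0.4562, -0.0136, 0.0812]
orientation: [1.0, 0.008, 0.001, -0.001]
contact_force: [0.1, -0.7, -0.8]
gripper_width: 0.0816
time_s: 64.95
ee_pos: [0.4517, 0.2294, 0.322]
orientation: [1.0, 0.01, 0.001, -0.001]
contact_force: [0.5, -0.5, 0.3]
gripper_width: 0.0826
```

View pics/t35.png

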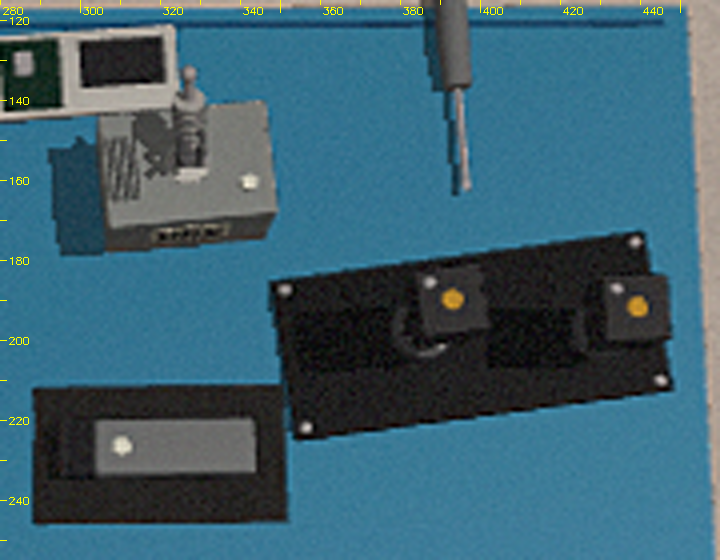

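View pics/s35.png

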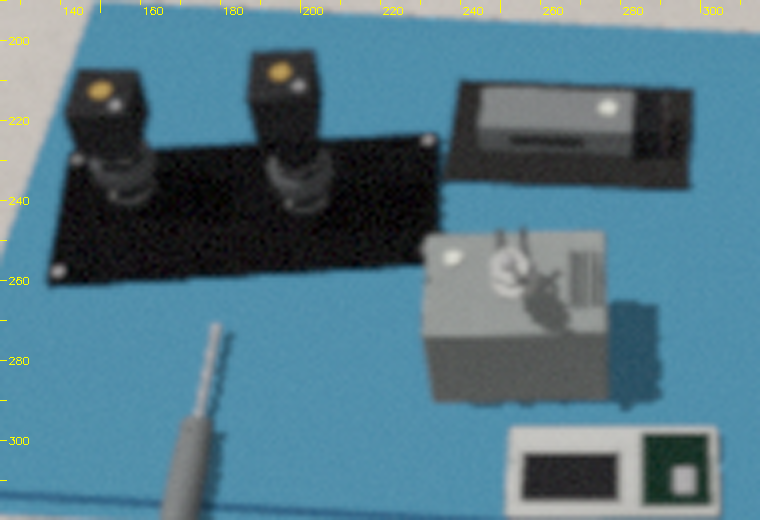

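```bash
python3 -m jog '{"delta_pos":[[0,0,0],[0,0,0],[0,0,0],[0,0,0],[0,0,0]],"twist":[[0,0,0],[0,0,0],[0,0,0],[0,0,0],[0,0,0]]}'|head -2; python3 - <<'E'
from plan import *
f=grab("top");print("reader front/rear mid",onz(f,294.5,226,.041),onz(f,343,226,.041))
print(ctrl.hand_in())
E
```

```text
time_s: 65.55
ee_pos: [0.4519, 0.2255, 0.3217]
reader front/rear mid [0.4576 0.0633 0.041 ] [ 0.458  -0.0868  0.041 ]
the job is handed in; nothing more can be done
None
```

I finished every step of the task and handed the job in at about 65 s of the 210 s allowed. It reports no verdict, so everything below comes from my own pictures and force readings.

- **Heads:** Only lens_a and lens_c were on the mat. Both stand upright on the plate on their feet, let go, and sit in the same place in every later picture. For lens_a, the two cameras put the box top about 3 mm too high (141 mm against 138 mm expected), so I set the final heights by contact force instead.
- **Toggle:** I lifted the collar about 13.7 mm, measured from the tool's travel. I then swung the lever to its stop and opened the grip. The last pictures show the ball and collar within about a pixel of where "on, collar down" should put them.
- **Reader:** It had been knocked about 3 cm across its pad during the run, so I measured it again before picking it up. I held it for about 2 s with the window about 8 cm from the label. By my estimate it was within 3 mm of the label's centre and square to it. It now lies flat on its rest, about 3 mm from the middle and within about 1° of its length.
- **Bystanders:** I never touched the phone, tape roll or screwdriver. The phone and screwdriver look unmoved in the last pictures; the tape roll was outside those final crops.
- **Disagreements:** The two cameras differed by about 3 mm sideways. My first two-view points were off by more because I misread pixels, and I remeasured them before the first grasp. My first approach to lens_a ran joint 4 to its limit, so I changed the tilt before gripping.

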